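# Stow the drill-press accessories and lock the panel

## Robot

A 7-joint arm with a two-finger parallel gripper is mounted at the origin on the work surface. World frame = base frame: x ahead of the robot, y to its left, z up, the work surface at z = 0. Lengths are in m, angles in rad, forces in N, time in s.
With the tool pointing down it reaches from about 0.4 to 0.85 m from the base axis. Payload 4.5 kg.
Tool frame: the origin (TCP) lies where the fingers leave the gripper's body, on its centre line; the fingertips stand 73 mm ahead of it and the grasp point (between the pads) lies 54 mm ahead of it; z points along the fingers, y is the direction in which the jaws open and shut (so a half turn about z gives the same grasp; the last joint's range is limited). The gripper opens to 85 mm and grips with 20 to 120 N. Pads are 22 mm wide; open, the fingers measure 114 mm over their backs; the gripper's body (76 mm by 85 mm) begins 54 mm behind the grasp point. The pads swing forward as they close: fully open they stand 13 mm farther back than shut.
Start: joints at [-1.298, 0.689, -0.195, 1.565, 0.157, 0.902, -0.215], TCP at [0.148, 0.607, 0.304] pointing down, gripper open.
Joint ranges: [-3.01, 3.01], [-0.46, 2.08], [-1.47, 1.51], [0.13, 2.56], [-1, 4.14], [0.04, 2.09], [-2.66, 2.66]. Speed limits (rad/s): [2.57, 2.57, 3.14, 3.14, 3.14, 3.14, 3.14].

## Interface

Orientations are given as a unit quaternion [w, x, y, z].
In Python, from workcell import * gives the robot as it stands.
- The arm moves only by the tool servo_tool, never from a script. Its argument "steps" is a list of rows, each a list of 7 numbers: the shift along the tool's x, y, z in cm, then the turn, a rotation vector about the tool's x, y, z in rad, then the closure, from 0 (fully open) to 1 (shut). In form: [[dx, dy, dz, wx, wy, wz, jaw], ...]. A call has 1 to 10 rows; each row shifts and turns the commanded pose from where the row before left it, along the tool's axes as they then stand; what a row does not reach is not made up. A row lasts 1/12 s, in which the tool goes at most 41.7 mm and 7.16 degrees, less where a joint would pass 70% of its speed; a pose out of reach is approached as far as the arm can. A call is refused whole if a number of a shift passes 4.17 or a number of a turn 0.125, either way. A call with a gripper value outside its range is refused whole. The fingers move at their own pace and stop on an object; "newtons" is the grip in N (left out, the last holds). Time passes only in rows, so rows that do not move let the fingers close. It gives the time, the measured TCP pose, the force and the opening at its end, in the units of the state.
- observe(): the state, without advancing time (a new reading comes with each control period).
- get_image(name): name is "scene" or "top" or "wrist"; returns a dict with "img" (420x560x3 uint8, blue, green, red), "camera_matrix" (3x3 intrinsics, pixels), "R" (3x3) and "t" (3): a world point X has camera coordinates R X + t; the wrist camera has in their place "tool_from_camera" (4x4, takes a point from camera to tool coordinates, whose origin is the TCP and whose axes are the flange's). Camera axes: x right, y down, z forward; pixel columns grow to the right and rows downward; lengths in m; the calibration is good to about 2 mm. A picture is of the moment at which its call begins: read the wrist's pose just before it. There is no depth.
- hand_in(): hands the job in, once; it reports no verdict.
The state is a dict: "time_s": time; "qpos": joint angles; "joint_vel": joint speeds; "joint_efforts": joint torques, N m; "tcp_pos": TCP position; "tcp_rot": TCP orientation; "force": force on the tool from outside, world axes, zero at the start; "ft_torque": the same for the moment, N m; "grip_width": finger opening in m.
Only numpy, scipy, OpenCV 4.12 (cv2) and the standard library are available. Lean on these libraries where they do the work, as an engineer would, in place of code of your own. Each camera call takes 0.05 s, during which the arm holds its last target.

## Task

Stow every drill-press accessory on the left of the bench (chuck, V-block, hole saw, step block: whichever are there) in the blue case, then lay the yellow panel flat in its seat on top. Then grease the cam studs: dip the brush in the grease tin and dab the steel tongue of the red stud, dip again and dab the blue stud's tongue, and lay the brush back on its rest. Push each stud in and, holding it in, turn it a quarter turn so that its tongue lies over the panel, and let it latch; leave everything else on the bench alone.

Things in the scene. Friction and masses are not known exactly. Their poses are not given: they have to be found in the camera images.
- case: blue open-topped steel case, fixed. Origin: centre of its underside, on the table; x along its long side, roughly away from the robot. Inside 160 (x) x 110 (y); floor 6, rim 54 above the table, walls 6. The panel rests on the rim between lugs (to 60 above the table) with 3.5 play each way. Stud axes at x = 0: red y = +95, blue y = -95, on bosses 52 high.
- panel: loose yellow access panel, 172 (x) x 122 (y) x 6, 0.45 kg, lying flat. Origin: centre of its underside. Black handle: a bar along its x axis over the middle, 80 long, 12 wide, from 28 to 40 above the underside, on posts under its ends. Fits the case either way round, long side along the case's x.
- red_push (a joint): how far the red stud is pushed down into the case, m: 0 = standing up as at the start, 0.008 = bottomed. A spring pushes it up (4 N at 0, 10 N at the bottom).
- red_turn (a joint): angle of the red stud, rad: 0 = open, 1.571 = locked (end stop); grows as it turns clockwise seen from above. It turns only while pushed down more than 6.5 mm; let go after the full quarter turn (over 1.4) it springs up to about 5 mm and is latched. Friction 0.03 N m.
- red_grip (a point): centre of the top of the red stud's upright plastic wing handle (36 long, 10 thick, 30 high), on its axis, 106.5 above the table when up. Site x: along the handle, towards the tongue's nose; z up. The steel cam tongue right under the handle is 16 wide, 8 thick, and reaches 48 from the axis along x.
- red_nose (a point): point on the top face of the red stud's steel tongue, 40 mm from the stud's axis (8 mm before its end): the place to dab. At the start the tongue points along the case's +x, beside the panel's place; locked, it lies across the panel's edge.
- blue_push (a joint): how far the blue stud is pushed down into the case, m: 0 = standing up as at the start, 0.008 = bottomed. A spring pushes it up (4 N at 0, 10 N at the bottom).
- blue_turn (a joint): angle of the blue stud, rad: 0 = open, 1.571 = locked (end stop); grows as it turns counter-clockwise seen from above. It turns only while pushed down more than 6.5 mm; let go after the full quarter turn (over 1.4) it springs up to about 5 mm and is latched. Friction 0.03 N m.
- blue_grip (a point): centre of the top of the blue stud's upright plastic wing handle (36 long, 10 thick, 30 high), on its axis, 106.5 above the table when up. Site x: along the handle, towards the tongue's nose; z up. The steel cam tongue right under the handle is 16 wide, 8 thick, and reaches 48 from the axis along x.
- blue_nose (a point): point on the top face of the blue stud's steel tongue, 40 mm from the stud's axis (8 mm before its end): the place to dab. At the start the tongue points along the case's +x, beside the panel's place; locked, it lies across the panel's edge.
- brush: the loose grease brush, 175 long, 50 g: a square wooden handle 16 x 16 with a steel ferrule and stiff black bristles (rigid). Origin: on the underside of the handle at its grip point near the balance; z up at the start; the bristles point along its -x, the tip 105 from the origin; the handle's other end is 70 from the origin at +x. The centre line is 8 above the underside.
- brush_tip (a point): middle of the end of the bristles (bristles 14 wide, 10 thick).
- brush_rest: the aluminium brush rest, fixed. Origin: centre of its underside, z up, x along the brush. Base 110 x 44 x 8; two uprights at x = -46 and +46 mm, 8 thick, whose notches are 24 wide with their bottom 35 above the table and horns up to 51. The brush lies in both notches, bristles towards -x (which at the start points roughly away from the robot), its origin over that of the rest.
- grease_pot: the small open copper-coloured grease tin, 80 outer diameter, 34 high, walls 3, loose, 0.25 kg. Origin: centre of its underside, z up.
- chuck: a drill chuck standing up, dark steel, 38 dia and 30 high, with a 20 dia neck up to 44 mm. Origin: centre of its underside, z up. About 0.3 kg.
- v_block: a steel V-block, 42 (x) x 36 (y) x 42 (z), notch along y in its top. Origin: centre of its underside. About 0.35 kg.
- hole_saw: an orange hole saw standing mouth down, 36 dia x 40 high. Origin: centre of its underside, z up. About 0.2 kg.
- step_block: a green clamping step block, 42 (x) x 34 (y) x 40 (z), its low step (16 high, 14 long) at -x. Origin: centre of its underside. About 0.25 kg.
- spray_can: bystander, to be left alone: red spray can, 54 dia x 150 mm
- mug: bystander, to be left alone: blue mug
- tape_roll: bystander, to be left alone: grey tape roll, 90 dia x 30 mm
- wrench: bystander, to be left alone: steel wrench
- screwdriver: bystander, to be left alone: screwdriver
- oil_jar: bystander, to be left alone: amber jar, 50 dia x 60 mm

How it is judged:
By the outcome, as a careful person would: the job done as asked, in the order asked, and still so for the second after the job is handed in, with the robot touching nothing.
Of chuck, v_block, hole_saw, step_block only 2 to 4 are there at a start; the rules pass over those that are not, and their reading is None.
At some moment in a run one of chuck, v_block, hole_saw, step_block, grease_pot may be knocked a few centimetres aside while the robot is not near it.
It also fails if it takes over 210 s, if anything falls off the work surface, if the arm or the gripper's body presses on something with over 40 N, if the wrist force passes 120 N, or if a joint passes its speed limit or range.

## Working session

There is one attempt and no reset: what is moved stays moved. The work goes in short steps, Python scripts to look and compute and a tool call to move; the robot and the scene stay as the last step left them, time stands still between calls to the robot, and variables do not carry over. Pictures are saved under pics/ and viewed, and the job is handed in when it is done.

Besides the shell and the picture viewer there is one more tool, called by a JSON object that holds its "method" and its "body", one argument or row to a line. servo_tool: Moves the arm, as the interface text tells. Its arguments: {"type":"object","properties":{"steps":{"type":"array","items":{"type":"array","items":{"type":"number"}}},"newtons":{"type":"number"}},"required":["steps"]}

```bash
mkdir -p pics; ls
cat > h.py <<'E'
from workcell import *
import numpy as np, cv2
from scipy.spatial.transform import Rotation as Ro
def snap(n,f):
    g=get_image(n); cv2.imwrite('pics/%s.png'%f,g['img']); 
    d={k:np.array(v) for k,v in g.items() if k!='img'}
    o=observe(); d['p']=np.array(o['tcp_pos']); d['q']=np.array(o['tcp_rot'])
    np.savez('pics/%s.npz'%f,**d); return g
def ray(f,u,v,z):
    d=np.load('pics/%s.npz'%f); K=d['camera_matrix']; r=np.linalg.inv(K)@[u,v,1.]
    if 'R' in d: R=d['R'];t=d['t']; c=-R.T@t; w=R.T@r
    else:
        T=d['tool_from_camera']; q=d['q']; W=Ro.from_quat([q[1],q[2],q[3],q[0]]).as_matrix()
        c=W@T[:3,3]+d['p']; w=W@T[:3,:3]@r
    return c+w*(z-c[2])/w[2]
def proj(f,X):
    d=np.load('pics/%s.npz'%f); K=d['camera_matrix']; X=np.array(X,float)
    if 'R' in d: c=d['R']@X+d['t']
    else:
        T=d['tool_from_camera']; q=d['q']; W=Ro.from_quat([q[1],q[2],q[3],q[0]]).as_matrix()
        c=np.linalg.inv(T)@np.r_[W.T@(X-d['p']),1]; c=c[:3]
    u=K@c; return u[:2]/u[2]
def crop(f,x0,y0,x1,y1,s,out):
    im=cv2.imread('pics/%s.png'%f)[y0:y1,x0:x1]; cv2.imwrite('pics/%s.png'%out,cv2.resize(im,None,fx=s,fy=s,interpolation=cv2.INTER_CUBIC))
def W():
    q=observe()['tcp_rot']; return Ro.from_quat([q[1],q[2],q[3],q[0]]).as_matrix()
def st():
    o=observe(); R=W(); print('t',round(o['time_s'],2),'p',np.round(o['tcp_pos'],4),'grip',round(o['grip_width'],4),'F',np.round(o['force'],1)); print('x',np.round(R[:,0],3),'y',np.round(R[:,1],3),'z',np.round(R[:,2],3),'q',np.round(o['qpos'],2))
def go(target,yaw=None):
    """tool-frame shift (cm) to bring TCP to target; yaw of tool y axis"""
    o=observe(); R=W(); d=R.T@(np.array(target)-o['tcp_pos'])*100
    print('shift cm',np.round(d,2),end=' ')
    # rotvec to pointing down with y at angle yaw (mod pi)
    if yaw is not None:
        best=None
        for k in (0,np.pi):
            y=np.array([np.cos(yaw+k),np.sin(yaw+k),0]); z=np.array([0,0,-1.]); x=np.cross(y,z)
            rv=Ro.from_matrix(R.T@np.c_[x,y,z]).as_rotvec()
            print('rv',np.round(rv,3),end=' ')
    print()
E
python3 - <<'E'
from h import *
st()
for n in ('scene','top','wrist'): snap(n,n+'0')
for n in ('scene','top'):
    crop(n+'0',0,0,560,420,1.42,n+'0b')
st()
print(get_image('wrist')['tool_from_camera'])
E
```

```text
pics
t 0.0 p [0.1478 0.6067 0.3031] grip 0.0849 F [ 0.1  0.6 -0.2]
x [-0.972  0.236 -0.   ] y [ 0.236  0.972 -0.002] z [-0.    -0.002 -1.   ] q [-1.3   0.69 -0.19  1.57  0.16  0.9  -0.22]
t 0.15 p [0.1478 0.6069 0.3033] grip 0.0854 F [-0.6 -0.2  0.1]
x [-0.972  0.236 -0.   ] y [ 0.236  0.972 -0.001] z [-0.    -0.001 -1.   ] q [-1.3   0.69 -0.19  1.57  0.16  0.9  -0.22]
[[ 1.66137529e-03 -9.51739040e-01 -3.06903959e-01  7.95287673e-02]
 [ 9.99998258e-01  1.32015801e-03  1.31939153e-03  1.18834146e-04]
 [-8.50554712e-04 -3.06905616e-01  9.51739575e-01 -7.01896881e-02]
 [ 0.00000000e+00  0.00000000e+00  0.00000000e+00  1.00000000e+00]]
```

View pics/top0b.png

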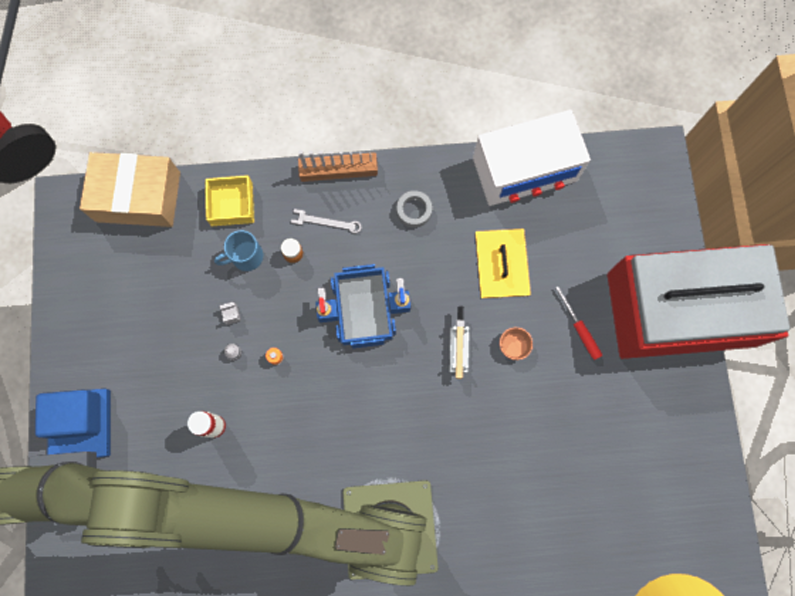

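View pics/scene0b.png

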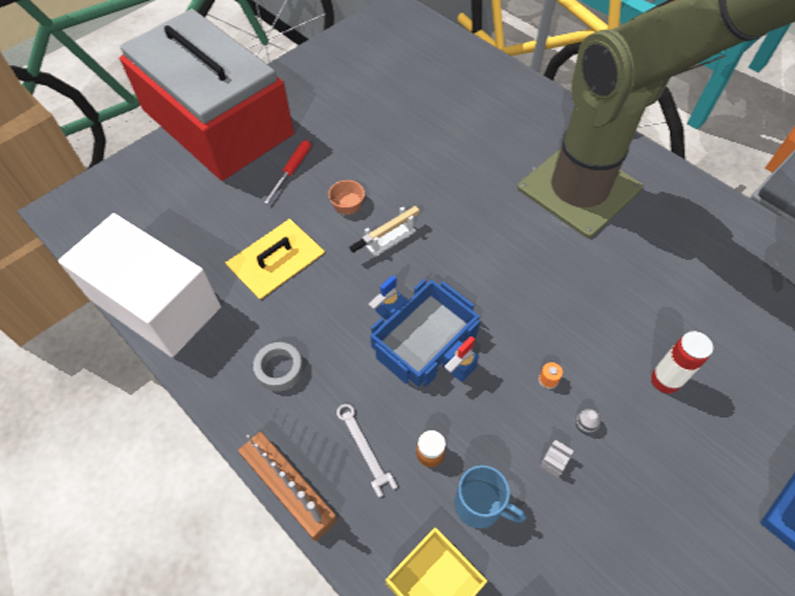

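View pics/wrist0.png

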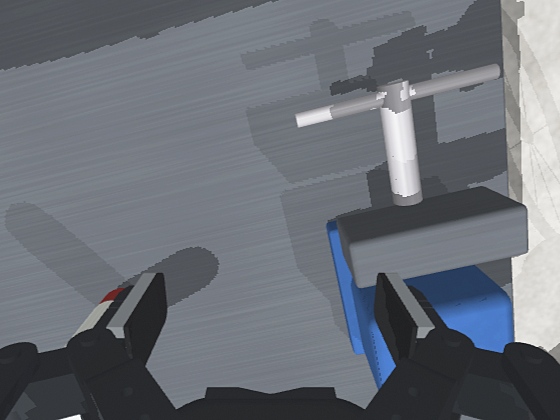

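The top view shows the V-block at about (229,314) in the enlarged picture, the chuck at (232,352) and the hole saw at (274,355), with no step block. The case is in the centre, and the brush, tin and panel are to the right.

Run:
```python
from h import *
crop('top0',140,200,220,270,10,'c1')
crop('top0',205,175,305,255,8,'c2')
crop('top0',305,150,405,280,5,'c3')
for n,u,v,z in [('vb',229,314,.04),('chuck',232,352,.04),('hs',274,355,.04),('case',363,304,.054),('brush',460,345,.043),('pot',516,343,.034),('panel',502,263,.006),('jar',291,249,.06),('can',206,424,.15)]:
    print(n,np.round(ray('top0',u/1.42,v/1.42,z),3))
d=np.load('pics/top0.npz'); print(-d['R'].T@d['t'], d['camera_matrix'])
```

```text
vb [0.532 0.349 0.04 ]
chuck [0.438 0.345 0.04 ]
hs [0.422 0.245 0.04 ]
case [0.526 0.023 0.054]
brush [ 0.409 -0.202  0.043]
pot [ 0.404 -0.337  0.034]
panel [ 0.613 -0.331  0.006]
jar [0.677 0.188 0.06 ]
can [0.264 0.385 0.15 ]
[ 0.1417713  -0.03066896  1.82693541] [[528.86122393   0.         276.60981785]
 [  0.         528.86122393 207.47194177]
 [  0.           0.           1.        ]]
```

View pics/c1.png

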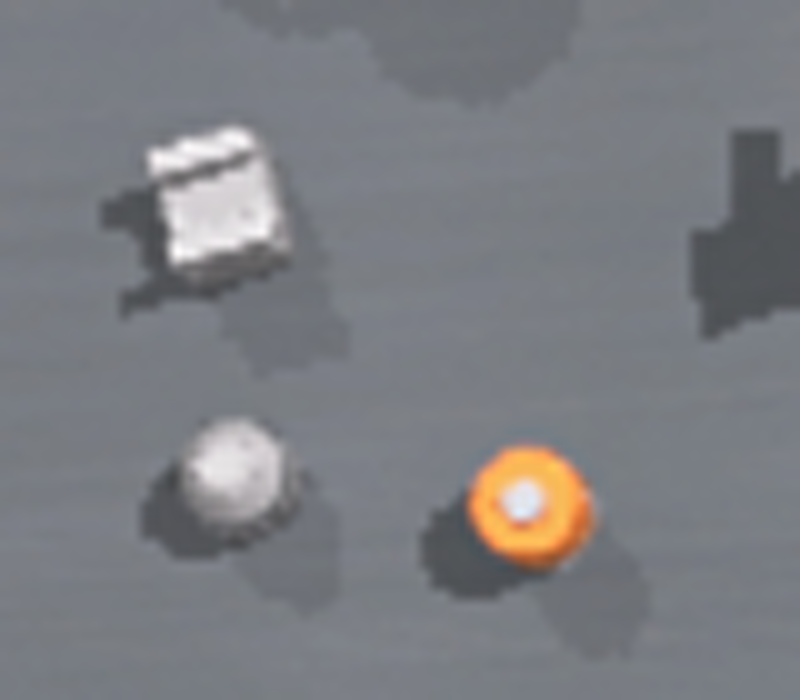

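View pics/c2.png

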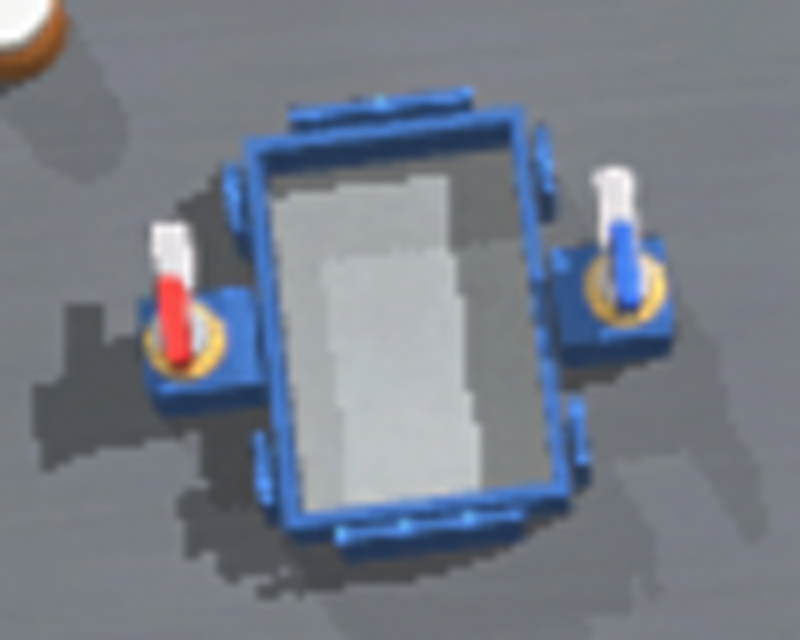

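View pics/c3.png

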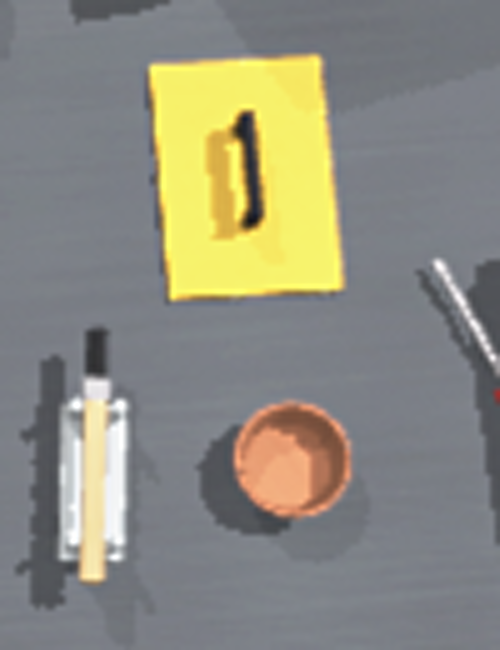

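{"method": "servo_tool", "body": {
  "steps": [
    [-3.5,-2.8,0,0,0,0,0],
    [-3.5,-2.8,0,0,0,0,0],
    [-3.5,-2.8,0,0,0,0,0],
    [-3.5,-2.8,0,0,0,0,0],
    [-3.5,-2.8,0,0,0,0,0],
    [-3.5,-2.8,0,0,0,0,0],
    [-3.5,-2.8,0,0,0,0,0],
    [-3.5,-2.8,0,0,0,0,0],
    [-3.5,-2.8,0,0,0,0,0],
    [0,0,0,0,0,0,0]
  ]
}}

```text
time_s: 1.03
tcp_pos: [0.3829, 0.3012, 0.3035]
tcp_rot: [0.002, 0.127, 0.992, -0.003]
force: [-0.1, -0.6, -0.5]
grip_width: 0.085
```

Run:
```python
from h import *
st(); snap('wrist','w1'); crop('w1',0,0,560,420,1.42,'w1b')
c2=lambda u,v:ray('top0',u/8+205,v/8+175,.054)[:2]
P=[c2(*a) for a in [(250,148),(520,110),(290,530),(567,495)]]
print(np.round(P,3)); print('w',np.linalg.norm(P[0]-P[1]),np.linalg.norm(P[2]-P[3]),'l',np.linalg.norm(P[0]-P[2]),np.linalg.norm(P[1]-P[3]),'c',np.mean(P,0))
```

```text
t 1.03 p [0.3829 0.3012 0.3035] grip 0.085 F [-0.1 -0.6 -0.5]
x [-0.968  0.251 -0.004] y [ 0.251  0.968 -0.006] z [ 0.003 -0.007 -1.   ] q [-0.61  0.52 -0.23  1.97  0.19  0.68  0.35]
[[ 0.605  0.084]
 [ 0.612 -0.034]
 [ 0.436  0.078]
 [ 0.442 -0.04 ]]
w 0.11794667229386918 0.11832076212871044 l 0.1681896815732203 0.1701447347497509 c [0.52357884 0.02209804]
```

View pics/w1b.png

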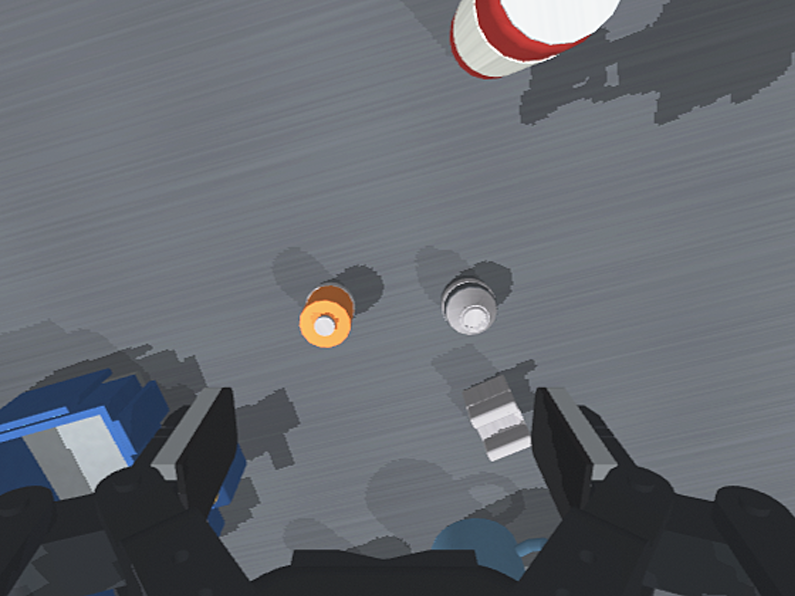

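Run:
```python
from h import *
crop('w1',300,240,400,340,8,'w1c')
for n,u,v,z in [('hs',326,322,.04),('chuck',474,317,.044)]: print(n,np.round(ray('w1',u/1.42,v/1.42,z),4))
print(np.round(ray('top0',140+52.8,200+50.5,.04),4),np.round(ray('top0',140+23.3,200+46.8,.044),4))
```

```text
hs [0.4198 0.2537 0.04  ]
chuck [0.4397 0.3541 0.044 ]
[0.4206 0.2455 0.04  ] [0.441  0.3445 0.044 ]
```

View pics/w1c.png

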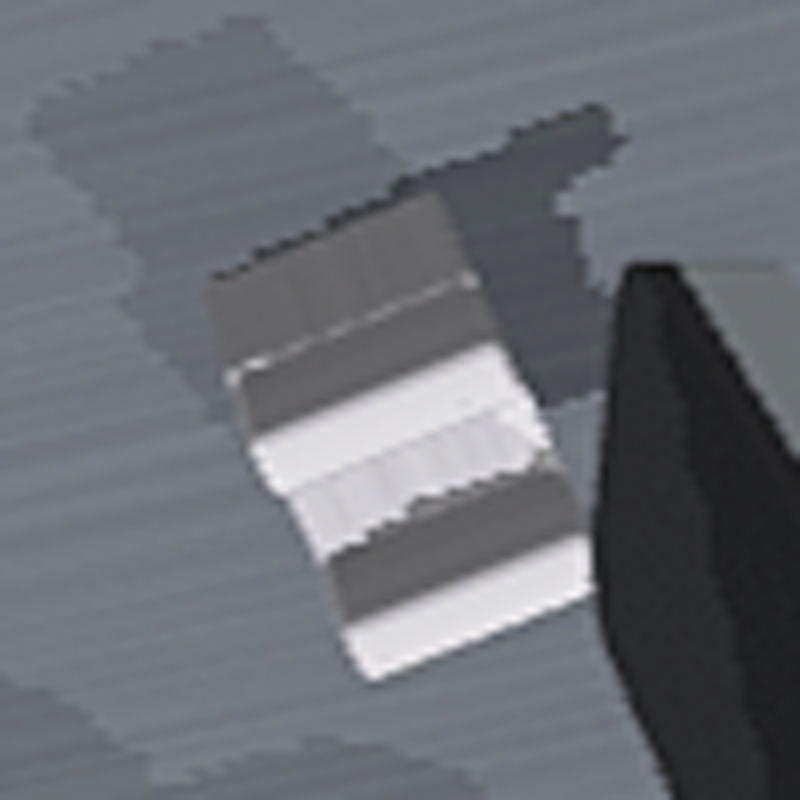

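```bash
python3 - <<'E'
s=open('h.py').read()
s=s.replace("    g=get_image(n); cv2","    o=observe(); g=get_image(n); cv2").replace("    o=observe(); d['p']","    d['p']")
open('h.py','w').write(s)
E
python3 - <<'E'
from h import *
st(); snap('wrist','w2'); st()
snap('wrist','w2'); st(); crop('w2',0,0,560,420,1.42,'w2b')
crop('w2',180,150,400,340,3.6,'w2c')
E
```

```text
t 1.08 p [0.3803 0.3053 0.3037] grip 0.0856 F [-0.4  0.5  0.8]
x [-0.969  0.247 -0.002] y [ 0.247  0.969 -0.003] z [ 0.001 -0.003 -1.   ] q [-0.62  0.52 -0.24  1.97  0.19  0.68  0.35]
t 1.13 p [0.3784 0.3083 0.3038] grip 0.0855 F [-0.2  1.6 -0.8]
x [-0.97   0.242 -0.   ] y [ 0.242  0.97  -0.001] z [ 0.    -0.001 -1.   ] q [-0.62  0.52 -0.24  1.97  0.19  0.68  0.34]
t 1.18 p [0.3771 0.3102 0.3039] grip 0.0854 F [-0.8  0.7 -0.1]
x [-0.971  0.238  0.   ] y [0.238 0.971 0.   ] z [-0.     0.001 -1.   ] q [-0.62  0.52 -0.24  1.97  0.19  0.68  0.34]
```

View pics/w2c.png

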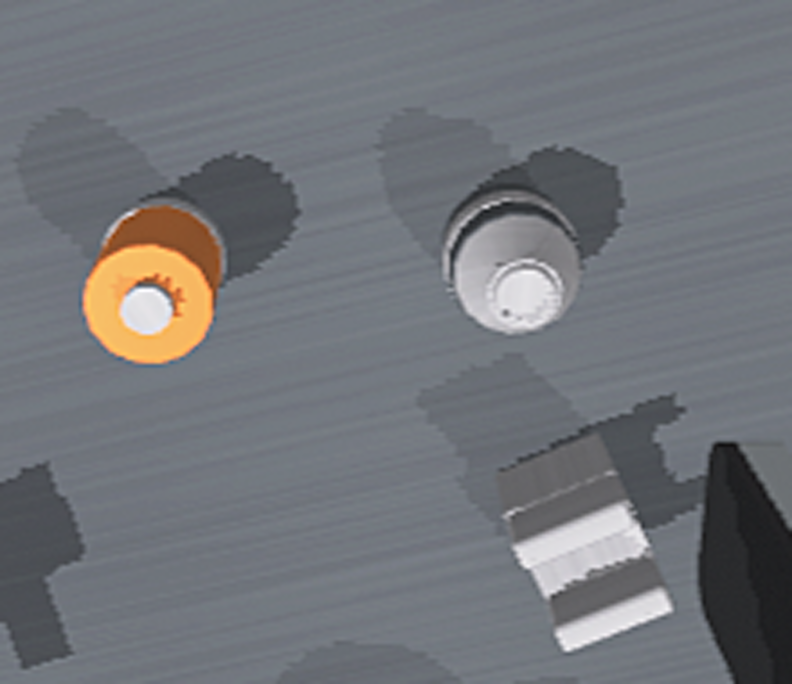

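Run:
```python
from h import *
snap('wrist','w3'); st()
snap('wrist','w3'); st()
crop('w3',180,150,400,340,3.6,'w3c')
```

```text
t 1.23 p [0.3764 0.3113 0.304 ] grip 0.0856 F [-1.1 -0.2 -1. ]
x [-0.972  0.235  0.001] y [0.235 0.972 0.001] z [-0.     0.001 -1.   ] q [-0.62  0.52 -0.25  1.97  0.19  0.68  0.34]
t 1.28 p [0.376  0.3118 0.3039] grip 0.0848 F [-0.1  0.1 -0.1]
x [-0.972  0.234  0.001] y [0.234 0.972 0.001] z [-0.     0.001 -1.   ] q [-0.63  0.52 -0.25  1.97  0.19  0.68  0.34]
```

View pics/w3c.png

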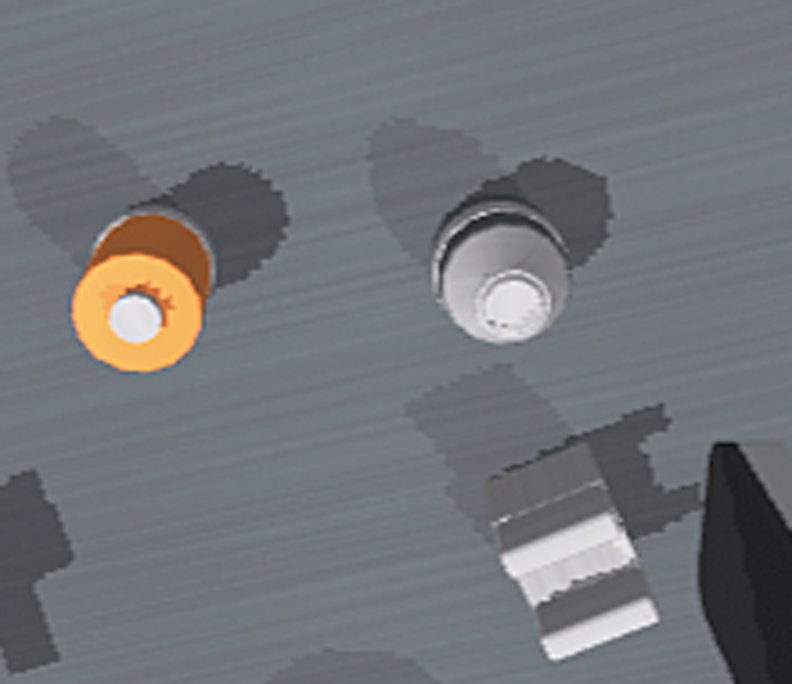

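Run:
```python
from h import *
st()
f=lambda u,v,z:ray('w3',u/3.6+180,v/3.6+150,z)
print('hs',f(138,313,.04).round(4),'chuck',f(517,301,.044).round(4), 'chuckbody',f(505,283,.03).round(4))
V=[f(*a,.042)[:2] for a in [(502,556),(615,517),(552,660),(658,612)]]
print(np.round(V,4),np.mean(V,0).round(4)); 
for a,b in ((0,1),(2,3),(0,2),(1,3)):
    d=V[b]-V[a]; print(np.linalg.norm(d).round(4),np.degrees(np.arctan2(d[1],d[0])).round(1))
print(proj('top0',[.5236,.022,.0]))
```

```text
t 1.28 p [0.376  0.3118 0.3039] grip 0.0848 F [-0.1  0.1 -0.1]
x [-0.972  0.234  0.001] y [0.234 0.972 0.001] z [-0.     0.001 -1.   ] q [-0.63  0.52 -0.25  1.97  0.19  0.68  0.34]
hs [0.4239 0.2475 0.04  ] chuck [0.4434 0.3502 0.044 ] chuckbody [0.4433 0.3488 0.03  ]
[[0.5227 0.3307]
 [0.5176 0.3653]
 [0.5619 0.3384]
 [0.5526 0.3723]] [0.5387 0.3517]
0.0349 98.4
0.0352 105.3
0.04 11.1
0.0357 11.4
[256.55015394 218.0147783 ]
```

{"method": "servo_tool", "body": {
  "steps": [
    [0,0,1.5,0,0,-0.093,0],
    [0,0,3,0,0,-0.093,0],
    [0,0,2.5,0,0,-0.093,0],
    [-1.5,-2.2,2,0,0,0,0],
    [-1.5,-2.2,2,0,0,0,0],
    [-1.5,-2.2,2,0,0,0,0],
    [0,0,0,0,0,0,0],
    [0,0,0,0,0,0,0],
    [0,0,0,0,0,0,0]
  ]
}}

```text
time_s: 2.03
tcp_pos: [0.4238, 0.2484, 0.174]
tcp_rot: [-0.0, -0.022, 1.0, 0.001]
force: [0.0, 0.1, 0.0]
grip_width: 0.0851
```

Run:
```python
from h import *
st(); snap('wrist','w4'); st(); go([.424,.2475,.076],np.radians(92.5))
crop('w4',0,0,560,420,1.42,'w4b')
```

```text
t 2.03 p [0.4238 0.2484 0.174 ] grip 0.0851 F [0.  0.1 0. ]
x [-0.999 -0.043  0.   ] y [-0.043  0.999  0.002] z [-0.     0.002 -1.   ] q [-0.49  0.75 -0.22  2.07  0.42  0.36  0.57]
t 2.08 p [0.4238 0.2487 0.1744] grip 0.0854 F [-0.3 -0.3  0.4]
x [-0.999 -0.044 -0.   ] y [-0.044  0.999  0.002] z [ 0.     0.002 -1.   ] q [-0.49  0.74 -0.22  2.07  0.42  0.36  0.57]
shift cm [-0.01 -0.14  9.84] rv [0.002 0.    0.   ] rv [-1.000e-03  4.000e-03 -3.142e+00]
```

View pics/w4b.png

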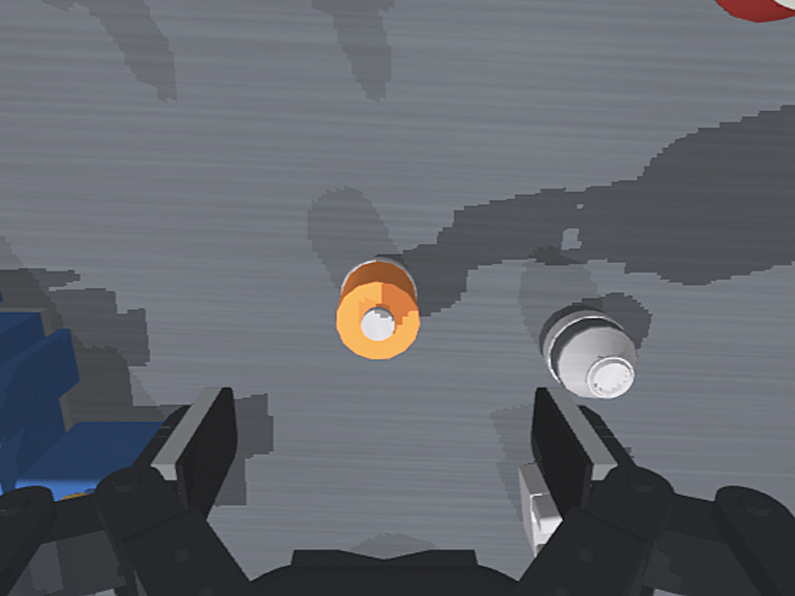

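Run:
```python
from h import *
f=lambda u,v,z:ray('w4',u/1.42,v/1.42,z)
print(f(378,320,.04).round(4),f(612,379,.044).round(4)); p=f(378,320,.04); go([p[0],p[1],.076])
```

```text
[0.423  0.2469 0.04  ] [0.4444 0.3496 0.044 ]
shift cm [ 0.09 -0.2   9.84]
```

{"method": "servo_tool", "body": {
  "steps": [
    [0.1,-0.15,2.4,0,0,0,0],
    [0,0,2.5,0,0,0,0],
    [0,0,2.5,0,0,0,0],
    [0,0,1.6,0,0,0,0],
    [0,0,0.8,0,0,0,0],
    [0,0,0,0,0,0,0.8],
    [0,0,0,0,0,0,0.8],
    [0,0,0,0,0,0,0.8],
    [0,0,0,0,0,0,0.8],
    [0,0,0,0,0,0,0.8]
  ],
  "newtons": 40
}}

```text
time_s: 2.92
tcp_pos: [0.4241, 0.2453, 0.0772]
tcp_rot: [0.001, -0.02, 1.0, 0.001]
force: [-0.7, 0.3, 4.2]
grip_width: 0.035
```

{"method": "servo_tool", "body": {
  "steps": [
    [0,0,0,0,0,0,0.8],
    [0,0,0,0,0,0,0.8]
  ]
}}

```text
time_s: 3.08
tcp_pos: [0.4241, 0.2453, 0.0772]
tcp_rot: [0.001, -0.02, 1.0, 0.001]
force: [1.0, 0.3, 4.5]
grip_width: 0.0352
```

{"method": "servo_tool", "body": {
  "steps": [
    [0,0,-2,0,0,0,0.8],
    [0,0,-3.5,0,0,0,0.8],
    [0,0,-3.5,0,0,0,0.8],
    [-0.4,-2.1,-3.5,0,0,0,0.8],
    [-0.4,-2.9,-3,0,0,0,0.8],
    [-0.4,-3,-1.5,0,0,0,0.8],
    [-0.4,-3,0,0,0,0,0.8],
    [-0.4,-3,0,0,0,0,0.8],
    [-0.4,-3,0,0,0,0,0.8],
    [-0.4,-3,0,0,0,0,0.8]
  ]
}}

```text
time_s: 3.92
tcp_pos: [0.4593, 0.0443, 0.2465]
tcp_rot: [0.0, -0.02, 1.0, -0.0]
force: [1.0, -0.3, -2.6]
grip_width: 0.0347
```

{"method": "servo_tool", "body": {
  "steps": [
    [0,-1.6,0,0,0,0,0.8],
    [0,0,0,0,0,0,0.8],
    [0,0,0,0,0,0,0.8],
    [0,0,0,0,0,0,0.8]
  ]
}}

```text
time_s: 4.25
tcp_pos: [0.4601, 0.031, 0.2461]
tcp_rot: [0.0, -0.02, 1.0, 0.0]
force: [0.2, 1.0, -2.3]
grip_width: 0.0351
```

Run:
```python
from h import *
st(); snap('wrist','w5'); st()
crop('w5',0,0,560,420,1.42,'w5b')
```

```text
t 4.25 p [0.4601 0.031  0.2461] grip 0.0351 F [ 0.2  1.  -2.3]
x [-0.999 -0.041 -0.001] y [-0.041  0.999  0.001] z [ 0.001  0.001 -1.   ] q [ 0.08  0.6  -0.38  2.1   0.43  0.52  0.99]
t 4.3 p [0.4602 0.0314 0.2461] grip 0.0347 F [ 0.3  0.5 -2.8]
x [-0.999 -0.042 -0.001] y [-0.042  0.999  0.001] z [ 0.001  0.001 -1.   ] q [ 0.07  0.6  -0.38  2.1   0.43  0.52  0.99]
```

View pics/w5b.png

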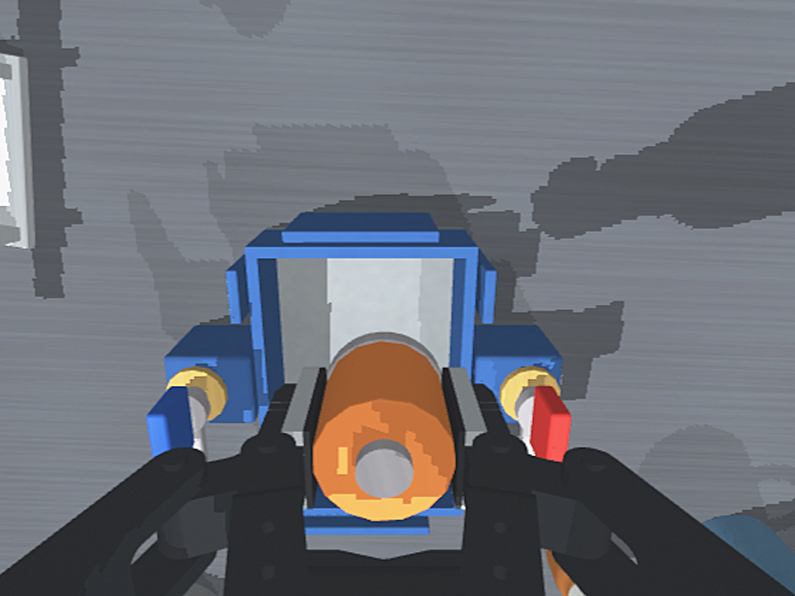

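Run:
```python
from h import *
crop('w5',150,140,360,260,3.8,'w5c')
```

```text
(no output)
```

View pics/w5c.png

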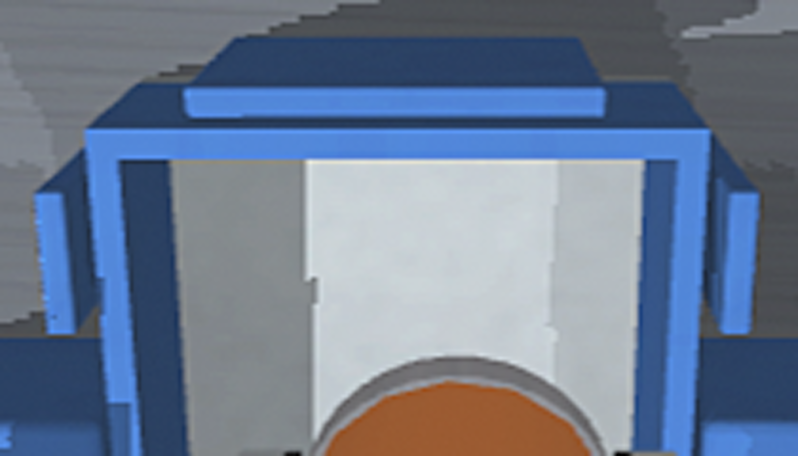

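Run:
```python
from h import *
f=lambda u,v,z=.054:ray('w5',u/3.8+150,v/3.8+140,z)[:2]
a,b,c,d=[f(*p) for p in [(87,128),(709,128),(118,158),(678,158)]]
print(np.round([a,b,c,d],4))
for m,n in ((a,b),(c,d)):
    v=n-m; print(np.linalg.norm(v),np.degrees(np.arctan2(v[1],v[0])))
    th=np.arctan2(v[1],v[0])-np.pi/2
    L=.086 if m is a else .080
    print('ctr',(m+n)/2+L*np.array([np.cos(th),np.sin(th)]))
```

```text
[[ 0.4438 -0.0409]
 [ 0.4386  0.0803]
 [ 0.4495 -0.0351]
 [ 0.4449  0.0748]]
0.12139293724806813 92.41146238481946
ctr [0.52712217 0.02331127]
0.11004913989934109 92.4087765861883
ctr [0.52715161 0.02322767]
```

{"method": "servo_tool", "body": {
  "steps": [
    [-1.5,-0.2,0,0,0,0,0.8],
    [-3,-0.3,0,0,0,0,0.8],
    [-3,-0.3,0,0,0,0,0.8],
    [-3,-0.2,1,0,0,0,0.8],
    [-1.4,0,2,0,0,0,0.8],
    [0,0,2,0,0,0,0.8],
    [0,0,2,0,0,0,0.8],
    [0,0,0,0,0,0,0.8],
    [0,0,0,0,0,0,0.8],
    [0,0,0,0,0,0,0.8]
  ]
}}

```text
time_s: 5.13
tcp_pos: [0.5799, 0.0262, 0.1767]
tcp_rot: [0.001, -0.021, 1.0, 0.0]
force: [-0.4, -0.0, -1.7]
grip_width: 0.0349
```

Run:
```python
from h import *
st(); go([.5791,.0255,.0835],np.radians(92.4)); snap('wrist','w6')
```

```text
t 5.13 p [0.5799 0.0262 0.1767] grip 0.0349 F [-0.4 -0.  -1.7]
x [-0.999 -0.042 -0.001] y [-0.042  0.999  0.001] z [ 0.001  0.001 -1.   ] q [ 0.08  0.82 -0.35  1.8   0.46  0.59  1.06]
shift cm [ 0.09 -0.07  9.32] rv [ 0.001  0.001 -0.   ] rv [ 2.000e-03 -1.000e-03  3.141e+00]
```

View pics/w6.png

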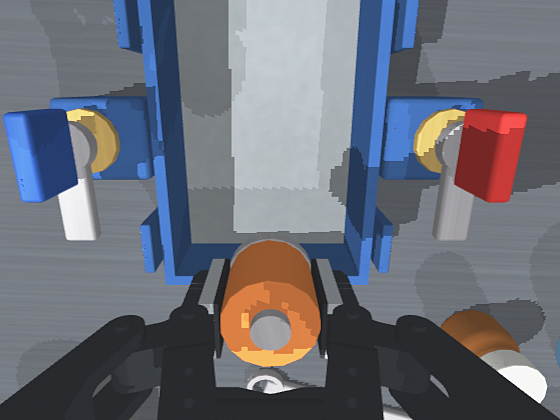

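{"method": "servo_tool", "body": {
  "steps": [
    [0.1,0,2,0,0,0,0.8],
    [0,0,2.5,0,0,0,0.8],
    [0,0,2.5,0,0,0,0.8],
    [0,0,1.3,0,0,0,0.8],
    [0,0,0.7,0,0,0,0.8],
    [0,0,0.3,0,0,0,0.8],
    [0,0,0,0,0,0,0.8],
    [0,0,0,0,0,0,0.8]
  ]
}}

```text
time_s: 5.85
tcp_pos: [0.5795, 0.0253, 0.084]
tcp_rot: [0.001, -0.02, 1.0, 0.0]
force: [-0.2, -0.2, -1.8]
grip_width: 0.0351
```

{"method": "servo_tool", "body": {
  "steps": [
    [0,0,0,0,0,0,0.35],
    [0,0,0,0,0,0,0.35],
    [0,0,0,0,0,0,0.35],
    [0,0,0,0,0,0,0.35]
  ]
}}

```text
time_s: 6.18
tcp_pos: [0.5789, 0.025, 0.0832]
tcp_rot: [0.0, -0.02, 1.0, 0.0]
force: [0.4, 0.4, 0.8]
grip_width: 0.0556
```

{"method": "servo_tool", "body": {
  "steps": [
    [0,0,-1.5,0,0,0,0.35],
    [0,0,-3,0,0,0,0.35],
    [0,0,-3.5,0,0,0,0.35],
    [0,0,-3.5,0,0,0,0.2],
    [0.5,1.5,-1,0,0,0,0],
    [1.2,3,0,0,0,0,0],
    [1.2,3,0,0,0,0,0],
    [1.2,3,0,0,0,0,0],
    [1.2,3,0,0,0,0,0],
    [1.2,3,0,0,0,0,0]
  ]
}}

```text
time_s: 7.02
tcp_pos: [0.5059, 0.1888, 0.2077]
tcp_rot: [-0.0, -0.02, 1.0, 0.0]
force: [1.5, 1.2, 0.3]
grip_width: 0.0854
```

{"method": "servo_tool", "body": {
  "steps": [
    [1.2,3,0,0,0,0,0],
    [1.2,3,0,0,0,0,0],
    [1.2,3,0,0,0,0,0],
    [1.2,3,0,0,0,0,0],
    [1.2,3,0,0,0,0,0],
    [0,1.5,0,0,0,0,0],
    [0,0,0,0,0,0,0],
    [0,0,0,0,0,0,0],
    [0,0,0,0,0,0,0]
  ]
}}

```text
time_s: 7.77
tcp_pos: [0.4406, 0.3481, 0.2074]
tcp_rot: [-0.0, -0.019, 1.0, -0.001]
force: [0.9, -0.4, 0.8]
grip_width: 0.0852
```

Run:
```python
from h import *
st(); snap('wrist','w7'); crop('w7',0,0,560,420,1.42,'w7b')
```

```text
t 7.77 p [0.4406 0.3481 0.2074] grip 0.0852 F [ 0.9 -0.4  0.8]
x [-0.999 -0.039  0.   ] y [-0.039  0.999 -0.002] z [-0.    -0.002 -1.   ] q [-0.58  0.75 -0.29  1.84  0.36  0.6   0.51]
```

View pics/w7b.png

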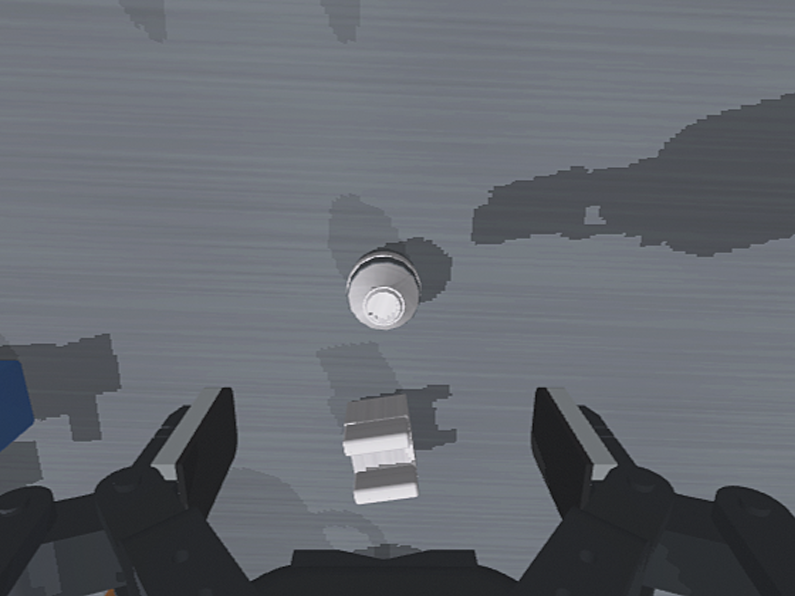

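Run:
```python
from h import *
f=lambda u,v,z:ray('w7',u/1.42,v/1.42,z)
p=f(383,305,.044); print(p); go([p[0],p[1],.077],np.radians(92.4))
V=[f(*a,.042)[:2] for a in [(345,445),(411,435),(355,503),(418,495)]]
print(np.round(V,4),np.mean(V,0).round(4)); 
for a,b in ((0,1),(2,3),(0,2),(1,3)):
    d=V[b]-V[a]; print(np.linalg.norm(d).round(4),np.degrees(np.arctan2(d[1],d[0])).round(1))
```

```text
[0.44327954 0.34829116 0.044     ]
shift cm [-0.24  0.08 13.04] rv [-0.002 -0.    -0.004] rv [-0.000e+00  3.000e-03  3.138e+00] 
[[0.524  0.3312]
 [0.5164 0.3661]
 [0.5613 0.3374]
 [0.5545 0.3721]] [0.539  0.3517]
0.0357 102.3
0.0354 101.1
0.0378 9.5
0.0386 9.0
```

{"method": "servo_tool", "body": {
  "steps": [
    [-0.25,0.1,2,0,0,0,0],
    [0,0,3,0,0,0,0],
    [0,0,3,0,0,0,0],
    [0,0,2.5,0,0,0,0],
    [0,0,1.7,0,0,0,0],
    [0,0,0.8,0,0,0,0],
    [0,0,0,0,0,0,0],
    [0,0,0,0,0,0,0.8],
    [0,0,0,0,0,0,0.8],
    [0,0,0,0,0,0,0.8]
  ]
}}

```text
time_s: 8.65
tcp_pos: [0.4436, 0.3511, 0.0791]
tcp_rot: [0.001, -0.02, 1.0, 0.001]
force: [-0.3, -0.0, -0.2]
grip_width: 0.0519
```

{"method": "servo_tool", "body": {
  "steps": [
    [0,0,0,0,0,0,0.8],
    [0,0,0,0,0,0,0.8],
    [0,0,0,0,0,0,0.8]
  ]
}}

```text
time_s: 8.9
tcp_pos: [0.4434, 0.3505, 0.079]
tcp_rot: [0.001, -0.02, 1.0, 0.0]
force: [-0.3, -1.4, 6.8]
grip_width: 0.0366
```

{"method": "servo_tool", "body": {
  "steps": [
    [0,0,-1.5,0,0,0,0.8],
    [0,0,-3,0,0,0,0.8],
    [0,0,-3.5,0,0,0,0.8],
    [-0.3,-1.5,-3.5,0,0,0,0.8],
    [-0.7,-3,-1.5,0,0,0,0.8],
    [-0.7,-3,0,0,0,0,0.8],
    [-0.7,-3,0,0,0,0,0.8],
    [-0.7,-3,0,0,0,0,0.8],
    [-0.7,-3,0,0,0,0,0.8],
    [-0.7,-3,0,0,0,0,0.8]
  ]
}}

```text
time_s: 9.73
tcp_pos: [0.4957, 0.1561, 0.2081]
tcp_rot: [0.0, -0.02, 1.0, -0.0]
force: [-0.2, -0.3, -2.6]
grip_width: 0.0368
```

{"method": "servo_tool", "body": {
  "steps": [
    [-0.7,-3,0,0,0,0,0.8],
    [-0.7,-3,0,0,0,0,0.8],
    [-0.7,-3,0,0,0,0,0.8],
    [-0.5,-3,0,0,0,0,0.8],
    [0,-3,0,0,0,0,0.8],
    [0,-1.2,0,0,0,0,0.8],
    [0,0,0,0,0,0,0.8],
    [0,0,0,0,0,0,0.8],
    [0,0,0,0,0,0,0.8]
  ]
}}

```text
time_s: 10.48
tcp_pos: [0.5281, -0.0014, 0.208]
tcp_rot: [0.0, -0.021, 1.0, 0.001]
force: [-0.2, 0.5, -1.6]
grip_width: 0.0367
```

Run:
```python
from h import *
st(); go([.5271,.0233,.0853],np.radians(92.4)); snap('wrist','w8')
```

```text
t 10.48 p [ 0.5281 -0.0014  0.208 ] grip 0.0367 F [-0.2  0.5 -1.6]
x [-0.999 -0.042 -0.001] y [-0.042  0.999  0.002] z [ 0.001  0.002 -1.   ] q [ 0.14  0.73 -0.38  1.94  0.48  0.56  1.06]
shift cm [-0.    2.45 12.27] rv [0.002 0.001 0.   ] rv [-1.000e-03  3.000e-03 -3.141e+00]
```

View pics/w8.png

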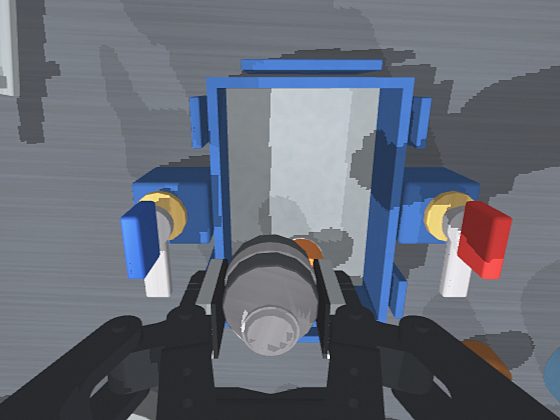

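{"method": "servo_tool", "body": {
  "steps": [
    [0,1.3,0,0,0,0,0.8],
    [0,1.1,1,0,0,0,0.8],
    [0,0,2.5,0,0,0,0.8],
    [0,0,3,0,0,0,0.8],
    [0,0,3,0,0,0,0.8],
    [0,0,1.6,0,0,0,0.8],
    [0,0,0.8,0,0,0,0.8],
    [0,0,0.3,0,0,0,0.8],
    [0,0,0,0,0,0,0.8],
    [0,0,0,0,0,0,0.8]
  ]
}}

```text
time_s: 11.37
tcp_pos: [0.5278, 0.0219, 0.0865]
tcp_rot: [0.001, -0.021, 1.0, 0.0]
force: [1.2, -0.4, -2.5]
grip_width: 0.0367
```

{"method": "servo_tool", "body": {
  "steps": [
    [0,0,0,0,0,0,0.35],
    [0,0,0,0,0,0,0.35],
    [0,0,0,0,0,0,0.35],
    [0,0,-1.5,0,0,0,0.35],
    [0,0,-3,0,0,0,0.35],
    [0,0,-3.5,0,0,0,0.35],
    [0,0,-3.5,0,0,0,0.2],
    [-0.2,1.5,-1,0,0,0,0],
    [-0.2,3,0,0,0,0,0],
    [-0.2,3,0,0,0,0,0]
  ]
}}

```text
time_s: 12.2
tcp_pos: [0.5311, 0.0954, 0.2125]
tcp_rot: [0.002, -0.018, 1.0, -0.0]
force: [1.3, 0.8, -0.3]
grip_width: 0.085
```

{"method": "servo_tool", "body": {
  "steps": [
    [-0.2,3,0,0,0,0,0],
    [-0.2,3,0,0,0,0,0],
    [-0.2,3,0,0,0,0,0],
    [-0.2,3,0,0,0,0,0],
    [0,3,0,0,0,0,0],
    [0,3,0,0,0,0,0],
    [0,3,0,0,0,-0.05,0],
    [0,1.5,0,0,0,-0.05,0],
    [0,0,0,0,0,-0.05,0],
    [0,0,0,0,0,0,0]
  ]
}}

```text
time_s: 13.03
tcp_pos: [0.528, 0.3218, 0.2108]
tcp_rot: [-0.0, -0.097, 0.995, 0.0]
force: [-0.0, -0.9, -0.9]
grip_width: 0.0854
```

{"method": "servo_tool", "body": {
  "steps": [
    [0,0,0,0,0,0,0],
    [0,0,0,0,0,0,0]
  ]
}}

```text
time_s: 13.2
tcp_pos: [0.5289, 0.3193, 0.2107]
tcp_rot: [-0.0, -0.094, 0.996, -0.001]
force: [-0.2, 0.4, -0.2]
grip_width: 0.0854
```

Run:
```python
from h import *
st(); snap('wrist','w9'); crop('w9',0,0,560,420,1.42,'w9b'); go([.539,.3517,.078],np.radians(101))
```

```text
t 13.2 p [0.5289 0.3193 0.2107] grip 0.0854 F [-0.2  0.4 -0.2]
x [-0.983 -0.186  0.   ] y [-0.186  0.983 -0.002] z [ 0.    -0.002 -1.   ] q [-0.4   0.82 -0.39  1.66  0.42  0.75  0.76]
shift cm [-1.6   3.   13.27] rv [-0.001 -0.    -0.005] rv [-0.000e+00  2.000e-03  3.137e+00]
```

View pics/w9b.png

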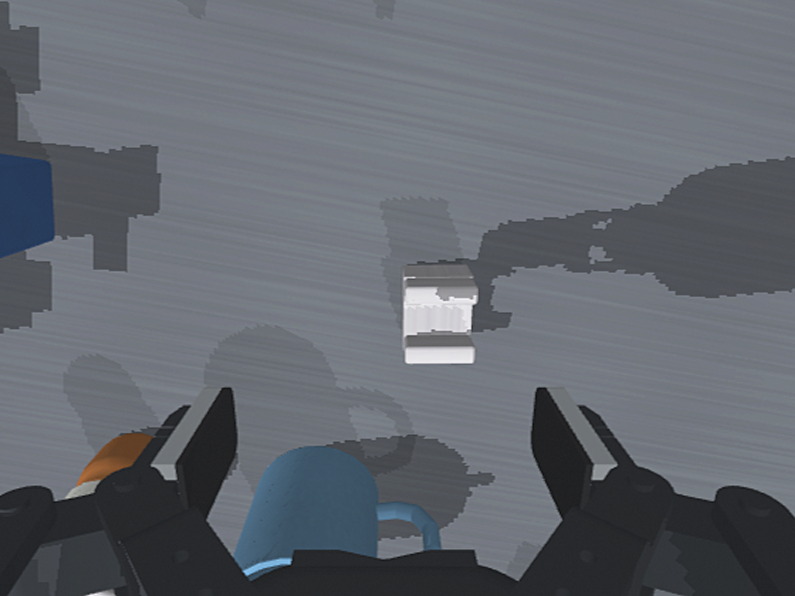

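Run:
```python
from h import *
f=lambda u,v,z:ray('w9',u/1.42,v/1.42,z)
V=[f(*a,.042)[:2] for a in [(404,280),(477,280),(405,363),(475,363)]]
print(np.round(V,4),np.mean(V,0).round(4)); 
for a,b in ((0,1),(2,3),(0,2),(1,3)):
    d=V[b]-V[a]; print(np.linalg.norm(d).round(4),np.degrees(np.arctan2(d[1],d[0])).round(1))
c=np.mean(V,0);go([*c,.078],np.radians(101))
print(f(310,450,.08),f(320,590,.0))
```

```text
[[0.5188 0.328 ]
 [0.5121 0.3628]
 [0.5621 0.3374]
 [0.5554 0.3726]] [0.5371 0.3502]
0.0354 100.8
0.0358 100.8
0.0444 12.2
0.0444 12.7
shift cm [-1.38  2.89 13.27] rv [-0.001 -0.    -0.005] rv [-0.000e+00  2.000e-03  3.137e+00] 
[0.59540993 0.29837081 0.08      ] [0.76627263 0.31943462 0.        ]
```

{"method": "servo_tool", "body": {
  "steps": [
    [-0.7,1.4,1,0,0,0,0],
    [-0.7,1.5,2.5,0,0,0,0],
    [0,0,3,0,0,0,0],
    [0,0,3,0,0,0,0],
    [0,0,2,0,0,0,0],
    [0,0,1.3,0,0,0,0],
    [0,0,0.5,0,0,0,0],
    [0,0,0,0,0,0,0],
    [0,0,0,0,0,0,0.8],
    [0,0,0,0,0,0,0.8]
  ]
}}

```text
time_s: 14.08
tcp_pos: [0.5375, 0.3528, 0.0793]
tcp_rot: [0.001, -0.095, 0.996, 0.001]
force: [-0.4, 0.2, -0.1]
grip_width: 0.0639
```

{"method": "servo_tool", "body": {
  "steps": [
    [0,0,0,0,0,0,0.8],
    [0,0,0,0,0,0,0.8],
    [0,0,0,0,0,0,0.8],
    [0,0,0,0,0,0,0.8]
  ]
}}

```text
time_s: 14.42
tcp_pos: [0.5373, 0.352, 0.079]
tcp_rot: [0.001, -0.095, 0.996, -0.0]
force: [-0.7, -1.1, 5.8]
grip_width: 0.0354
```

{"method": "servo_tool", "body": {
  "steps": [
    [0,0,-1.5,0,0,0,0.8],
    [0,0,-3,0,0,0.05,0.8],
    [0,0,-3.5,0,0,0.05,0.8],
    [0,0,-3.5,0,0,0.05,0.8],
    [0.4,-1.5,-1.5,0,0,0,0.8],
    [0.8,-3,0,0,0,0,0.8],
    [0.8,-3,0,0,0,0,0.8],
    [0.8,-3,0,0,0,0,0.8],
    [0.8,-3,0,0,0,0,0.8],
    [0.8,-3,0,0,0,0,0.8]
  ]
}}

```text
time_s: 15.25
tcp_pos: [0.4985, 0.1843, 0.2085]
tcp_rot: [0.0, -0.02, 1.0, 0.0]
force: [0.7, -0.6, -4.5]
grip_width: 0.0353
```

{"method": "servo_tool", "body": {
  "steps": [
    [0.8,-3,0,0,0,0,0.8],
    [0.8,-3,0,0,0,0,0.8],
    [0.8,-3,0,0,0,0,0.8],
    [0.8,-3,0,0,0,0,0.8],
    [0,-3,0,0,0,0,0.8],
    [0,-1.3,0,0,0,0,0.8],
    [0,0,0,0,0,0,0.8],
    [0,0,0,0,0,0,0.8],
    [0,0,0,0,0,0,0.8]
  ]
}}

```text
time_s: 16.0
tcp_pos: [0.4742, 0.0228, 0.2082]
tcp_rot: [0.001, -0.021, 1.0, 0.001]
force: [1.4, 0.8, -3.8]
grip_width: 0.0354
```

Run:
```python
from h import *
st(); go([.4751,.0211,.0855],np.radians(92.4)); snap('wrist','w10')
```

```text
t 16.0 p [0.4742 0.0228 0.2082] grip 0.0354 F [ 1.4  0.8 -3.8]
x [-0.999 -0.042 -0.001] y [-0.042  0.999  0.001] z [ 0.001  0.002 -1.   ] q [ 0.08  0.68 -0.35  2.1   0.52  0.45  0.94]
shift cm [-0.07 -0.19 12.27] rv [ 0.001  0.001 -0.   ] rv [ 2.000e-03 -2.000e-03  3.141e+00]
```

View pics/w10.png

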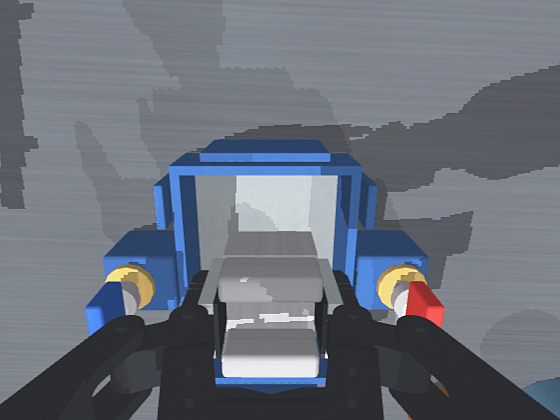

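{"method": "servo_tool", "body": {
  "steps": [
    [0,-0.1,2,0,0,0,0.8],
    [0,0,3,0,0,0,0.8],
    [0,0,3,0,0,0,0.8],
    [0,0,2.2,0,0,0,0.8],
    [0,0,1.2,0,0,0,0.8],
    [0,0,0.6,0,0,0,0.8],
    [0,0,0.2,0,0,0,0.8],
    [0,0,0,0,0,0,0.8],
    [0,0,0,0,0,0,0.8]
  ]
}}

```text
time_s: 16.8
tcp_pos: [0.4744, 0.0211, 0.0864]
tcp_rot: [0.001, -0.02, 1.0, 0.0]
force: [-0.9, -0.0, -3.3]
grip_width: 0.0352
```

{"method": "servo_tool", "body": {
  "steps": [
    [0,0,0,0,0,0,0.35],
    [0,0,0,0,0,0,0.35],
    [0,0,0,0,0,0,0.35],
    [0,0,-1.5,0,0,0,0.35],
    [0,0,-3,0,0,0,0.35],
    [0,0,-3.5,0,0,0,0.35],
    [0,0,-3.5,0,0,0,0.2],
    [0,0,-1.5,0,0,0,0],
    [0,0,0,0,0,0,0],
    [0,0,0,0,0,0,0]
  ]
}}

```text
time_s: 17.63
tcp_pos: [0.4743, 0.0201, 0.2167]
tcp_rot: [0.001, -0.02, 1.0, 0.0]
force: [-0.3, -0.1, -0.3]
grip_width: 0.0853
```

Run:
```python
from h import *
st(); snap('wrist','w11'); snap('top','top1'); crop('top1',130,150,410,300,2.8,'top1b')
```

```text
t 17.63 p [0.4743 0.0201 0.2167] grip 0.0853 F [-0.3 -0.1 -0.3]
x [-0.999 -0.039 -0.003] y [-0.039  0.999  0.   ] z [ 0.003  0.    -1.   ] q [ 0.1   0.67 -0.39  2.09  0.53  0.48  0.92]
```

View pics/w11.png

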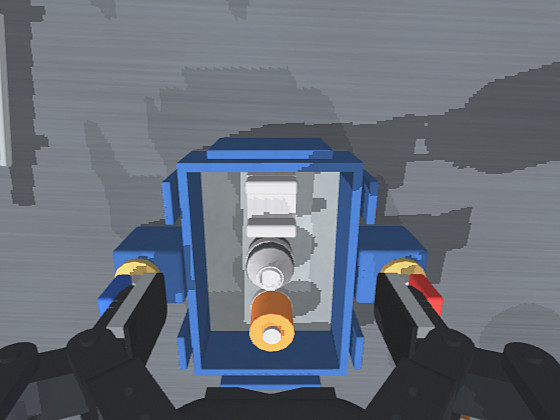

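View pics/top1b.png

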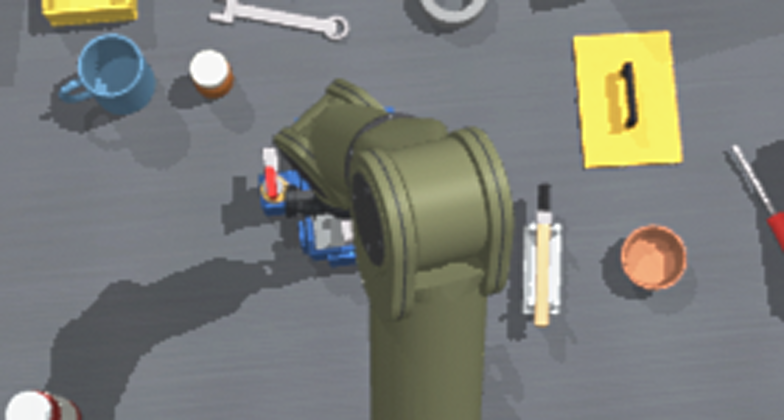

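{"method": "servo_tool", "body": {
  "steps": [
    [-0.3,-1.5,-1.5,0,0,0,0],
    [-0.5,-3,-1.5,0,0,0,0],
    [-0.5,-3,0,0,0,0,0],
    [-0.5,-3,0,0,0,0,0],
    [-0.5,-3,0,0,0,0,0],
    [-0.5,-3,0,0,0,0,0],
    [-0.5,-3,0,0,0,0,0],
    [-0.5,-3,0,0,0,0,0],
    [-0.5,-3,0,0,0,0,0],
    [-0.5,-3,0,0,0,0,0]
  ]
}}

```text
time_s: 18.57
tcp_pos: [0.5327, -0.2636, 0.2437]
tcp_rot: [-0.002, -0.02, 1.0, 0.001]
force: [0.7, -0.4, -0.4]
grip_width: 0.0854
```

{"method": "servo_tool", "body": {
  "steps": [
    [-0.5,-3,0,0,0,0,0],
    [-0.5,-2.5,0,0,0,0,0],
    [0,-1,0,0,0,0,0],
    [0,0,0,0,0,0,0],
    [0,0,0,0,0,0,0],
    [0,0,0,0,0,0,0]
  ]
}}

```text
time_s: 19.07
tcp_pos: [0.5459, -0.324, 0.2451]
tcp_rot: [-0.001, -0.022, 1.0, 0.001]
force: [1.1, 1.5, -0.2]
grip_width: 0.0854
```

Run:
```python
from h import *
st(); snap('wrist','w12'); crop('w12',0,0,560,420,1.42,'w12b')
P=[ray('top0',u/5+305,v/5+150,.006)[:2] for u,v in [(150,65),(322,56),(344,289),(170,299)]]
print(np.round(P,4),np.mean(P,0))
```

```text
t 19.07 p [ 0.5459 -0.324   0.2451] grip 0.0854 F [ 1.1  1.5 -0.2]
x [-0.999 -0.044  0.001] y [-0.043  0.999  0.003] z [-0.001  0.002 -1.   ] q [ 0.74  0.81 -0.53  1.58  0.49  0.89  1.65]
[[ 0.7004 -0.2742]
 [ 0.6967 -0.3981]
 [ 0.5247 -0.3929]
 [ 0.5277 -0.27  ]] [ 0.61238485 -0.33380351]
```

View pics/w12b.png

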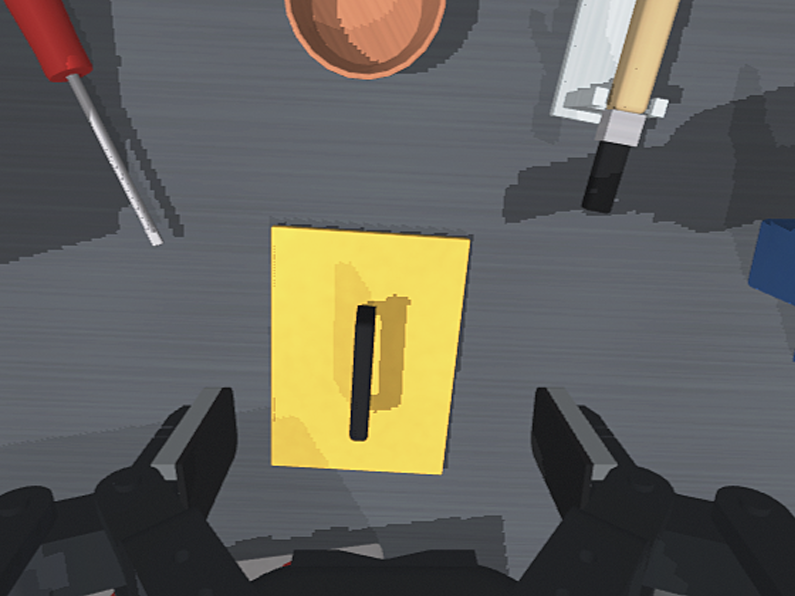

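Run:
```python
from h import *
P=[ray('w12',u/1.42,v/1.42,.006)[:2] for u,v in [(272,227),(470,239),(443,474),(272,466)]]
print(np.round(P,4),np.mean(P,0))
for a,b in ((0,1),(3,2),(0,3),(1,2)):
    d=P[b]-P[a]; print(np.linalg.norm(d).round(4),np.degrees(np.arctan2(d[1],d[0])).round(1))
for u,v in [(366,322),(359,438)]: print(ray('w12',u/1.42,v/1.42,.04))
go([.6105,-.335,.0925])
```

```text
[[ 0.5276 -0.3914]
 [ 0.5297 -0.2703]
 [ 0.701  -0.273 ]
 [ 0.6994 -0.395 ]] [ 0.61441914 -0.33242689]
0.1211 89.0
0.122 89.3
0.1718 -1.2
0.1713 -0.9
[ 0.57375377 -0.33159472  0.04      ]
[ 0.6509834  -0.33325723  0.04      ]
shift cm [-6.4  -1.41 15.29]
```

{"method": "servo_tool", "body": {
  "steps": [
    [-1.5,-0.2,1,0,0,0.06,0],
    [-2.7,-0.3,2.5,0,0,0,0],
    [-2.5,-0.2,3,0,0,0,0],
    [0,0,3,0,0,0,0],
    [0,0,2.5,0,0,0,0],
    [0,0,2,0,0,0,0],
    [0,0,1,0,0,0,0],
    [0,0,0,0,0,0,0],
    [0,0,0,0,0,0,0]
  ],
  "newtons": 60
}}

```text
time_s: 19.87
tcp_pos: [0.6133, -0.3333, 0.0962]
tcp_rot: [0.0, 0.009, 1.0, 0.0]
force: [-0.0, -0.1, 0.1]
grip_width: 0.0853
```

Run:
```python
from h import *
st(); go([.6140,-.3325,.089],np.radians(89)); snap('wrist','w13')
```

```text
t 19.87 p [ 0.6133 -0.3333  0.0962] grip 0.0853 F [-0.  -0.1  0.1]
x [-1.     0.018 -0.   ] y [0.018 1.    0.001] z [ 0.     0.001 -1.   ] q [ 0.64  1.07 -0.43  1.43  0.56  0.76  1.55]
shift cm [-0.06  0.08  0.72] rv [ 0.001  0.    -0.001] rv [ 1.000e-03 -1.000e-03  3.141e+00]
```

View pics/w13.png

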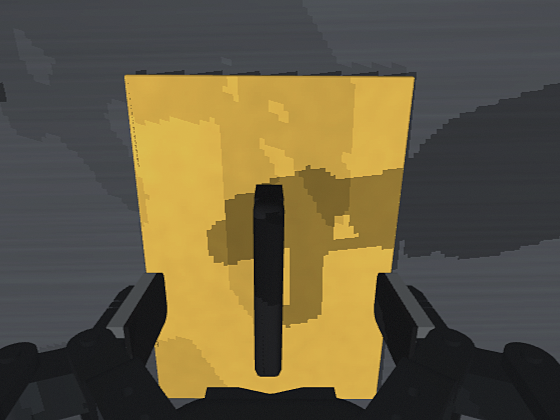

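{"method": "servo_tool", "body": {
  "steps": [
    [0,0,0.5,0,0,0,0.3],
    [0,0,0,0,0,0,0.7],
    [0,0,0,0,0,0,1],
    [0,0,0,0,0,0,1],
    [0,0,0,0,0,0,1],
    [0,0,0,0,0,0,1],
    [0,0,0,0,0,0,1]
  ]
}}

```text
time_s: 20.5
tcp_pos: [0.6131, -0.3343, 0.0911]
tcp_rot: [0.0, 0.01, 1.0, -0.0]
force: [-0.4, -0.2, 1.9]
grip_width: 0.0105
```

{"method": "servo_tool", "body": {
  "steps": [
    [0,0,-1,0,0,0,1],
    [0,0,-2,0,0,0,1],
    [0,0,-3,0,0,0,1],
    [0,0,-3,0,0,-0.03,1],
    [0,0,-3,0,0,-0.03,1],
    [0.3,1.3,-2.5,0,0,0,1],
    [0.6,2.5,-1,0,0,0,1],
    [0.6,2.5,0,0,0,0,1],
    [0.6,2.5,0,0,0,0,1],
    [0.6,2.5,0,0,0,0,1]
  ]
}}

```text
time_s: 21.33
tcp_pos: [0.5801, -0.2215, 0.2459]
tcp_rot: [-0.001, -0.02, 1.0, 0.0]
force: [0.4, 0.2, -4.8]
grip_width: 0.0109
```

{"method": "servo_tool", "body": {
  "steps": [
    [0.6,2.5,0,0,0,0,1],
    [0.6,2.5,0,0,0,0,1],
    [0.6,2.5,0,0,0,0,1],
    [0.6,2.5,0,0,0,0,1],
    [0.6,2.5,0,0,0,0,1],
    [0.6,2.5,0,0,0,0,1],
    [0.6,2.5,0,0,0,0,1],
    [0.3,2.5,0,0,0,0,1],
    [0,2.5,0,0,0,0,1],
    [0,1.5,0,0,0,0,1]
  ]
}}

```text
time_s: 22.17
tcp_pos: [0.5259, 0.019, 0.2461]
tcp_rot: [-0.0, -0.022, 1.0, 0.001]
force: [-0.7, 0.5, -4.3]
grip_width: 0.0108
```

{"method": "servo_tool", "body": {
  "steps": [
    [0,0,0,0,0,0,1],
    [0,0,0,0,0,0,1],
    [0,0,0,0,0,0,1],
    [0,0,0,0,0,0,1]
  ]
}}

```text
time_s: 22.5
tcp_pos: [0.5265, 0.0138, 0.2455]
tcp_rot: [-0.0, -0.019, 1.0, -0.001]
force: [-0.7, -0.4, -4.5]
grip_width: 0.0108
```

Run:
```python
from h import *
st(); go([.5262,.0233,.1451],np.radians(92.4)); snap('wrist','w14');crop('w14',0,0,560,420,1.42,'w14b')
```

```text
t 22.5 p [0.5265 0.0138 0.2455] grip 0.0108 F [-0.7 -0.4 -4.5]
x [-0.999 -0.038  0.001] y [-0.038  0.999 -0.001] z [-0.001 -0.001 -1.   ] q [ 0.17  0.68 -0.46  1.91  0.47  0.66  1.02]
shift cm [-1.000e-02  9.600e-01  1.004e+01] rv [-0.001 -0.001 -0.004] rv [-1.000e-03  2.000e-03  3.138e+00]
```

View pics/w14b.png

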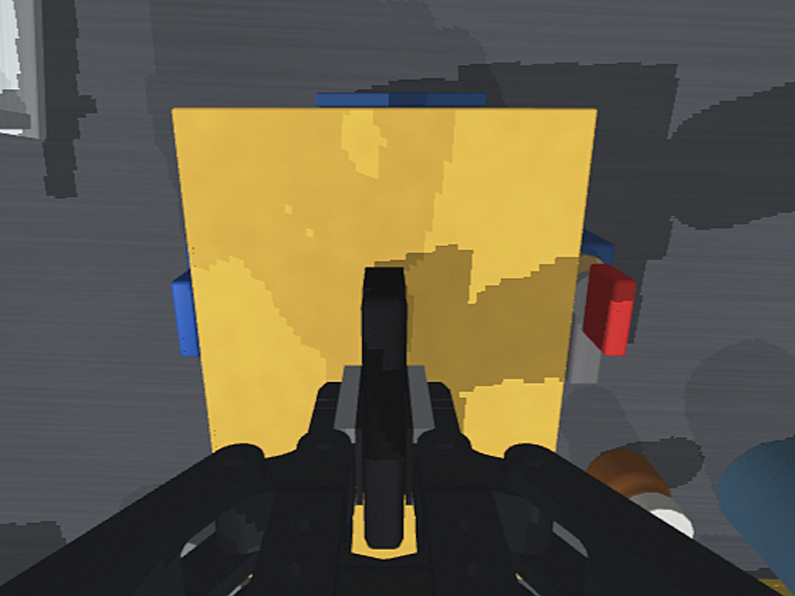

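Run:
```python
from h import *
a,b=[ray('w14',u/1.42,v/1.42,.1604)[:2] for u,v in [(172,108.5),(597,109)]]
v=b-a; th=np.arctan2(v[1],v[0])-np.pi/2
c=(a+b)/2+.086*np.array([np.cos(th),np.sin(th)])
print(np.linalg.norm(v),np.degrees(th),c)
o=observe()['tcp_pos'][:2]; off=c-o; print('off',off)
go([.5271-off[0],.0233-off[1],.15],np.radians(92.4))
```

```text
0.12129925659557046 2.2061130826687756 [0.52827542 0.01455658]
off [0.0016406  0.00064673]
shift cm [0.08 0.89 9.55] rv [-0.001 -0.001 -0.004] rv [-1.000e-03  2.000e-03  3.138e+00]
```

{"method": "servo_tool", "body": {
  "steps": [
    [0.1,0.5,0,0,0,0,1],
    [0,0.4,1,0,0,0,1],
    [0,0,2,0,0,0,1],
    [0,0,2,0,0,0,1],
    [0,0,2,0,0,0,1],
    [0,0,1,0,0,0,1],
    [0,0,0,0,0,0,1],
    [0,0,0,0,0,0,1],
    [0,0,0,0,0,0,1],
    [0,0,0,0,0,0,1]
  ]
}}

```text
time_s: 23.38
tcp_pos: [0.5261, 0.0247, 0.1667]
tcp_rot: [0.001, -0.02, 1.0, 0.0]
force: [0.8, 0.7, -4.9]
grip_width: 0.0103
```

Run:
```python
from h import *
st(); go([.5255,.0227,.1451],np.radians(92.4)); snap('wrist','w15')
crop('w15',0,0,560,420,1.42,'w15b')
```

```text
t 23.38 p [0.5261 0.0247 0.1667] grip 0.0103 F [ 0.8  0.7 -4.9]
x [-0.999 -0.04  -0.002] y [-0.04   0.999  0.001] z [ 0.002  0.001 -1.   ] q [ 0.08  0.8  -0.36  1.97  0.58  0.47  0.91]
shift cm [ 0.08 -0.2   2.16] rv [ 0.001  0.002 -0.002] rv [ 4.00e-03 -1.00e-03  3.14e+00]
```

View pics/w15b.png

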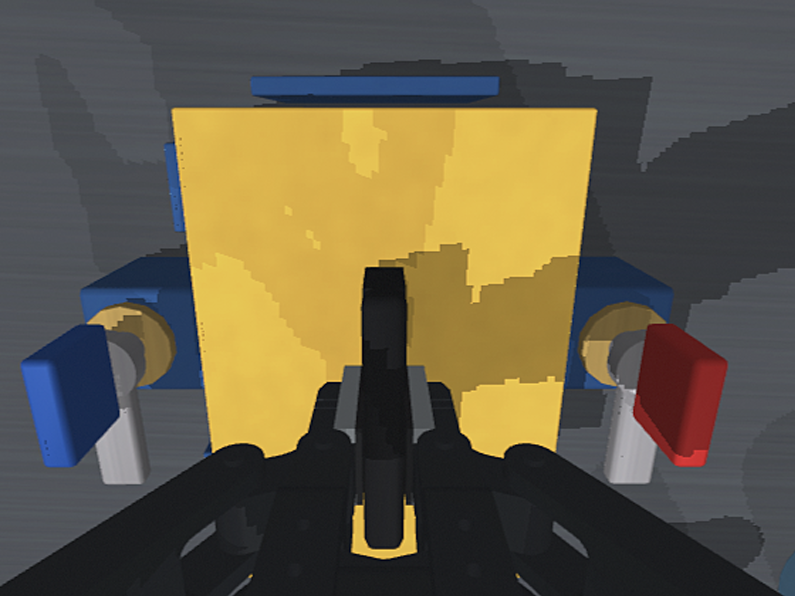

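{"method": "servo_tool", "body": {
  "steps": [
    [0.08,-0.18,0,0,0,0,1],
    [0,0,0.4,0,0,0,1],
    [0,0,0.5,0,0,0,1],
    [0,0,0.4,0,0,0,1],
    [0,0,0.2,0,0,0,1],
    [0,0,0.2,0,0,0,1],
    [0,0,0.2,0,0,0,1],
    [0,0,0,0,0,0,1],
    [0,0,0,0,0,0,1]
  ]
}}

```text
time_s: 24.18
tcp_pos: [0.5246, 0.0227, 0.1466]
tcp_rot: [-0.0, -0.02, 1.0, 0.0]
force: [0.7, 0.9, -4.3]
grip_width: 0.0104
```

Run:
```python
from h import *
st(); go([.5255,.0227,.1451],np.radians(92.4)); snap('wrist','w16')
crop('w16',0,0,560,420,1.42,'w16b')
```

```text
t 24.18 p [0.5246 0.0227 0.1466] grip 0.0104 F [ 0.7  0.9 -4.3]
x [-0.999 -0.04   0.   ] y [-0.04   0.999  0.   ] z [-0.  0. -1.] q [ 0.06  0.83 -0.32  1.98  0.6   0.43  0.89]
shift cm [-0.09 -0.01  0.15] rv [ 0.    -0.    -0.002] rv [-0.   -0.    3.14]
```

View pics/w16b.png

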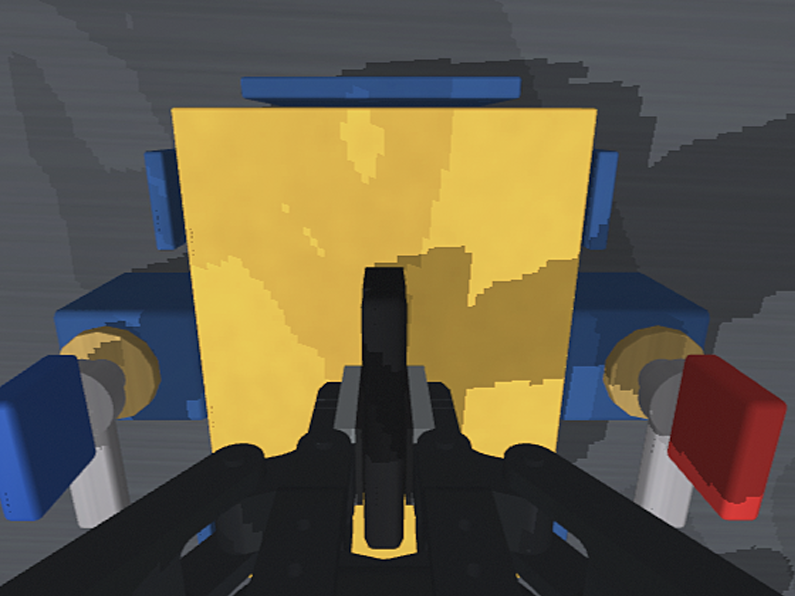

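```bash
python3 - <<'E'
from h import *
f=lambda u,v,z:ray('w16',u/1.42,v/1.42,z)
M=np.array([.5271,.0233]);th=np.radians(2.41);R=np.array([[np.cos(th),np.sin(th)],[-np.sin(th),np.cos(th)]])
g=lambda u,v,z:(R@(f(u,v,z)[:2]-M)*1000).round(1)
print('near lug',g(265,98,.06),g(505,98,.06)); print('left lug inner',g(173,170,.06),g(180,240,.06),'right',g(590,165,.06),g(585,240,.06))
print('panel',g(172,108,.0615),g(597,108,.0615))
E
crop=1; python3 -c "
from h import *
crop('w16',90,40,440,190,2.28,'w16c')"
```

```text
near lug [-89.6 -33.8] [-89.6  34.9]
left lug inner [-69.5 -62.6] [-48.3 -63.1] right [-70.9  61.6] [-48.2  62.8]
panel [-86.9 -60.1] [-86.9  61. ]
```

View pics/w16c.png

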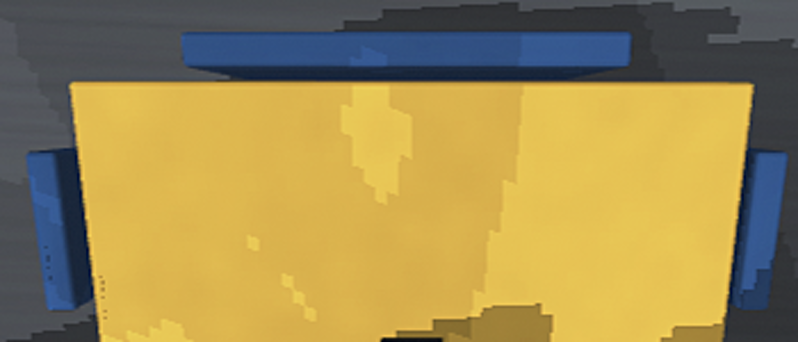

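{"method": "servo_tool", "body": {
  "steps": [
    [-0.08,-0.05,0.2,0,0,0,1],
    [0,0,0.1,0,0,0,1],
    [0,0,0,0,0,0,1],
    [0,0,0,0,0,0,0.5],
    [0,0,0,0,0,0,0.5],
    [0,0,0,0,0,0,0.5],
    [0,0,0,0,0,0,0.5]
  ]
}}

```text
time_s: 24.82
tcp_pos: [0.5258, 0.0222, 0.1438]
tcp_rot: [0.0, -0.02, 1.0, 0.0]
force: [0.1, -0.4, -0.3]
grip_width: 0.0428
```

{"method": "servo_tool", "body": {
  "steps": [
    [0,0,-1,0,0,0,0.5],
    [0,0,-2.5,0,0,0,0.5],
    [0,0,-3,0,0,0,0.5],
    [0,0,-3,0,0,0,0.4],
    [0.5,0,-2,0,0,0,0.3],
    [0.5,0,0,0,0,0,0],
    [0,0,0,0,0,0,0],
    [0,0,0,0,0,0,0],
    [0,0,0,0,0,0,0]
  ]
}}

```text
time_s: 25.57
tcp_pos: [0.5151, 0.0215, 0.2579]
tcp_rot: [-0.001, -0.02, 1.0, -0.0]
force: [-0.3, 0.9, 0.7]
grip_width: 0.085
```

Run:
```python
from h import *
st();  snap('wrist','w17')
crop('w17',0,0,560,420,1.42,'w17b')
```

```text
t 25.57 p [0.5151 0.0215 0.2579] grip 0.085 F [-0.3  0.9  0.7]
x [-0.999 -0.04   0.002] y [-0.04   0.999 -0.   ] z [-0.002 -0.    -1.   ] q [ 0.17  0.65 -0.48  1.93  0.46  0.67  1.01]
```

View pics/w17b.png

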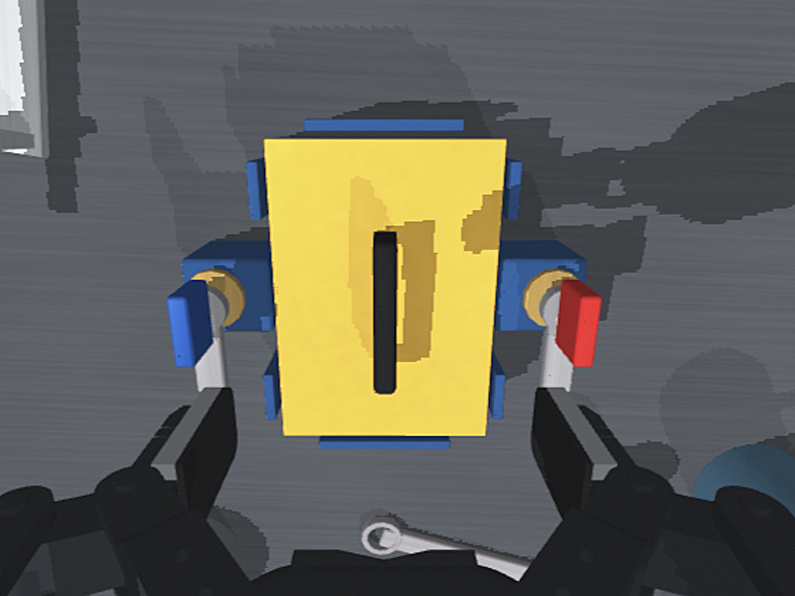

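Run:
```python
from h import *
th=np.radians(2.41)
for s in (1,-1):
  for x in (-18,0,18,40):
    X=[.5271+np.cos(th)*x/1000-np.sin(th)*s*.095,.0233+np.sin(th)*x/1000+np.cos(th)*s*.095,.1065 if x<40 else .0765]
    print(s,x,np.round(X,4),(proj('w17',X)*1.42).round(1),(proj('w6',X)).round(1))
crop('w17',100,180,460,290,2.2,'w17c')
P=[ray('w17',u/1.42,v/1.42,.06)[:2] for u,v in [(264,140),(506,139),(486,436),(284,436)]]
print(np.round(P,4),np.mean(P,0))
```

```text
1 -18 [0.5051 0.1175 0.1065] [593.5 296.4] [518.8 112.9]
1 0 [0.5231 0.1182 0.1065] [588.7 333. ] [509.  160.1]
1 18 [0.5411 0.119  0.1065] [584.1 368.1] [500.  203.8]
1 40 [0.5631 0.1199 0.0765] [558.8 380. ] [455.4 227.2]
-1 -18 [ 0.5131 -0.0724  0.1065] [176.2 296.6] [ 14.4 112.3]
-1 0 [ 0.5311 -0.0716  0.1065] [181.  333.2] [ 24.4 159.7]
-1 18 [ 0.5491 -0.0709  0.1065] [185.5 368.3] [ 33.6 203.5]
-1 40 [ 0.5711 -0.0699  0.0765] [210.5 380.2] [ 79.2 227. ]
[[ 0.4445 -0.0407]
 [ 0.4389  0.0805]
 [ 0.6106  0.0881]
 [ 0.6156 -0.0337]] [0.52739584 0.0235324 ]
```

View pics/w17c.png

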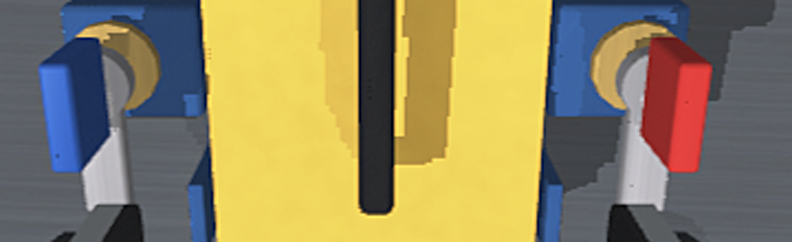

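{"method": "servo_tool", "body": {
  "steps": [
    [0.9,-1.5,0,0,0,0,0],
    [1.8,-2.9,0,0,0,0,0],
    [1.8,-2.9,0,0,0,0,0],
    [1.8,-2.9,0,0,0,0,0],
    [1.8,-2.9,0,0,0,0,0],
    [1.8,-2.9,0,0,0,0,0],
    [1.8,-2.9,0,0,0,0,0],
    [1.2,-2,0,0,0,0,0],
    [0,0,0,0,0,0,0],
    [0,0,0,0,0,0,0]
  ]
}}

```text
time_s: 26.45
tcp_pos: [0.3943, -0.1933, 0.258]
tcp_rot: [-0.001, -0.018, 1.0, 0.0]
force: [0.8, 0.9, 0.1]
grip_width: 0.0857
```

{"method": "servo_tool", "body": {
  "steps": [
    [0,0,0,0,0,0,0],
    [0,0,0,0,0,0,0]
  ]
}}

```text
time_s: 26.62
tcp_pos: [0.3959, -0.191, 0.2585]
tcp_rot: [0.0, -0.021, 1.0, 0.001]
force: [0.4, 0.1, 0.3]
grip_width: 0.0857
```

Run:
```python
from h import *
st();  snap('wrist','w18')
crop('w18',0,0,560,420,1.42,'w18b')
```

```text
t 26.62 p [ 0.3959 -0.191   0.2585] grip 0.0857 F [0.4 0.1 0.3]
x [-0.999 -0.043 -0.001] y [-0.043  0.999  0.001] z [ 0.001  0.001 -1.   ] q [ 0.68  0.57 -0.51  2.14  0.53  0.55  1.39]
```

View pics/w18b.png

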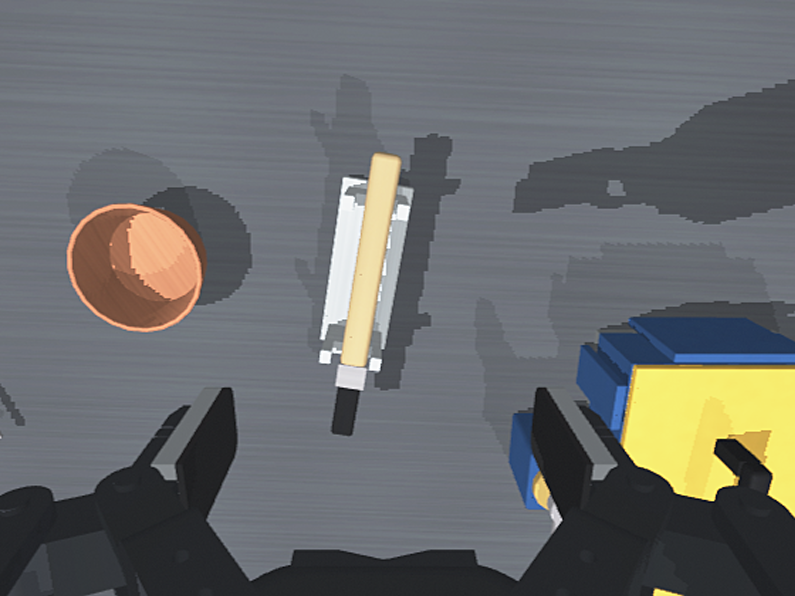

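Run:
```python
from h import *
crop('w18',210,95,310,320,2.6,'w18c')
f=lambda u,v,z:ray('w18',u/1.42,v/1.42,z).round(4)
a=f(385,155,.051);b=f(343,434,.048);print(a,b,np.linalg.norm(a-b),np.degrees(np.arctan2(*(b-a)[1::-1])))
print('pot',f(135,267,.034), [f(*p,.034) for p in [(67,250),(203,280),(120,204),(150,331)]])
```

```text
[ 0.331  -0.1921  0.051 ] [ 0.5027 -0.2109  0.048 ] 0.17275222140395186 -6.248612354053995
pot [ 0.4028 -0.3374  0.034 ] [array([ 0.3941, -0.3761,  0.034 ]), array([ 0.4091, -0.2976,  0.034 ]), array([ 0.3657, -0.342 ,  0.034 ]), array([ 0.4435, -0.3324,  0.034 ])]
```

View pics/w18c.png

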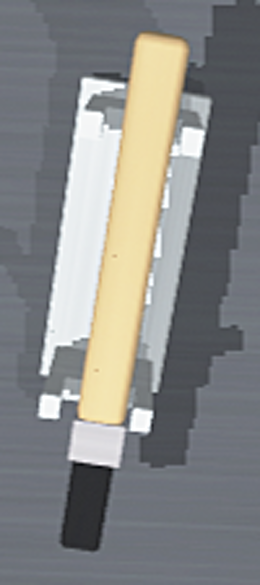

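Run:
```python
from h import *
f=lambda u,v,z:ray('w18',u/2.6+210,v/2.6+95,z).round(4)
# horn top outer corners near/far
H=[f(*p,.051) for p in [(92,125),(193,142),(50,406),(141,419)]]
print(H); n=(H[0]+H[1])/2; m=(H[2]+H[3])/2; print('rest c',(n+m)/2,np.linalg.norm(m-n),np.degrees(np.arctan2(*(m-n)[1::-1])))
print('brush', [f(*p,.051) for p in [(137,38),(187,48),(80,418),(125,424)]], [f(*p,.048) for p in [(61,545),(97,549)]])
go([.4006,-.1997,.10],np.radians(84))
```

```text
[array([ 0.357 , -0.2106,  0.051 ]), array([ 0.3607, -0.1807,  0.051 ]), array([ 0.4482, -0.2221,  0.051 ]), array([ 0.4515, -0.1925,  0.051 ])]
rest c [ 0.40435  -0.201475  0.051   ] 0.09174269725705689 -7.29543525407306
brush [array([ 0.3316, -0.1984,  0.051 ]), array([ 0.3338, -0.1839,  0.051 ]), array([ 0.452 , -0.2123,  0.051 ]), array([ 0.4535, -0.1976,  0.051 ])] [array([ 0.5019, -0.2181,  0.048 ]), array([ 0.503 , -0.2057,  0.048 ])]
shift cm [-0.42 -0.91 15.86] rv [0.001 0.001 0.148] rv [-1.000e-03  1.000e-03 -2.994e+00]
```

{"method": "servo_tool", "body": {
  "steps": [
    [0,0,1,0,0,0.082,0],
    [0,0,2,0,0,0.082,0],
    [-0.6,-0.8,2.5,0,0,0,0],
    [0,0,2.5,0,0,0,0],
    [0,0,2,0,0,0,0],
    [0,0,1,0,0,0,0],
    [0,0,0,0,0,0,0],
    [0,0,0,0,0,0,0],
    [0,0,0,0,0,0,0]
  ]
}}

```text
time_s: 27.42
tcp_pos: [0.4007, -0.2004, 0.1492]
tcp_rot: [0.001, 0.061, 0.998, 0.0]
force: [0.1, 0.1, 0.7]
grip_width: 0.0855
```

Run:
```python
from h import *
st();  snap('wrist','w19'); go([.4015,-.1998,.097],np.radians(83))
crop('w19',0,0,560,420,1.42,'w19b')
```

```text
t 27.42 p [ 0.4007 -0.2004  0.1492] grip 0.0855 F [0.1 0.1 0.7]
x [-0.993  0.122 -0.001] y [0.122 0.993 0.   ] z [ 0.001  0.    -1.   ] q [ 0.49  0.77 -0.2   2.21  0.7   0.22  1.1 ]
shift cm [-0.07  0.1   5.24] rv [ 0.     0.002 -0.001] rv [ 3.000e-03 -0.000e+00  3.141e+00]
```

View pics/w19b.png

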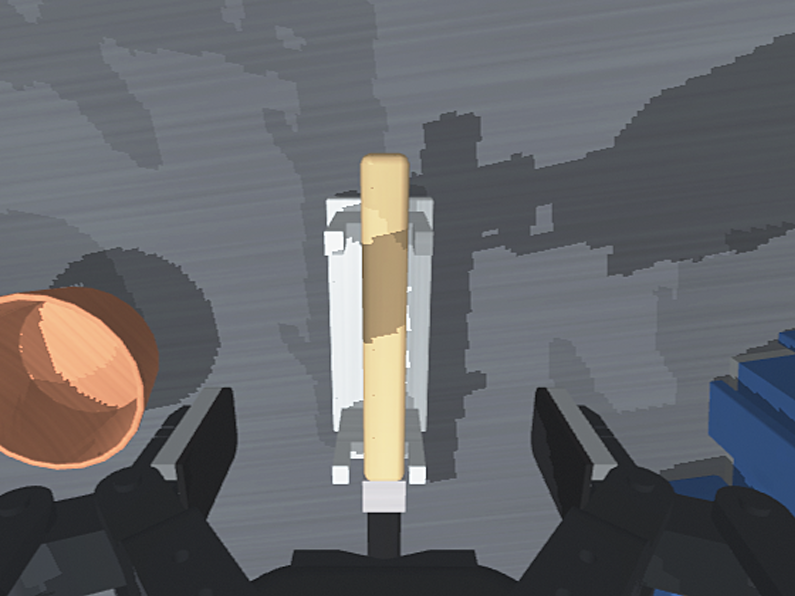

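{"method": "servo_tool", "body": {
  "steps": [
    [-0.05,0.05,1.5,0,0,0,0],
    [0,0,2,0,0,0,0],
    [0,0,1.2,0,0,0,0],
    [0,0,0.5,0,0,0,0],
    [0,0,0,0,0,0,0.2],
    [0,0,0,0,0,0,0.6],
    [0,0,0,0,0,0,1],
    [0,0,0,0,0,0,1],
    [0,0,0,0,0,0,1],
    [0,0,0,0,0,0,1]
  ]
}}

```text
time_s: 28.3
tcp_pos: [0.401, -0.2008, 0.0975]
tcp_rot: [0.0, 0.062, 0.998, 0.0]
force: [0.1, 0.6, 9.2]
grip_width: 0.0152
```

{"method": "servo_tool", "body": {
  "steps": [
    [0,0,0,0,0,0,1],
    [0,0,0,0,0,0,1]
  ]
}}

```text
time_s: 28.47
tcp_pos: [0.401, -0.2008, 0.0976]
tcp_rot: [0.0, 0.062, 0.998, 0.0]
force: [-0.0, 0.8, 5.8]
grip_width: 0.0151
```

Run:
```python
from h import *
st();  snap('wrist','w20')
```

```text
t 28.47 p [ 0.401  -0.2008  0.0976] grip 0.0151 F [-0.   0.8  5.8]
x [-0.992  0.124 -0.001] y [0.124 0.992 0.   ] z [ 0.001 -0.    -1.   ] q [ 0.39  0.88 -0.04  2.23  0.83  0.04  0.98]
```

View pics/w20.png

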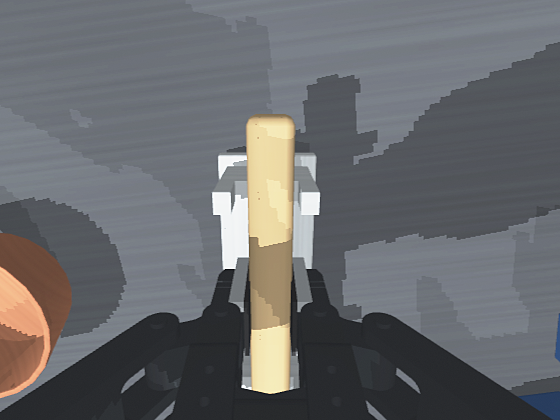

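Run:
```python
from h import *
g=np.load('pics/w20.npz'); T=g['tool_from_camera'];K=g['camera_matrix']
for u,v,z in [(271,118,.0466),(271,123,.0466)]:
    r=T[:3,:3]@np.linalg.inv(K)@[u,v,1.]; c=T[:3,3]; print(c+r*(z-c[2])/r[2])
```

```text
[0.07076717 0.0006066  0.0466    ]
[0.06922538 0.00061037 0.0466    ]
```

{"method": "servo_tool", "body": {
  "steps": [
    [0,0,-0.8,0,0,0,1],
    [0,0,-2,0,0,0,1],
    [0,0,-3,0,0,0,1],
    [0,0,-3,0,0,0,1],
    [0,0,-2,0,0,0,1],
    [0,0,-1.2,0,0,0,1],
    [0,0,0,0,0,0,1],
    [0,0,0,0,0,0,1]
  ]
}}

```text
time_s: 29.18
tcp_pos: [0.4008, -0.201, 0.2172]
tcp_rot: [0.0, 0.062, 0.998, -0.0]
force: [-1.3, -0.3, -1.4]
grip_width: 0.0149
```

Run:
```python
from h import *
st();  snap('top','top2'); crop('top2',300,170,420,270,6,'top2b'); snap('scene','s2'); crop('s2',200,100,340,220,5,'s2b')
```

```text
t 29.18 p [ 0.4008 -0.201   0.2172] grip 0.0149 F [-1.3 -0.3 -1.4]
x [-0.992  0.124 -0.001] y [ 0.124  0.992 -0.   ] z [ 0.001 -0.    -1.   ] q [ 0.65  0.65 -0.45  2.16  0.64  0.46  1.14]
```

View pics/top2b.png

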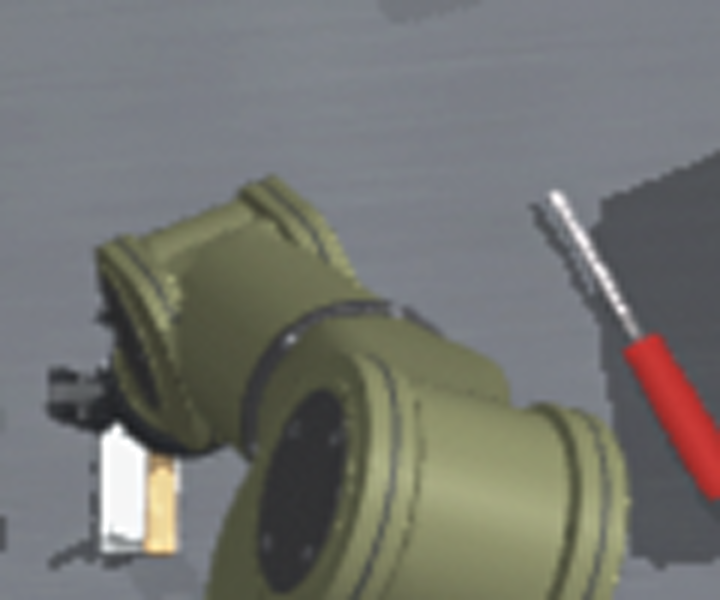

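View pics/s2b.png

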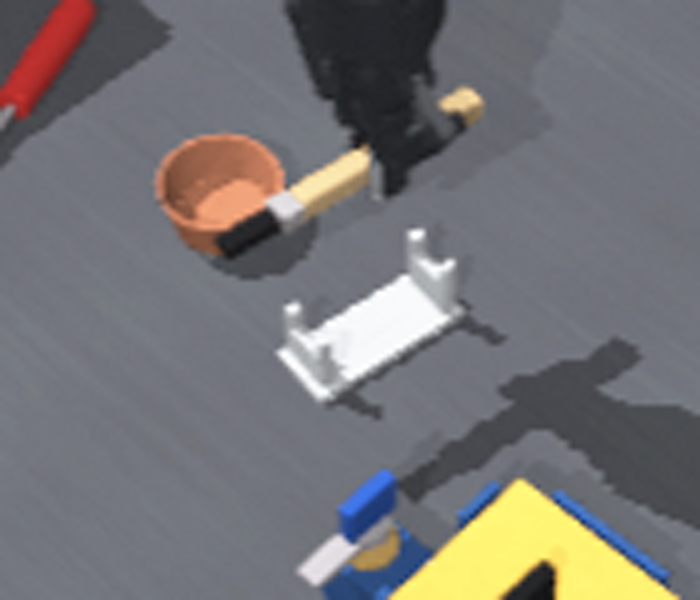

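{"method": "servo_tool", "body": {
  "steps": [
    [0.2,-1.5,0,0,0,0,1],
    [0.4,-3,0,0,0,0,1],
    [0.4,-3,0,0,0,0,1],
    [0.4,-3,0,0,0,0,1],
    [0.4,-3,0,0,0,0,1],
    [0,0,0,0,0.1,0,1],
    [0,0,0,0,0.11,0,1],
    [0,0,0,0,0.11,0,1],
    [0,0,0,0,0.11,0,1],
    [0,0,0,0,0.11,0,1]
  ]
}}

```text
time_s: 30.12
tcp_pos: [0.3664, -0.3322, 0.216]
tcp_rot: [-0.27, 0.059, 0.961, 0.017]
force: [0.0, -0.8, -1.8]
grip_width: 0.0149
```

{"method": "servo_tool", "body": {
  "steps": [
    [0,0,0,0,0.11,0,1],
    [0,0,0,0,0,0,1],
    [0,0,0,0,0,0,1],
    [0,0,0,0,0,0,1]
  ]
}}

```text
time_s: 30.45
tcp_pos: [0.3656, -0.3323, 0.2163]
tcp_rot: [-0.319, 0.058, 0.946, 0.02]
force: [-1.3, -0.0, -0.5]
grip_width: 0.0149
```

```bash
cat >> h.py <<'E'
TIP=np.array([-.1047,0,.0545])
def tipgo(target):
    o=observe(); R=W(); tip=np.array(o['tcp_pos'])+R@TIP
    print('tip',tip.round(4),'pitch',np.degrees(np.arcsin(R[2,0])).round(1),'heading',np.degrees(np.arctan2(-R[1,0],-R[0,0])).round(1),'shift cm',(R.T@(np.array(target)-tip)*100).round(2))
    print('down 1cm =',(R.T@[0,0,-1]).round(3))
E
python3 - <<'E'
from h import *
st(); tipgo([.4147,-.3389,.011]); snap('scene','s3'); crop('s3',200,80,340,200,5,'s3b'); snap('wrist','w21')
print(ray('s2',244,137,.034))
E
```

```text
t 30.45 p [ 0.3656 -0.3323  0.2163] grip 0.0149 F [-1.3 -0.  -0.5]
x [-0.79   0.098  0.605] y [0.123 0.992 0.   ] z [-0.601  0.075 -0.796] q [ 0.75  0.9  -0.43  1.65  0.49  1.36  1.53]
tip [ 0.4156 -0.3385  0.1095] pitch 37.3 heading -7.1 shift cm [-5.89 -0.06  7.89]
down 1cm = [-0.605 -0.     0.796]
[ 0.40702252 -0.33569131  0.034     ]
```

View pics/s3b.png

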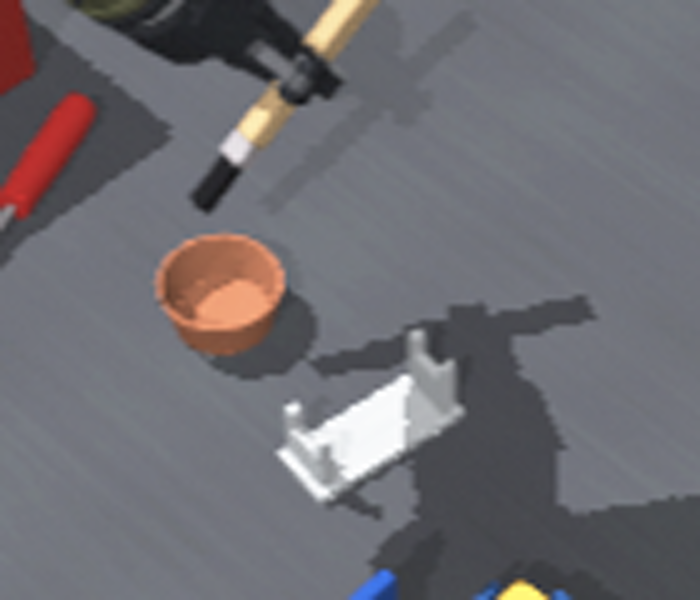

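View pics/w21.png

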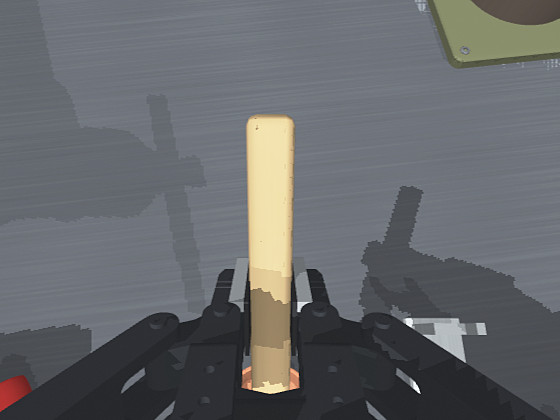

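Run:
```python
from h import *
print(proj('s3',[.4156,-.3385,.1095])); tipgo([.417,-.338,.011])
```

```text
[239.34159281 121.21376481]
tip [ 0.4154 -0.339   0.1105] pitch 37.2 heading -7.1 shift cm [-6.13  0.12  7.83]
down 1cm = [-0.605  0.     0.796]
```

{"method": "servo_tool", "body": {
  "steps": [
    [-0.6,0.1,0.8,0,0,0,1],
    [-1.2,0,1.6,0,0,0,1],
    [-1.4,0,1.8,0,0,0,1],
    [-1.2,0,1.5,0,0,0,1],
    [-0.8,0,1,0,0,0,1],
    [-0.5,0,0.6,0,0,0,1],
    [-0.3,0,0.4,0,0,0,1],
    [0,0,0,0,0,0,1],
    [0,0,0,0,0,0,1],
    [0,0,0,0,0,0,1]
  ]
}}

```text
time_s: 31.38
tcp_pos: [0.368, -0.3317, 0.12]
tcp_rot: [-0.318, 0.059, 0.946, 0.02]
force: [0.8, -1.1, -1.7]
grip_width: 0.0149
```

Run:
```python
from h import *
st(); tipgo([.417,-.338,.009]); snap('scene','s4'); crop('s4',200,80,340,200,5,'s4b')
```

```text
t 31.38 p [ 0.368  -0.3317  0.12  ] grip 0.0149 F [ 0.8 -1.1 -1.7]
x [-0.79   0.099  0.605] y [ 0.124  0.992 -0.   ] z [-0.6    0.074 -0.797] q [ 0.73  1.05 -0.4   1.66  0.55  1.22  1.46]
tip [ 0.418  -0.338   0.0133] pitch 37.2 heading -7.1 shift cm [-0.18 -0.01  0.4 ]
down 1cm = [-0.605  0.     0.797]
```

View pics/s4b.png

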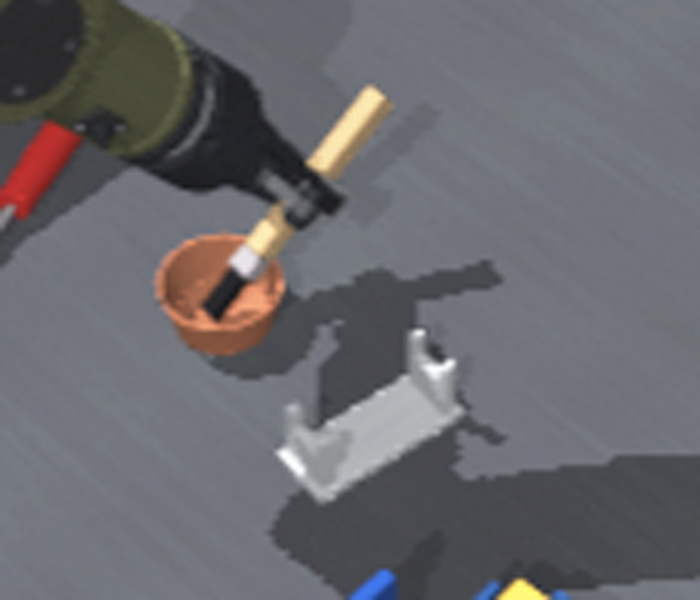

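{"method": "servo_tool", "body": {
  "steps": [
    [-0.1,0,0.15,0,0,0,1],
    [-0.1,0,0.15,0,0,0,1],
    [-0.05,0,0.08,0,0,0,1],
    [0,0,0,0,0,0,1],
    [0,0,0,0,0,0,1],
    [0,0,0,0,0,0,1],
    [0,0,0,0,0,0,1]
  ]
}}

```text
time_s: 32.02
tcp_pos: [0.3673, -0.3316, 0.1148]
tcp_rot: [-0.319, 0.059, 0.946, 0.02]
force: [-0.3, -0.2, -0.5]
grip_width: 0.0151
```

Run:
```python
from h import *
st(); tipgo([.417,-.338,.009])
```

```text
t 32.02 p [ 0.3673 -0.3316  0.1148] grip 0.0151 F [-0.3 -0.2 -0.5]
x [-0.79   0.098  0.606] y [0.123 0.992 0.   ] z [-0.601  0.075 -0.796] q [ 0.73  1.06 -0.4   1.66  0.56  1.21  1.46]
tip [ 0.4173 -0.3378  0.008 ] pitch 37.3 heading -7.1 shift cm [ 0.08 -0.03 -0.07]
down 1cm = [-0.606 -0.     0.796]
```

{"method": "servo_tool", "body": {
  "steps": [
    [0.5,0,-0.7,0,0,0,1],
    [1.2,0,-1.6,0,0,0,1],
    [1.5,0,-2,0,0,0,1],
    [1.8,0,-2.4,0,0,0,1],
    [1.8,0,-2.4,-0.03,0,0.04,1],
    [1.5,0,-2,-0.06,0,0.08,1],
    [0.6,0,-0.8,-0.066,0,0.088,1],
    [0,0,0,-0.066,0,0.088,1],
    [0,0,0,-0.066,0,0.088,1],
    [0,0,0,-0.066,0,0.088,1]
  ]
}}

```text
time_s: 32.85
tcp_pos: [0.3687, -0.3317, 0.2643]
tcp_rot: [-0.299, 0.334, 0.887, 0.111]
force: [0.8, -0.4, -0.8]
grip_width: 0.0152
```

{"method": "servo_tool", "body": {
  "steps": [
    [0,0,0,-0.066,0,0.088,1],
    [0,0,0,-0.066,0,0.088,1],
    [0,0,0,-0.066,0,0.088,1],
    [0,0,0,0,0,0,1],
    [0,0,0,0,0,0,1],
    [0,0,0,0,0,0,1]
  ]
}}

```text
time_s: 33.35
tcp_pos: [0.3689, -0.3311, 0.2637]
tcp_rot: [-0.277, 0.472, 0.822, 0.156]
force: [-0.5, -0.4, -0.4]
grip_width: 0.0149
```

Run:
```python
from h import *
st(); tipgo([.5631,.1199,.16])
```

```text
t 33.35 p [ 0.3689 -0.3311  0.2637] grip 0.0149 F [-0.5 -0.4 -0.4]
x [-0.401  0.689  0.604] y [ 0.862  0.506 -0.004] z [-0.309  0.519 -0.797] q [ 0.91  0.84 -0.34  1.57 -0.    1.36  1.14]
tip [ 0.3941 -0.375   0.1571] pitch 37.1 heading -59.8 shift cm [27.48 39.62 20.23]
down 1cm = [-0.604  0.004  0.797]
```

{"method": "servo_tool", "body": {
  "steps": [
    [0.8,1.1,0.6,0,0,0,1],
    [1.5,2.2,1.1,0,0,0,1],
    [1.5,2.2,1.1,0,0,0,1],
    [1.5,2.2,1.1,0,0,0,1],
    [1.5,2.2,1.1,0,0,0,1],
    [1.5,2.2,1.1,0,0,0,1],
    [1.5,2.2,1.1,0,0,0,1],
    [1.5,2.2,1.1,0,0,0,1],
    [1.5,2.2,1.1,0,0,0,1],
    [1.5,2.2,1.1,0,0,0,1]
  ]
}}

```text
time_s: 34.18
tcp_pos: [0.4601, -0.0697, 0.2652]
tcp_rot: [-0.278, 0.471, 0.822, 0.156]
force: [0.0, -0.4, -0.3]
grip_width: 0.0148
```

Run:
```python
from h import *
st(); tipgo([.5631,.1199,.16])
```

```text
t 34.18 p [ 0.4601 -0.0697  0.2652] grip 0.0148 F [ 0.  -0.4 -0.3]
x [-0.401  0.688  0.604] y [ 0.862  0.507 -0.005] z [-0.309  0.519 -0.797] q [ 0.54  0.78 -0.44  1.78 -0.21  1.07  0.82]
tip [ 0.4852 -0.1135  0.1585] pitch 37.2 heading -59.8 shift cm [13.03 18.53  9.59]
down 1cm = [-0.604  0.005  0.797]
```

{"method": "servo_tool", "body": {
  "steps": [
    [1.5,2.2,1.1,0,0,0,1],
    [1.5,2.2,1.1,0,0,0,1],
    [1.5,2.2,1.1,0,0,0,1],
    [1.5,2.2,1.1,0,0,0,1],
    [1.5,2.2,1.1,0,0,0,1],
    [1.5,2,1.1,0,0,0,1],
    [1,1.2,0.8,0,0,0,1],
    [0,0,0,0,0,0,1],
    [0,0,0,0,0,0,1],
    [0,0,0,0,0,0,1]
  ]
}}

```text
time_s: 35.02
tcp_pos: [0.5194, 0.106, 0.2653]
tcp_rot: [-0.278, 0.473, 0.822, 0.156]
force: [0.4, 0.1, -0.3]
grip_width: 0.0148
```

Run:
```python
from h import *
st(); tipgo([.5631,.1199,.0805]); snap('scene','s5'); crop('s5',220,150,360,270,5,'s5b')
```

```text
t 35.02 p [0.5194 0.106  0.2653] grip 0.0148 F [ 0.4  0.1 -0.3]
x [-0.399  0.69   0.603] y [ 0.863  0.505 -0.006] z [-0.309  0.518 -0.797] q [ 0.24  0.81 -0.48  1.71 -0.31  0.97  0.59]
tip [0.5444 0.062  0.1586] pitch 37.1 heading -60.0 shift cm [-1.46  4.59  8.65]
down 1cm = [-0.603  0.006  0.797]
```

View pics/s5b.png

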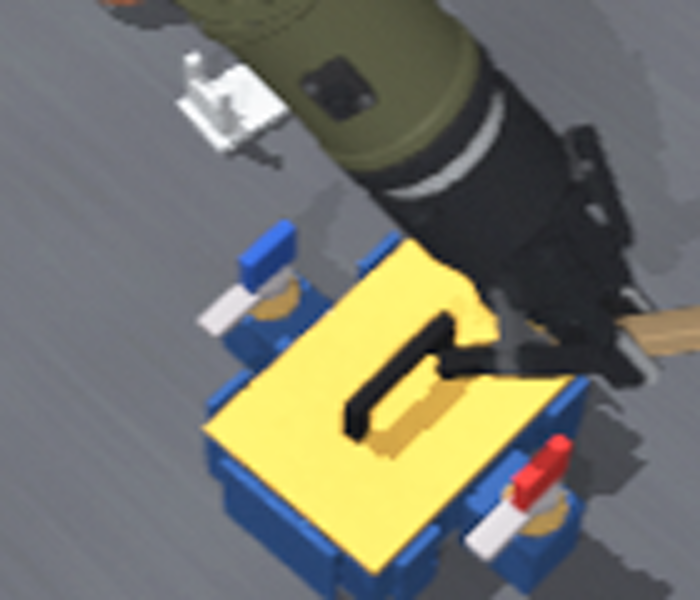

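{"method": "servo_tool", "body": {
  "steps": [
    [1,1.3,0.7,0,0,0,1],
    [1.3,1.8,1,0,0,0,1],
    [0.9,1.4,0.7,0,0,0,1],
    [-0.6,0,0.8,0,0,0,1],
    [-1.2,0,1.6,0,0,0,1],
    [-1.2,0,1.6,0,0,0,1],
    [-0.6,0,0.8,0,0,0,1],
    [0,0,0,0,0,0,1],
    [0,0,0,0,0,0,1],
    [0,0,0,0,0,0,1]
  ]
}}

```text
time_s: 35.9
tcp_pos: [0.5389, 0.1627, 0.2062]
tcp_rot: [-0.277, 0.473, 0.821, 0.157]
force: [0.0, -0.7, -0.4]
grip_width: 0.015
```

Run:
```python
from h import *
st(); tipgo([.5631,.1199,.0805]); snap('scene','s6'); crop('s6',260,200,360,280,7,'s6b'); snap('wrist','w22')
R=W();tip=np.array(observe()['tcp_pos'])+R@TIP
f=lambda X:((proj('s6',X)-[260,200])*7).round(0)
print('tip',f(tip),'nose',f([.5631,.1199,.0765]),'redtop',f([.5231,.1182,.1065]))
```

```text
t 35.9 p [0.5389 0.1627 0.2062] grip 0.015 F [ 0.  -0.7 -0.4]
x [-0.398  0.691  0.603] y [ 0.865  0.502 -0.004] z [-0.306  0.52  -0.797] q [ 0.14  0.92 -0.48  1.68 -0.32  0.85  0.56]
tip [0.5639 0.1188 0.0995] pitch 37.1 heading -60.0 shift cm [-1.04 -0.01  1.6 ]
down 1cm = [-0.603  0.004  0.797]
tip [407. 377.] nose [406. 405.] redtop [485. 294.]
```

View pics/s6b.png

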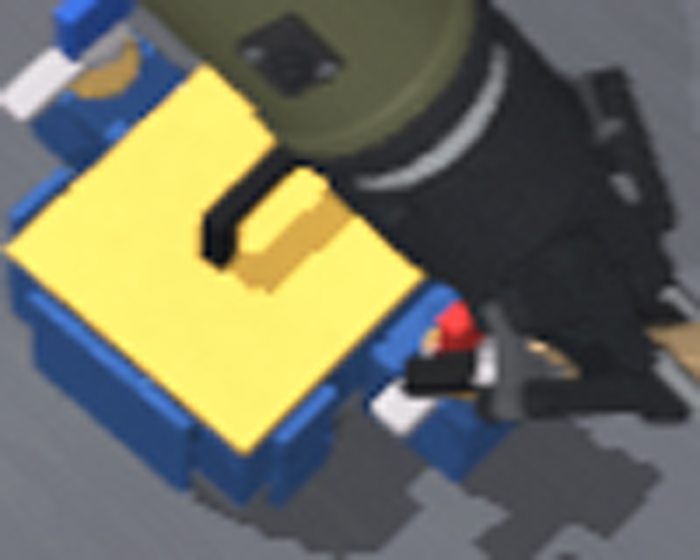

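View pics/w22.png

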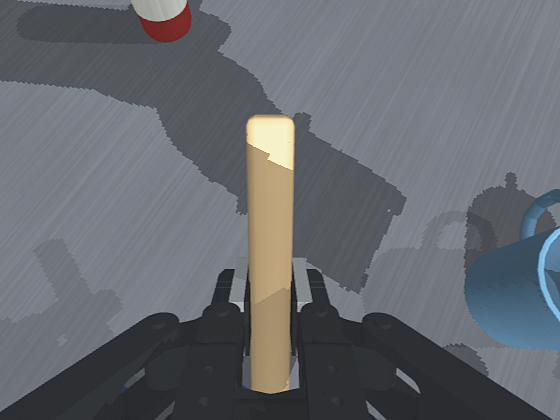

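{"method": "servo_tool", "body": {
  "steps": [
    [-0.3,0,0.4,0,0,0,1],
    [-0.4,0,0.53,0,0,0,1],
    [-0.3,0,0.4,0,0,0,1],
    [0,0,0,0,0,0,1],
    [0,0,0,0,0,0,1],
    [0,0,0,0,0,0,1]
  ]
}}

```text
time_s: 36.5
tcp_pos: [0.5383, 0.1631, 0.1886]
tcp_rot: [-0.277, 0.473, 0.821, 0.156]
force: [0.7, -0.4, -0.7]
grip_width: 0.0148
```

Run:
```python
from h import *
st(); tipgo([.5631,.1199,.0795]); snap('scene','s7'); crop('s7',260,200,360,280,7,'s7b')
```

```text
t 36.5 p [0.5383 0.1631 0.1886] grip 0.0148 F [ 0.7 -0.4 -0.7]
x [-0.398  0.691  0.604] y [ 0.864  0.503 -0.006] z [-0.308  0.52  -0.797] q [ 0.14  0.94 -0.47  1.69 -0.31  0.82  0.57]
tip [0.5632 0.1191 0.082 ] pitch 37.1 heading -60.0 shift cm [-0.09  0.03  0.24]
down 1cm = [-0.604  0.006  0.797]
```

View pics/s7b.png

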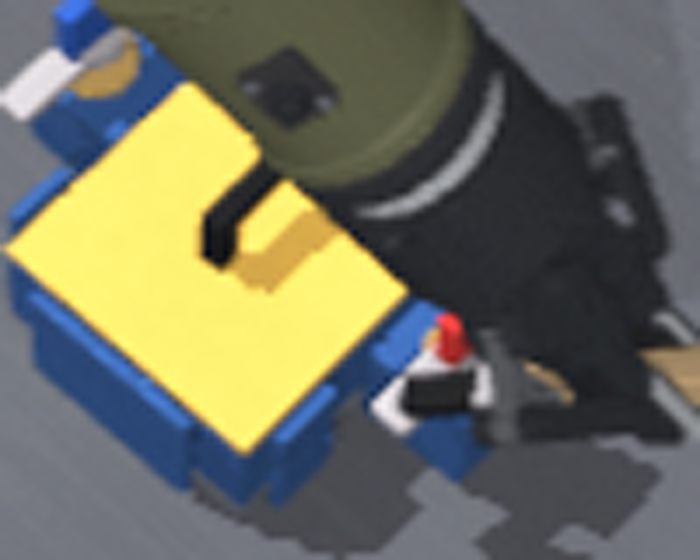

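{"method": "servo_tool", "body": {
  "steps": [
    [-0.06,0.03,0.08,0,0,0,1],
    [-0.06,0,0.08,0,0,0,1],
    [-0.03,0,0.06,0,0,0,1],
    [0,0,0,0,0,0,1],
    [0,0,0,0,0,0,1],
    [0,0,0,0,0,0,1]
  ]
}}

```text
time_s: 37.05
tcp_pos: [0.5386, 0.1634, 0.1863]
tcp_rot: [-0.277, 0.473, 0.821, 0.157]
force: [-0.8, 0.5, 2.1]
grip_width: 0.0146
```

Run:
```python
from h import *
st(); tipgo([.5631,.1199,.0795])
```

```text
t 37.05 p [0.5386 0.1634 0.1863] grip 0.0146 F [-0.8  0.5  2.1]
x [-0.398  0.69   0.604] y [ 0.864  0.503 -0.005] z [-0.307  0.52  -0.797] q [ 0.14  0.95 -0.47  1.69 -0.31  0.82  0.57]
tip [0.5636 0.1195 0.0797] pitch 37.1 heading -60.0 shift cm [ 0.04 -0.02  0.05]
down 1cm = [-0.604  0.005  0.797]
```

{"method": "servo_tool", "body": {
  "steps": [
    [-0.04,0,0.06,0,0,0,1],
    [0,0,0,0,0,0,1],
    [0,0,0,0,0,0,1],
    [0,0,0,0,0,0,1]
  ]
}}

```text
time_s: 37.38
tcp_pos: [0.5386, 0.1635, 0.1855]
tcp_rot: [-0.277, 0.473, 0.821, 0.157]
force: [-0.2, 0.3, 2.2]
grip_width: 0.015
```

{"method": "servo_tool", "body": {
  "steps": [
    [0.3,0,-0.4,0,0,0,1],
    [0.9,0,-1.2,0,0,0,1],
    [1.5,0,-2,0,0,0,1],
    [1.5,0,-2,0,0,0,1],
    [0.6,0,-0.8,0,0,0,1],
    [-0.8,-1.1,-0.6,0,0,0,1],
    [-1.5,-2.2,-1.1,0,0,0,1],
    [-1.5,-2.2,-1.1,0,0,0,1],
    [-1.5,-2.2,-1.1,0,0,0,1],
    [-1.5,-2.2,-1.1,0,0,0,1]
  ]
}}

```text
time_s: 38.22
tcp_pos: [0.4943, 0.0378, 0.2637]
tcp_rot: [-0.278, 0.474, 0.821, 0.156]
force: [0.5, 0.7, -0.7]
grip_width: 0.0149
```

{"method": "servo_tool", "body": {
  "steps": [
    [-1.5,-2.2,-1.1,0,0,0,1],
    [-1.5,-2.2,-1.1,0,0,0,1],
    [-1.5,-2.2,-1.1,0,0,0,1],
    [-1.5,-2.2,-1.1,0,0,0,1],
    [-1.5,-2.2,-1.1,0,0,0,1],
    [-1.5,-2.2,-1.1,0,0,0,1],
    [-1.5,-2.2,-1.1,0,0,0,1],
    [-1.5,-2.2,-1.1,0,0,0,1],
    [-1,-1.4,-0.7,0,0,0,1],
    [0,0,0,0,0,0,1]
  ]
}}

```text
time_s: 39.05
tcp_pos: [0.4096, -0.2, 0.2613]
tcp_rot: [-0.277, 0.477, 0.819, 0.155]
force: [-0.6, 0.1, -1.2]
grip_width: 0.0151
```

Run:
```python
from h import *
st(); tipgo([.417,-.338,.11])
```

```text
t 39.05 p [ 0.4096 -0.2     0.2613] grip 0.0151 F [-0.6  0.1 -1.2]
x [-0.39   0.696  0.602] y [ 0.868  0.496 -0.011] z [-0.307  0.519 -0.798] q [ 0.74  0.79 -0.39  1.74 -0.11  1.18  0.97]
tip [ 0.4337 -0.2447  0.1548] pitch 37.0 heading -60.7 shift cm [-8.54 -6.03 -0.75]
down 1cm = [-0.602  0.011  0.798]
```

{"method": "servo_tool", "body": {
  "steps": [
    [0,0,0,0.03,0,-0.04,1],
    [0,0,0,0.066,0,-0.088,1],
    [0,0,0,0.066,0,-0.088,1],
    [0,0,0,0.066,0,-0.088,1],
    [0,0,0,0.066,0,-0.088,1],
    [0,0,0,0.066,0,-0.088,1],
    [0,0,0,0.066,0,-0.088,1],
    [0,0,0,0.066,0,-0.088,1],
    [0,0,0,0.066,0,-0.088,1],
    [0,0,0,0.066,0,-0.088,1]
  ]
}}

```text
time_s: 39.88
tcp_pos: [0.4131, -0.1929, 0.2627]
tcp_rot: [-0.32, -0.004, 0.947, 0.0]
force: [0.5, 0.7, -1.0]
grip_width: 0.0152
```

{"method": "servo_tool", "body": {
  "steps": [
    [0,0,0,0,0,0,1],
    [0,0,0,0,0,0,1],
    [0,0,0,0,0,0,1]
  ]
}}

```text
time_s: 40.13
tcp_pos: [0.4126, -0.1942, 0.2628]
tcp_rot: [-0.32, 0.002, 0.947, 0.001]
force: [-0.4, 0.6, -0.1]
grip_width: 0.0152
```

Run:
```python
from h import *
st(); tipgo([.417,-.3365,.11]); snap('scene','s8'); crop('s8',200,80,340,200,5,'s8b')
snap('wrist','w23')
```

```text
t 40.13 p [ 0.4126 -0.1942  0.2628] grip 0.0152 F [-0.4  0.6 -0.1]
x [-0.795  0.003  0.606] y [0.005 1.    0.001] z [-0.606  0.004 -0.795] q [ 0.54  0.82 -0.51  1.71  0.39  1.4   1.4 ]
tip [ 0.4628 -0.1943  0.156 ] pitch 37.3 heading -0.2 shift cm [  0.81 -14.25   6.39]
down 1cm = [-0.606 -0.001  0.795]
```

View pics/s8b.png

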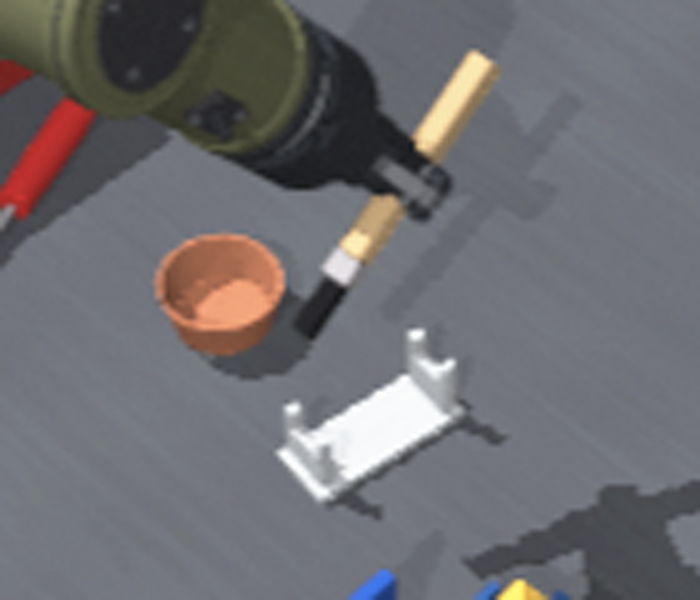

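View pics/w23.png

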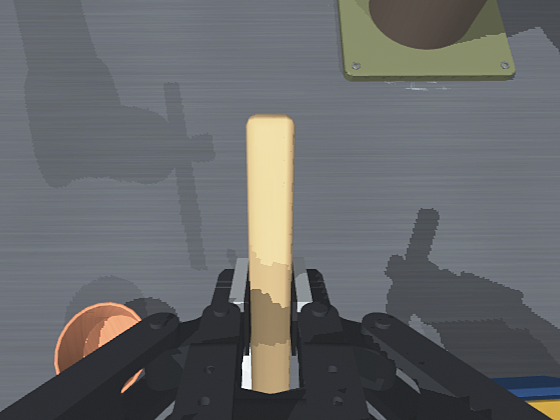

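{"method": "servo_tool", "body": {
  "steps": [
    [0.1,-1.6,0,0,0,0,1],
    [0.2,-3,0.9,0,0,0,1],
    [0.2,-3,1.5,0,0,0,1],
    [0.2,-3,1.5,0,0,0,1],
    [0.1,-2.7,1.5,0,0,0,1],
    [0,-1,1,0,0,0,1],
    [0,0,0,0,0,0,1],
    [0,0,0,0,0,0,1],
    [0,0,0,0,0,0,1]
  ]
}}

```text
time_s: 40.98
tcp_pos: [0.368, -0.3359, 0.2171]
tcp_rot: [-0.319, 0.001, 0.948, 0.002]
force: [0.5, 0.2, 0.1]
grip_width: 0.0149
```

Run:
```python
from h import *
st(); tipgo([.417,-.3365,.009])
```

```text
t 40.98 p [ 0.368  -0.3359  0.2171] grip 0.0149 F [0.5 0.2 0.1]
x [-0.797  0.001  0.604] y [0.003 1.    0.003] z [-0.604  0.004 -0.797] q [ 0.74  0.9  -0.45  1.67  0.55  1.35  1.58]
tip [ 0.4185 -0.3357  0.1104] pitch 37.2 heading -0.0 shift cm [-6.01 -0.1   8.17]
down 1cm = [-0.604 -0.003  0.797]
```

{"method": "servo_tool", "body": {
  "steps": [
    [-0.6,-0.1,0.8,0,0,0,1],
    [-1.2,0,1.6,0,0,0,1],
    [-1.4,0,1.9,0,0,0,1],
    [-1.2,0,1.6,0,0,0,1],
    [-0.8,0,1.1,0,0,0,1],
    [-0.5,0,0.7,0,0,0,1],
    [-0.3,0,0.4,0,0,0,1],
    [0,0,0,0,0,0,1],
    [0,0,0,0,0,0,1],
    [0,0,0,0,0,0,1]
  ]
}}

```text
time_s: 41.82
tcp_pos: [0.3662, -0.3381, 0.1167]
tcp_rot: [-0.319, 0.002, 0.948, 0.001]
force: [-0.7, -0.2, -0.7]
grip_width: 0.0152
```

Run:
```python
from h import *
st(); tipgo([.417,-.3365,.008]); snap('scene','s9'); crop('s9',200,80,340,200,5,'s9b')
```

```text
t 41.82 p [ 0.3662 -0.3381  0.1167] grip 0.0152 F [-0.7 -0.2 -0.7]
x [-0.797  0.003  0.605] y [0.004 1.    0.   ] z [-0.605  0.003 -0.797] q [ 0.72  1.05 -0.41  1.68  0.63  1.21  1.5 ]
tip [ 0.4166 -0.3383  0.01  ] pitch 37.2 heading -0.2 shift cm [-0.15  0.18  0.14]
down 1cm = [-0.605 -0.     0.797]
```

View pics/s9b.png

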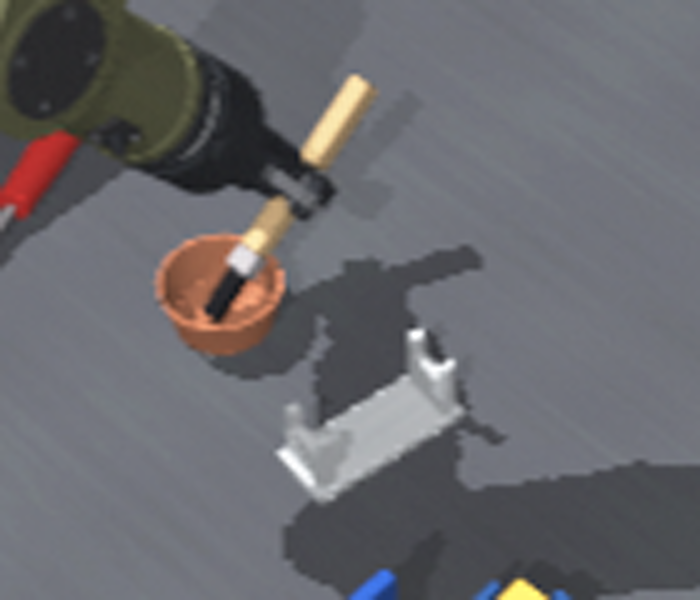

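{"method": "servo_tool", "body": {
  "steps": [
    [-0.12,0,0.16,0,0,0,1],
    [0,0,0,0,0,0,1],
    [0,0,0,0,0,0,1],
    [0,0,0,0,0,0,1],
    [0,0,0,0,0,0,1]
  ]
}}

```text
time_s: 42.28
tcp_pos: [0.3659, -0.3382, 0.1142]
tcp_rot: [-0.319, 0.002, 0.948, 0.001]
force: [0.3, -0.9, 2.2]
grip_width: 0.0147
```

{"method": "servo_tool", "body": {
  "steps": [
    [0.5,0,-0.7,0,0,0,1],
    [1.2,0,-1.6,0,0,0,1],
    [1.5,0,-2,0,0,0,1],
    [1.8,0,-2.4,0,0,0,1],
    [1.8,0,-2.4,0,0,0,1],
    [1.5,0,-2,0.06,0,-0.08,1],
    [0.6,0,-0.8,0.066,0,-0.088,1],
    [0,0,0,0.066,0,-0.088,1],
    [0,0,0,0.066,0,-0.088,1],
    [0,0,0,0.066,0,-0.088,1]
  ]
}}

```text
time_s: 43.12
tcp_pos: [0.3671, -0.3378, 0.2633]
tcp_rot: [-0.308, -0.254, 0.913, -0.083]
force: [0.5, 0.5, -0.1]
grip_width: 0.0148
```

Run:
```python
from h import *
st(); tipgo([.5711,-.0699,.16])
```

```text
t 43.12 p [ 0.3671 -0.3378  0.2633] grip 0.0148 F [ 0.5  0.5 -0.1]
x [-0.681 -0.413  0.604] y [-0.516  0.857  0.004] z [-0.519 -0.309 -0.797] q [ 0.7   0.78 -0.53  1.83  0.82  1.32  1.82]
tip [ 0.4101 -0.3113  0.1566] pitch 37.2 heading 31.2 shift cm [-20.74  12.38 -16.08]
down 1cm = [-0.604 -0.004  0.797]
```

{"method": "servo_tool", "body": {
  "steps": [
    [0,0,0,0.066,0,-0.088,1],
    [0,0,0,0.066,0,-0.088,1],
    [0,0,0,0.066,0,-0.088,1],
    [0,0,0,0.066,0,-0.088,1],
    [0,0,0,0.03,0,-0.04,1],
    [0,0,0,0,0,0,1],
    [0,0,0,0,0,0,1]
  ]
}}

```text
time_s: 43.7
tcp_pos: [0.3666, -0.338, 0.263]
tcp_rot: [-0.278, -0.466, 0.826, -0.153]
force: [0.3, 0.0, 0.3]
grip_width: 0.0149
```

Run:
```python
from h import *
st(); tipgo([.5711,-.0699,.16])
```

```text
t 43.7 p [ 0.3666 -0.338   0.263 ] grip 0.0149 F [0.3 0.  0.3]
x [-0.411 -0.684  0.602] y [-0.855  0.519  0.007] z [-0.317 -0.512 -0.798] q [ 0.69  0.73 -0.58  2.03  1.11  1.17  1.94]
tip [ 0.3923 -0.2943  0.1564] pitch 37.0 heading 59.0 shift cm [-22.49  -3.62 -17.46]
down 1cm = [-0.602 -0.007  0.798]
```

{"method": "servo_tool", "body": {
  "steps": [
    [-1.2,-0.2,-0.9,0,0,0,1],
    [-2.3,-0.4,-1.8,0,0,0,1],
    [-2.3,-0.4,-1.8,0,0,0,1],
    [-2.3,-0.4,-1.8,0,0,0,1],
    [-2.3,-0.4,-1.8,0,0,0,1],
    [-2.3,-0.4,-1.8,0,0,0,1],
    [-2.3,-0.4,-1.8,0,0,0,1],
    [-2.3,-0.4,-1.8,0,0,0,1],
    [-2.3,-0.3,-1.8,0,0,0,1],
    [-2.3,-0.3,-1.8,0,0,0,1]
  ]
}}

```text
time_s: 44.53
tcp_pos: [0.5426, -0.1181, 0.267]
tcp_rot: [-0.278, -0.465, 0.826, -0.153]
force: [-0.6, -0.2, -0.0]
grip_width: 0.015
```

{"method": "servo_tool", "body": {
  "steps": [
    [-0.6,0,-0.5,0,0,0,1],
    [0,0,0,0,0,0,1],
    [0,0,0,0,0,0,1],
    [0,0,0,0,0,0,1]
  ]
}}

```text
time_s: 44.87
tcp_pos: [0.5449, -0.1143, 0.2673]
tcp_rot: [-0.279, -0.465, 0.826, -0.153]
force: [0.8, -1.1, -0.8]
grip_width: 0.015
```

Run:
```python
from h import *
st(); tipgo([.5711,-.0699,.1]);  snap('scene','s10'); crop('s10',220,150,360,270,5,'s10b')
R=W();tip=np.array(observe()['tcp_pos'])+R@TIP
f=lambda X:((proj('s10',X)-[220,150])*5).round(0)
print('tip',f(tip),'nose',f([.5711,-.0699,.0765]))
```

```text
t 44.87 p [ 0.5449 -0.1143  0.2673] grip 0.015 F [ 0.8 -1.1 -0.8]
x [-0.411 -0.683  0.604] y [-0.854  0.52   0.007] z [-0.319 -0.513 -0.797] q [ 0.23  0.87 -0.64  1.62  0.85  1.49  1.85]
tip [ 0.5706 -0.0708  0.1607] pitch 37.2 heading 58.9 shift cm [-3.75 -0.04  4.77]
down 1cm = [-0.604 -0.007  0.797]
tip [212. 230.] nose [219. 318.]
```

View pics/s10b.png

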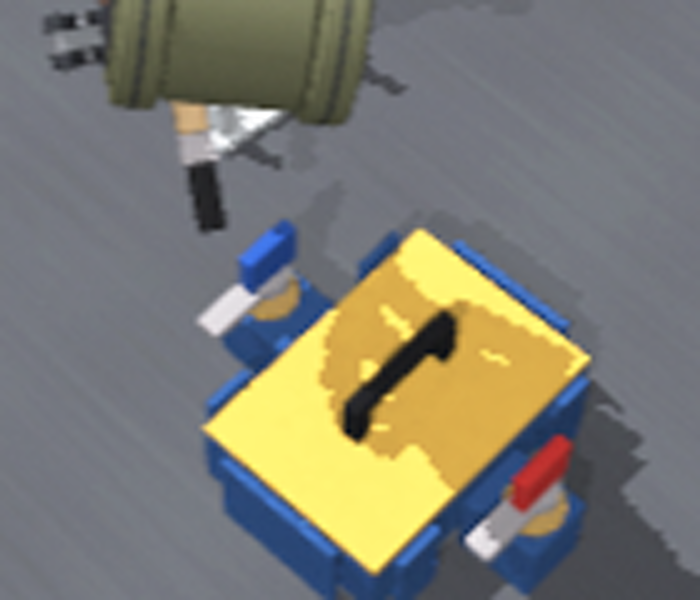

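{"method": "servo_tool", "body": {
  "steps": [
    [-0.4,0,0.6,0,0,0,1],
    [-0.9,0,1.2,0,0,0,1],
    [-1.2,0,1.6,0,0,0,1],
    [-1.1,0,1.4,0,0,0,1],
    [-0.7,0,0.9,0,0,0,1],
    [-0.4,-0.05,0.5,0,0,0,1],
    [0,0,0,0,0,0,1],
    [0,0,0,0,0,0,1],
    [0,0,0,0,0,0,1]
  ]
}}

```text
time_s: 45.67
tcp_pos: [0.5462, -0.1122, 0.1901]
tcp_rot: [-0.278, -0.466, 0.826, -0.153]
force: [-0.5, -0.1, -0.4]
grip_width: 0.0152
```

Run:
```python
from h import *
st(); tipgo([.5711,-.0699,.0792]);  snap('scene','s11'); crop('s11',220,150,320,230,7,'s11b')
R=W();tip=np.array(observe()['tcp_pos'])+R@TIP
f=lambda X:((proj('s11',X)-[220,150])*7).round(0)
print('tip',f(tip),'nose',f([.5711,-.0699,.0765]))
```

```text
t 45.67 p [ 0.5462 -0.1122  0.1901] grip 0.0152 F [-0.5 -0.1 -0.4]
x [-0.411 -0.685  0.601] y [-0.855  0.518  0.006] z [-0.315 -0.512 -0.799] q [ 0.22  0.98 -0.61  1.66  0.92  1.39  1.76]
tip [ 0.572  -0.0684  0.0836] pitch 37.0 heading 59.0 shift cm [-0.12 -0.    0.46]
down 1cm = [-0.601 -0.006  0.799]
tip [307. 440.] nose [306. 446.]
```

View pics/s11b.png

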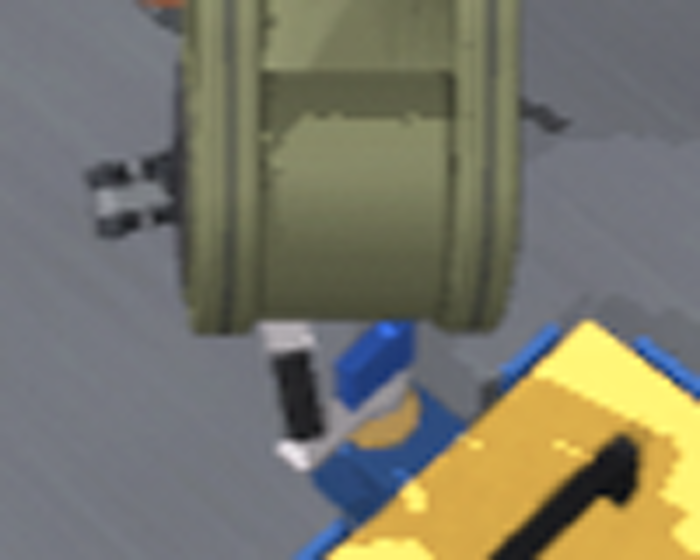

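{"method": "servo_tool", "body": {
  "steps": [
    [-0.04,0,0.16,0,0,0,1],
    [-0.05,0,0.16,0,0,0,1],
    [-0.05,0,0.16,0,0,0,1],
    [0,0,0,0,0,0,1],
    [0,0,0,0,0,0,1],
    [0,0,0,0,0,0,1]
  ]
}}

```text
time_s: 46.22
tcp_pos: [0.5451, -0.1138, 0.1852]
tcp_rot: [-0.278, -0.466, 0.826, -0.153]
force: [0.5, 0.0, 2.5]
grip_width: 0.0151
```

Run:
```python
from h import *
st(); tipgo([.5711,-.0699,.0792])
```

```text
t 46.22 p [ 0.5451 -0.1138  0.1852] grip 0.0151 F [0.5 0.  2.5]
x [-0.411 -0.685  0.602] y [-0.855  0.518  0.006] z [-0.316 -0.513 -0.799] q [ 0.22  0.99 -0.61  1.66  0.93  1.38  1.75]
tip [ 0.5709 -0.0701  0.0787] pitch 37.0 heading 59.0 shift cm [ 0.01 -0.01 -0.06]
down 1cm = [-0.602 -0.006  0.799]
```

{"method": "servo_tool", "body": {
  "steps": [
    [0,0,0,0,0,0,1],
    [0,0,0,0,0,0,1],
    [0.3,0,-0.4,0,0,0,1],
    [0.9,0,-1.2,0,0,0,1],
    [1.5,0,-2,0,0,0,1],
    [1.5,0,-2,0,0,0,1],
    [1.2,0,-1.6,0,0,0,1],
    [0.3,0,-0.4,0,0,0,1],
    [2.4,0.4,1.8,0,0,0,1],
    [2.4,0.4,1.8,0,0,0,1]
  ]
}}

```text
time_s: 47.05
tcp_pos: [0.508, -0.1598, 0.2805]
tcp_rot: [-0.277, -0.468, 0.825, -0.153]
force: [-0.8, -0.3, -1.5]
grip_width: 0.0149
```

{"method": "servo_tool", "body": {
  "steps": [
    [2.4,0.4,1.8,0,0,0,1],
    [0,0,0,-0.03,0,0.04,1],
    [0,0,0,-0.066,0,0.088,1],
    [0,0,0,-0.066,0,0.088,1],
    [0,0,0,-0.066,0,0.088,1],
    [0,0,0,-0.066,0,0.088,1],
    [0,0,0,-0.066,0,0.088,1],
    [0,0,0,-0.066,0,0.088,1],
    [0,0,0,-0.066,0,0.088,1],
    [0,0,0,-0.066,0,0.088,1]
  ]
}}

```text
time_s: 47.88
tcp_pos: [0.4886, -0.1844, 0.2799]
tcp_rot: [-0.32, -0.044, 0.946, -0.013]
force: [0.7, -0.0, -0.2]
grip_width: 0.015
```

{"method": "servo_tool", "body": {
  "steps": [
    [0,0,0,-0.066,0,0.088,1],
    [0,0,0,-0.066,0,0.088,1],
    [0,0,0,-0.03,0,0.03,1],
    [0,0,0,0,-0.11,0,1],
    [0,0,0,0,-0.11,0,1],
    [0,0,0,0,-0.11,0,1],
    [0,0,0,0,-0.11,0,1],
    [0,0,0,0,-0.11,0,1],
    [0,0,0,0,-0.1,0,1],
    [0,0,0,0,0,0,1]
  ]
}}

```text
time_s: 48.72
tcp_pos: [0.4851, -0.1841, 0.2806]
tcp_rot: [-0.001, 0.082, 0.997, 0.002]
force: [-1.1, 0.3, -0.9]
grip_width: 0.0149
```

Run:
```python
from h import *
st(); go([.4012,-.2008,.20],np.radians(83))
```

```text
t 48.72 p [ 0.4851 -0.1841  0.2806] grip 0.0149 F [-1.1  0.3 -0.9]
x [-0.987  0.163  0.002] y [0.163 0.987 0.005] z [-0.001  0.005 -1.   ] q [ 0.59  0.62 -0.51  1.9   0.43  0.74  1.24]
shift cm [ 7.99 -3.04  8.06] rv [ 0.005 -0.002 -0.041] rv [-3.0e-03 -7.0e-03  3.1e+00]
```

{"method": "servo_tool", "body": {
  "steps": [
    [1,-0.3,0,0,0,-0.041,1],
    [2.4,-0.8,0,0,0,0,1],
    [2.4,-0.8,1,0,0,0,1],
    [2.1,-0.6,2,0,0,0,1],
    [0.2,-0.2,2.5,0,0,0,1],
    [0,0,2,0,0,0,1],
    [0,0,0.7,0,0,0,1],
    [0,0,0,0,0,0,1],
    [0,0,0,0,0,0,1],
    [0,0,0,0,0,0,1]
  ]
}}

```text
time_s: 49.55
tcp_pos: [0.4059, -0.2004, 0.1988]
tcp_rot: [0.001, 0.062, 0.998, 0.003]
force: [0.3, 0.1, -1.2]
grip_width: 0.0147
```

Run:
```python
from h import *
st(); go([.4010,-.2008,.0985],np.radians(82.9)); print('raw q',observe()['qpos']); snap('wrist','w24'); snap('scene','s12'); crop('s12',230,100,330,180,7,'s12b')
```

```text
t 49.55 p [ 0.4059 -0.2004  0.1988] grip 0.0147 F [ 0.3  0.1 -1.2]
x [-0.992  0.124 -0.001] y [0.124 0.992 0.006] z [ 0.001  0.005 -1.   ] q [ 0.6   0.68 -0.37  2.16  0.62  0.4   1.17]
shift cm [ 0.49 -0.15 10.03] rv [ 0.006  0.001 -0.   ] rv [ 1.000e-03 -9.000e-03  3.141e+00] 
raw q [ 0.59524626  0.68461474 -0.37312421  2.16239507  0.61991167  0.39770424
  1.16541873]
```

View pics/w24.png

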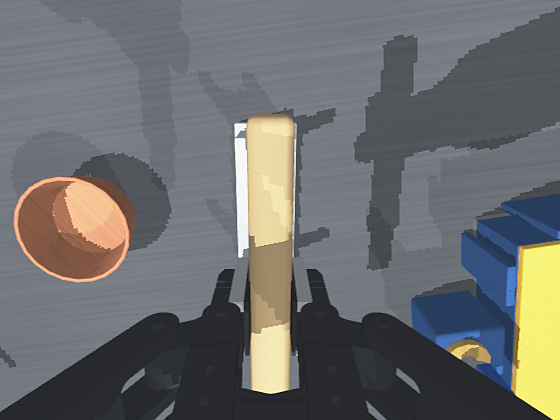

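View pics/s12b.png

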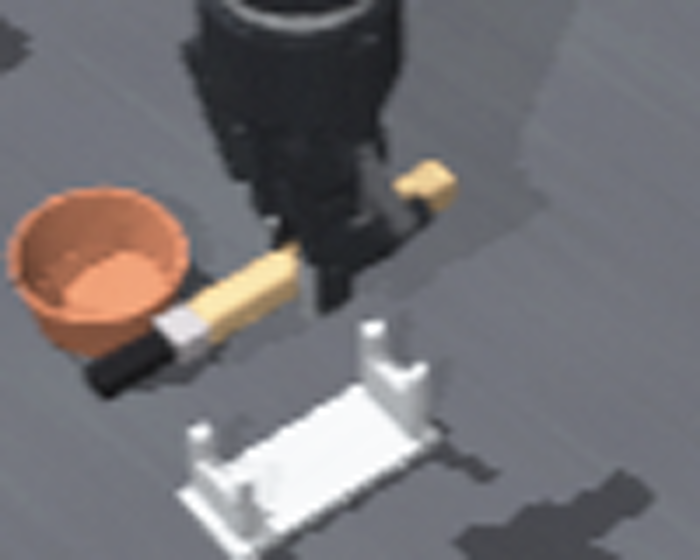

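{"method": "servo_tool", "body": {
  "steps": [
    [0.5,-0.1,1,0.005,0,0,1],
    [0,0,2,0,0,0,1],
    [0,0,2.2,0,0,0,1],
    [0,0,1.8,0,0,0,1],
    [0,0,0.8,0,0,0,1],
    [0,0,0,0,0,0,1],
    [0,0,0,0,0,0,1],
    [0,0,0,0,0,0,1]
  ]
}}

```text
time_s: 50.32
tcp_pos: [0.4003, -0.2009, 0.1209]
tcp_rot: [0.001, 0.062, 0.998, 0.0]
force: [0.4, -0.0, 0.1]
grip_width: 0.015
```

Run:
```python
from h import *
st(); go([.4010,-.2008,.0985],np.radians(82.9)); snap('wrist','w25');
```

```text
t 50.32 p [ 0.4003 -0.2009  0.1209] grip 0.015 F [ 0.4 -0.   0.1]
x [-0.992  0.125 -0.001] y [0.125 0.992 0.001] z [ 0.001  0.001 -1.   ] q [ 0.44  0.83 -0.12  2.22  0.77  0.12  1.03]
shift cm [-0.07  0.02  2.24] rv [ 0.001  0.001 -0.001] rv [ 2.000e-03 -1.000e-03  3.141e+00]
```

View pics/w25.png

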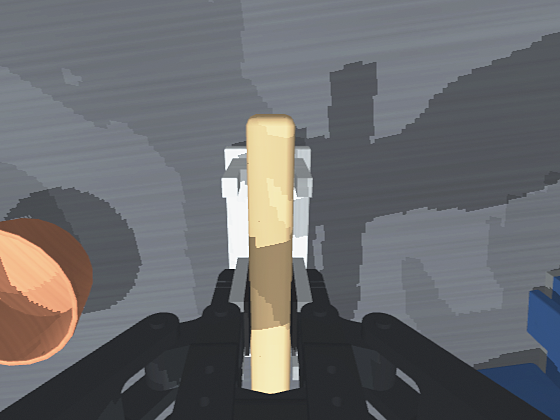

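{"method": "servo_tool", "body": {
  "steps": [
    [-0.05,0,0.6,0,0,0,1],
    [0,0,0.8,0,0,0,1],
    [0,0,0.5,0,0,0,1],
    [0,0,0.3,0,0,0,1],
    [0,0,0,0,0,0,1],
    [0,0,0,0,0,0,1],
    [0,0,0,0,0,0,1]
  ]
}}

```text
time_s: 50.95
tcp_pos: [0.4003, -0.2008, 0.0981]
tcp_rot: [-0.0, 0.062, 0.998, 0.0]
force: [0.0, 0.2, 0.2]
grip_width: 0.015
```

Run:
```python
from h import *
st(); print(observe()['qpos'][5]); go([.4010,-.2008,.0976])
```

```text
t 50.95 p [ 0.4003 -0.2008  0.0981] grip 0.015 F [0.  0.2 0.2]
x [-0.992  0.125  0.   ] y [0.125 0.992 0.001] z [-0.     0.001 -1.   ] q [ 0.39  0.88 -0.05  2.23  0.86  0.05  0.95]
0.04781652524281616
shift cm [-0.07  0.01  0.05]
```

{"method": "servo_tool", "body": {
  "steps": [
    [0,0,0,0,0,0,0.9],
    [0,0,0,0,0,0,0.6],
    [0,0,0,0,0,0,0.4],
    [0,0,0,0,0,0,0.4],
    [0,0,-0.8,0,0,0,0.4],
    [0,0,-2,0,0,0,0.4],
    [0,0,-3,0,0,0,0.4],
    [0,0,-3,0,0,0,0.4],
    [0,0,-2,0,0,0,0.2],
    [0,0,-1,0,0,0,0]
  ]
}}

```text
time_s: 51.78
tcp_pos: [0.4007, -0.2013, 0.2185]
tcp_rot: [0.001, 0.063, 0.998, 0.0]
force: [0.6, 0.5, 0.7]
grip_width: 0.0738
```

{"method": "servo_tool", "body": {
  "steps": [
    [0,0,0,0,0,0,0],
    [0,0,0,0,0,0,0]
  ]
}}

```text
time_s: 51.95
tcp_pos: [0.4002, -0.2012, 0.2162]
tcp_rot: [0.0, 0.063, 0.998, 0.0]
force: [-0.3, 0.2, -0.0]
grip_width: 0.0853
```

Run:
```python
from h import *
st(); snap('wrist','w26'); crop('w26',0,0,560,420,1.42,'w26b'); go([.52,.1182,.25],np.radians(92.4))
```

```text
t 51.95 p [ 0.4002 -0.2012  0.2162] grip 0.0853 F [-0.3  0.2 -0. ]
x [-0.992  0.125 -0.   ] y [0.125 0.992 0.001] z [ 0.001  0.001 -1.   ] q [ 0.66  0.66 -0.46  2.16  0.66  0.46  1.12]
shift cm [-7.93 33.18 -3.42] rv [ 0.001 -0.001 -0.167] rv [-2.000e-03 -1.000e-03  2.975e+00]
```

View pics/w26b.png

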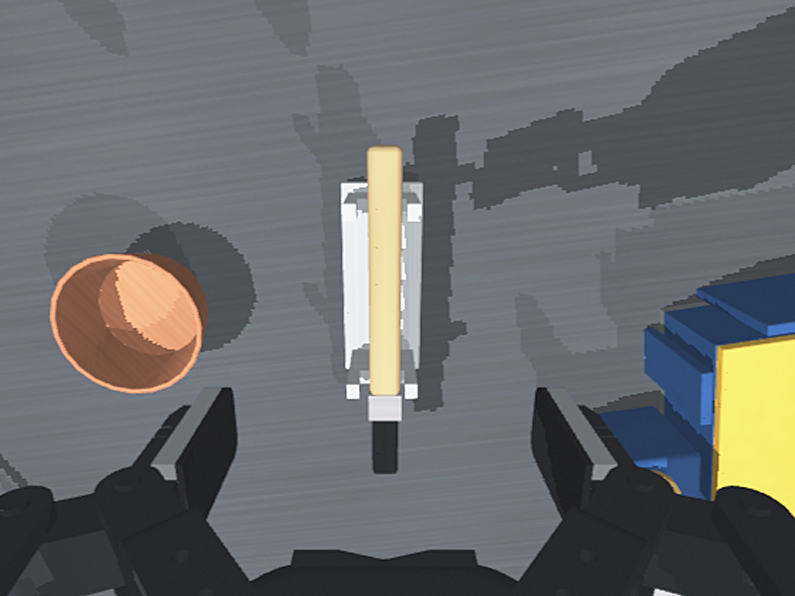

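{"method": "servo_tool", "body": {
  "steps": [
    [0,0,-1,0,0,-0.083,0],
    [0,0,-1.5,0,0,-0.084,0],
    [-0.5,1.5,0,0,0,0,0],
    [-0.9,3,0,0,0,0,0],
    [-0.9,3,0,0,0,0,0],
    [-0.9,3,0,0,0,0,0],
    [-0.9,3,0,0,0,0,0],
    [-0.9,3,0,0,0,0,0],
    [-0.9,3,0,0,0,0,0],
    [-0.9,3,0,0,0,0,0]
  ]
}}

```text
time_s: 52.83
tcp_pos: [0.4583, 0.0283, 0.2399]
tcp_rot: [-0.001, -0.021, 1.0, 0.0]
force: [0.9, -0.0, 0.6]
grip_width: 0.0852
```

{"method": "servo_tool", "body": {
  "steps": [
    [-0.9,3,0,0,0,0,0],
    [-0.9,3,0,0,0,0,0],
    [-0.9,2.5,0,0,0,0,0],
    [-0.2,0.5,0,0,0,0,0],
    [0,0,0,0,0,0,0],
    [0,0,0,0,0,0,0],
    [0,0,0,0,0,0,0]
  ]
}}

```text
time_s: 53.42
tcp_pos: [0.4832, 0.1159, 0.2404]
tcp_rot: [-0.001, -0.02, 1.0, -0.001]
force: [-0.3, -0.1, -0.1]
grip_width: 0.0856
```

Run:
```python
from h import *
st(); snap('wrist','w27'); crop('w27',0,0,560,420,1.42,'w27b'); go([.5231,.1182,.153],np.radians(92.4))
f=lambda X:(proj('w27',X)*1.42).round(0)
th=np.radians(2.41)
for x in (-18,0,18): print(f([.5231+.001*x*np.cos(th),.1182+.001*x*np.sin(th),.1065]))
```

```text
t 53.42 p [0.4832 0.1159 0.2404] grip 0.0856 F [-0.3 -0.1 -0.1]
x [-0.999 -0.041  0.003] y [-0.041  0.999 -0.001] z [-0.003 -0.001 -1.   ] q [-0.01  0.67 -0.52  2.    0.55  0.62  0.72]
shift cm [-4.    0.08  8.76] rv [-0.001 -0.002 -0.002] rv [-4.00e-03  2.00e-03  3.14e+00] 
[384. 369.]
[384. 406.]
[384. 440.]
```

View pics/w27b.png

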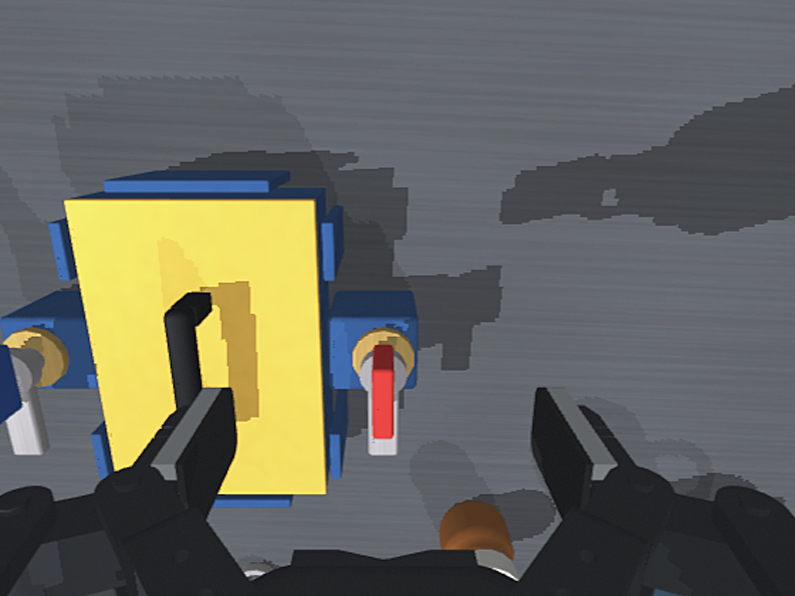

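{"method": "servo_tool", "body": {
  "steps": [
    [-1.3,0.1,0,0,0,0,0.2],
    [-1.7,0,1,0,0,0,0.4],
    [-1,0,1.7,0,0,0,0.45],
    [0,0,2,0,0,0,0.45],
    [0,0,2,0,0,0,0.45],
    [0,0,1.3,0,0,0,0.45],
    [0,0,0.5,0,0,0,0.45],
    [0,0,0,0,0,0,0.45],
    [0,0,0,0,0,0,0.45],
    [0,0,0,0,0,0,0.45]
  ]
}}

```text
time_s: 54.3
tcp_pos: [0.5243, 0.1205, 0.1572]
tcp_rot: [0.001, -0.021, 1.0, 0.001]
force: [0.2, -0.4, -0.5]
grip_width: 0.0471
```

Run:
```python
from h import *
st(); snap('wrist','w28'); go([.5231,.1182,.155],np.radians(92.4))
```

```text
t 54.3 p [0.5243 0.1205 0.1572] grip 0.0471 F [ 0.2 -0.4 -0.5]
x [-0.999 -0.042 -0.001] y [-0.042  0.999  0.001] z [ 0.001  0.001 -1.   ] q [-0.06  0.83 -0.42  1.94  0.66  0.51  0.66]
shift cm [ 0.14 -0.23  0.23] rv [ 0.001  0.001 -0.   ] rv [ 2.000e-03 -2.000e-03  3.141e+00]
```

View pics/w28.png

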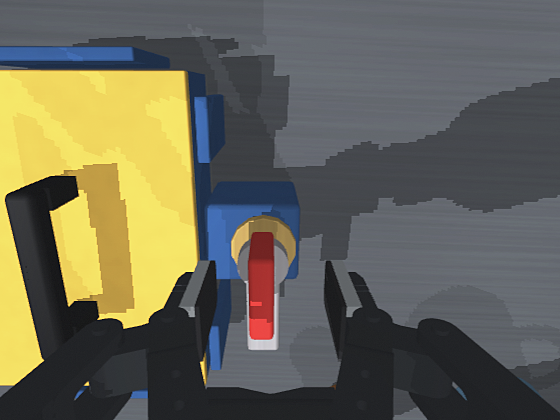

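Correct the position and close.

{"method": "servo_tool", "body": {
  "steps": [
    [0.1,-0.2,0.1,0,0,0,0.45],
    [0,0,0.1,0,0,0,0.45],
    [0,0,0,0,0,0,0.45],
    [0,0,0,0,0,0,0.7],
    [0,0,0,0,0,0,1],
    [0,0,0,0,0,0,1],
    [0,0,0,0,0,0,1],
    [0,0,0,0,0,0,1]
  ],
  "newtons": 60
}}

```text
time_s: 55.02
tcp_pos: [0.523, 0.1174, 0.1544]
tcp_rot: [-0.0, -0.021, 1.0, -0.001]
force: [0.4, -4.0, 3.2]
grip_width: 0.0087
```

Run:
```python
from h import *
st(); go([.5231,.1182,.155],np.radians(92.4))
```

```text
t 55.02 p [0.523  0.1174 0.1544] grip 0.0087 F [ 0.4 -4.   3.2]
x [-0.999 -0.041  0.   ] y [-0.041  0.999 -0.001] z [-0.    -0.001 -1.   ] q [-0.06  0.83 -0.41  1.94  0.67  0.5   0.66]
shift cm [-0.01  0.08 -0.06] rv [-0.001 -0.    -0.001] rv [-1.000e-03  2.000e-03  3.141e+00]
```

{"method": "servo_tool", "body": {
  "steps": [
    [0,0,0.3,0,0,0,1],
    [0,0,0.3,0,0,0,1],
    [0,0,0.25,0,0,0,1],
    [0,0,0,0,0,0,1],
    [0,0,0,0,0,0,1],
    [0,0,0,0,0,0,1]
  ]
}}

```text
time_s: 55.52
tcp_pos: [0.5231, 0.1175, 0.1466]
tcp_rot: [0.0, -0.021, 1.0, -0.001]
force: [-1.1, -5.3, 11.7]
grip_width: 0.009
```

Run:
```python
from h import *
st()
```

```text
t 55.52 p [0.5231 0.1175 0.1466] grip 0.009 F [-1.1 -5.3 11.7]
x [-0.999 -0.041 -0.   ] y [-0.041  0.999 -0.001] z [ 0.    -0.001 -1.   ] q [-0.07  0.85 -0.4   1.95  0.68  0.48  0.65]
```

{"method": "servo_tool", "body": {
  "steps": [
    [0,-0.03,0.1,0,0,0,1],
    [0,0,0,0,0,0.06,1],
    [0,0,0,0,0,0.11,1],
    [0,0,0,0,0,0.11,1],
    [0,0,0,0,0,0.11,1],
    [0,0,0,0,0,0.11,1],
    [0,0,0,0,0,0.11,1],
    [0,0,0,0,0,0.11,1],
    [0,0,0,0,0,0.11,1],
    [0,0,0,0,0,0,1]
  ]
}}

```text
time_s: 56.35
tcp_pos: [0.5234, 0.118, 0.1465]
tcp_rot: [0.001, 0.386, 0.922, 0.0]
force: [-2.5, -4.0, 18.9]
grip_width: 0.0088
```

Run:
```python
from h import *
st(); print(observe()['ft_torque']); snap('wrist','w29')
```

```text
t 56.35 p [0.5234 0.118  0.1465] grip 0.0088 F [-2.5 -4.  18.9]
x [-0.702  0.712 -0.001] y [0.712 0.702 0.001] z [ 0.002 -0.    -1.   ] q [-0.19  0.83 -0.19  1.95  0.38  0.4   0.1 ]
[-0.77304175  0.63316814 -0.05079661]
```

View pics/w29.png

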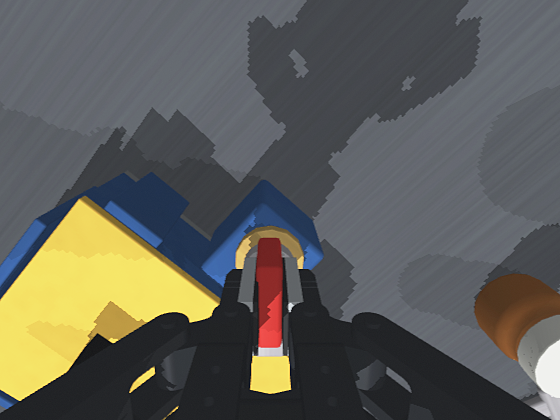

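{"method": "servo_tool", "body": {
  "steps": [
    [0,0,0,0,0,0.08,1],
    [0,0,0,0,0,0.11,1],
    [0,0,0,0,0,0.11,1],
    [0,0,0,0,0,0.11,1],
    [0,0,0,0,0,0.11,1],
    [0,0,0,0,0,0.11,1],
    [0,0,0,0,0,0.1,1],
    [0,0,0,0,0,0.03,1],
    [0,0,0,0,0,0,1],
    [0,0,0,0,0,0,1]
  ]
}}

```text
time_s: 57.23
tcp_pos: [0.5238, 0.1181, 0.1465]
tcp_rot: [0.001, 0.698, 0.716, 0.001]
force: [-1.8, -4.2, 17.8]
grip_width: 0.0089
```

Run:
```python
from h import *
st(); print(observe()['ft_torque']); R=W(); print('yaw',np.degrees(np.arctan2(R[1,1],R[0,1])))
```

```text
t 57.23 p [0.5238 0.1181 0.1465] grip 0.0089 F [-1.8 -4.2 17.8]
x [-0.025  1.     0.   ] y [1.    0.025 0.003] z [ 0.003  0.    -1.   ] q [-0.29  0.82 -0.03  1.96  0.06  0.36 -0.35]
[-0.90424103  0.3768052   0.54793064]
yaw 1.434921249127366
```

{"method": "servo_tool", "body": {
  "steps": [
    [0,0,-0.1,0,0,-0.015,1],
    [0,0,-0.2,0,0,0,1],
    [0,0,0,0,0,0,0.8],
    [0,0,0,0,0,0,0.5],
    [0,0,0,0,0,0,0.45],
    [0,0,0,0,0,0,0.45],
    [0,0,-1,0,0,0,0.45],
    [0,0,-2,0,0,0,0.45],
    [0,0,-3,0,0,0,0.45],
    [0,0,-2.5,0,0,0,0.2]
  ]
}}

```text
time_s: 58.07
tcp_pos: [0.5228, 0.1184, 0.2344]
tcp_rot: [-0.001, 0.693, 0.72, 0.0]
force: [-0.1, 0.3, 0.6]
grip_width: 0.0579
```

Run:
```python
from h import *
st(); snap('wrist','w30'); snap('scene','s13'); crop('s13',220,150,360,270,5,'s13b')
```

```text
t 58.07 p [0.5228 0.1184 0.2344] grip 0.0579 F [-0.1  0.3  0.6]
x [-0.038  0.999  0.001] y [ 0.999  0.038 -0.001] z [-0.001  0.001 -1.   ] q [-0.28  0.67 -0.05  1.91  0.06  0.56 -0.33]
```

View pics/w30.png

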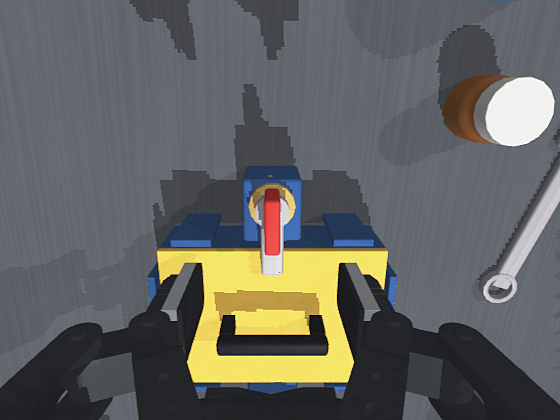

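View pics/s13b.png

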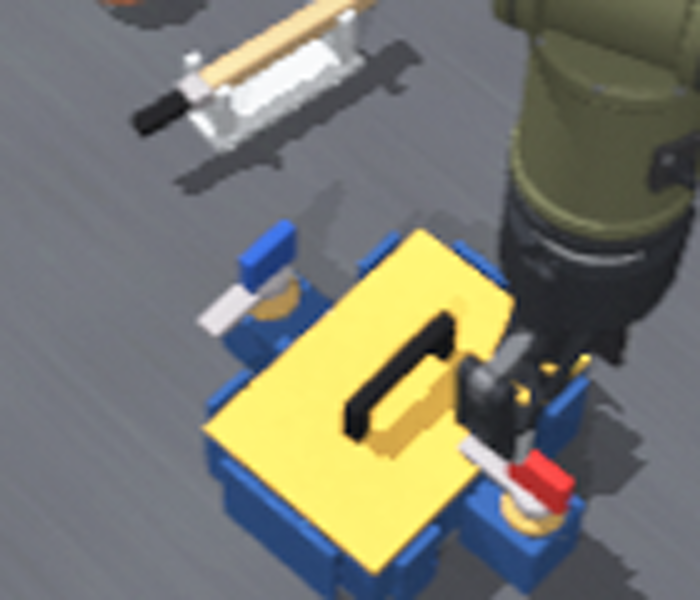

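{"method": "servo_tool", "body": {
  "steps": [
    [0,0,-1,0,0,0.06,0],
    [0,0,-1,0,0,0.11,0],
    [0,0,0,0,0,0.11,0],
    [0,0,0,0,0,0.11,0],
    [0,0,0,0,0,0.11,0],
    [0,0,0,0,0,0.11,0],
    [0,0,0,0,0,0.11,0],
    [0,0,0,0,0,0.11,0],
    [0,0,0,0,0,0.11,0],
    [0,0,0,0,0,0.11,0]
  ]
}}

```text
time_s: 59.0
tcp_pos: [0.5225, 0.1184, 0.2526]
tcp_rot: [-0.001, 0.962, 0.273, -0.0]
force: [0.4, -0.4, 0.5]
grip_width: 0.0854
```

{"method": "servo_tool", "body": {
  "steps": [
    [0,0,0,0,0,0.11,0],
    [0,0,0,0,0,0.11,0],
    [0,0,0,0,0,0.11,0],
    [0,0,0,0,0,0.11,0],
    [0,0,0,0,0,0.08,0],
    [0,1.5,0,0,0,0,0],
    [0,3,0,0,0,0,0],
    [0,3,0,0,0,0,0],
    [0,3,0,0,0,0,0],
    [0,3,0,0,0,0,0]
  ]
}}

```text
time_s: 59.83
tcp_pos: [0.5278, -0.0176, 0.2524]
tcp_rot: [-0.001, 1.0, 0.02, -0.001]
force: [0.4, 0.2, -0.7]
grip_width: 0.0855
```

{"method": "servo_tool", "body": {
  "steps": [
    [0,3,0,0,0,0,0],
    [0,2.5,0,0,0,0,0],
    [0,0,0,0,0,0,0],
    [0,0,0,0,0,0,0],
    [0,0,0,0,0,0,0]
  ]
}}

```text
time_s: 60.25
tcp_pos: [0.5301, -0.0706, 0.2523]
tcp_rot: [-0.001, 1.0, 0.02, -0.001]
force: [0.7, -0.2, -0.1]
grip_width: 0.0853
```

Run:
```python
from h import *
st(); snap('wrist','w31'); crop('w31',0,0,560,420,1.42,'w31b'); go([.5311,-.0716,.155],np.radians(-87.6))
f=lambda X:(proj('w31',X)*1.42).round(0)
th=np.radians(2.41)
for x in (-18,0,18): print(f([.5311+.001*x*np.cos(th),-.0716+.001*x*np.sin(th),.1065]))
```

```text
t 60.25 p [ 0.5301 -0.0706  0.2523] grip 0.0853 F [ 0.7 -0.2 -0.1]
x [ 0.999  0.04  -0.001] y [ 0.04  -0.999 -0.002] z [-0.001  0.002 -1.   ] q [-0.17  0.68  0.36  1.91 -0.39  0.63 -1.09]
shift cm [0.09 0.19 9.73] rv [-0.002  0.001 -0.001] rv [2.00e-03 4.00e-03 3.14e+00] 
[387. 344.]
[387. 307.]
[387. 268.]
```

View pics/w31b.png

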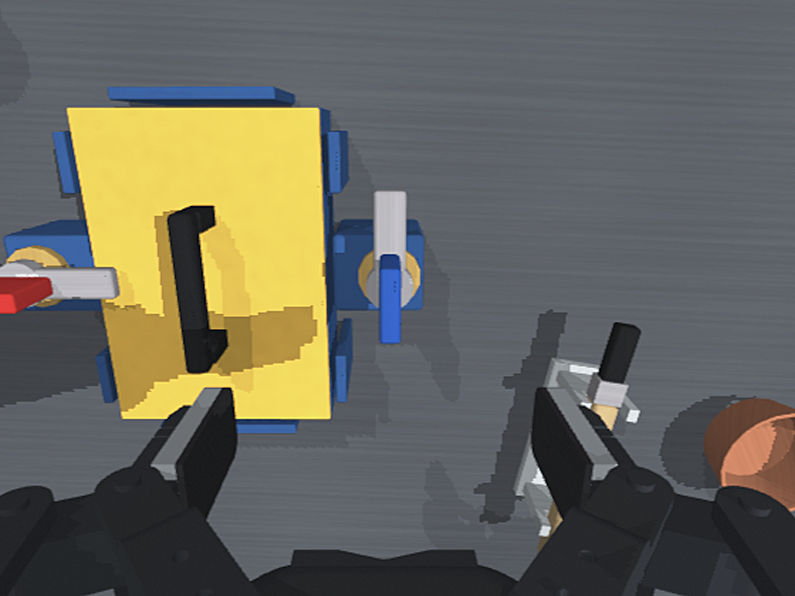

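{"method": "servo_tool", "body": {
  "steps": [
    [0.1,0.2,1,0,0,0,0.3],
    [0,0,2,0,0,0,0.45],
    [0,0,2.2,0,0,0,0.45],
    [0,0,2,0,0,0,0.45],
    [0,0,1.5,0,0,0,0.45],
    [0,0,0.7,0,0,0,0.45],
    [0,0,0,0,0,0,0.45],
    [0,0,0,0,0,0,0.45],
    [0,0,0,0,0,0,0.45]
  ]
}}

```text
time_s: 61.05
tcp_pos: [0.5319, -0.0734, 0.1593]
tcp_rot: [-0.0, 1.0, 0.02, 0.001]
force: [-0.6, 0.7, 0.4]
grip_width: 0.0473
```

Run:
```python
from h import *
st(); snap('wrist','w32'); go([.5311,-.072,.155],np.radians(-87.6))
```

```text
t 61.05 p [ 0.5319 -0.0734  0.1593] grip 0.0473 F [-0.6  0.7  0.4]
x [0.999 0.039 0.001] y [ 0.039 -0.999 -0.001] z [ 0.001  0.001 -1.   ] q [-0.09  0.82  0.25  1.96 -0.46  0.41 -1.03]
shift cm [-0.08 -0.14  0.45] rv [-0.001 -0.002 -0.003] rv [-2.000e-03  1.000e-03  3.139e+00]
```

View pics/w32.png

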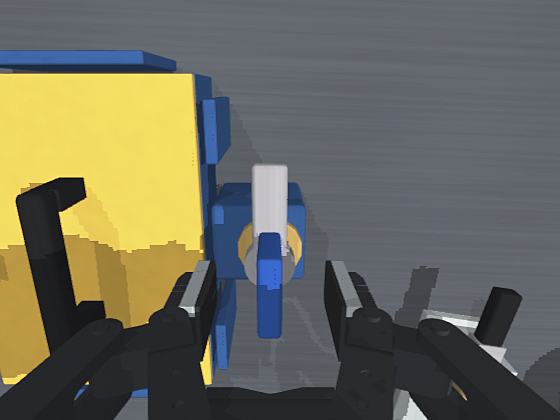

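{"method": "servo_tool", "body": {
  "steps": [
    [-0.08,-0.12,0.2,0,0,0,0.45],
    [0,0,0.2,0,0,0,0.45],
    [0,0,0,0,0,0,0.45],
    [0,0,0,0,0,0,0.7],
    [0,0,0,0,0,0,1],
    [0,0,0,0,0,0,1],
    [0,0,0,0,0,0,1],
    [0,0,0,0,0,0,1]
  ]
}}

```text
time_s: 61.77
tcp_pos: [0.5306, -0.0728, 0.1549]
tcp_rot: [-0.0, 1.0, 0.019, 0.0]
force: [-2.0, -0.6, 3.0]
grip_width: 0.0088
```

Run:
```python
from h import *
st(); go([.5311,-.072,.155],np.radians(-87.6))
```

```text
t 61.77 p [ 0.5306 -0.0728  0.1549] grip 0.0088 F [-2.  -0.6  3. ]
x [0.999 0.039 0.   ] y [ 0.039 -0.999 -0.   ] z [ 0.  0. -1.] q [-0.09  0.83  0.24  1.97 -0.47  0.4  -1.03]
shift cm [ 0.05 -0.08 -0.01] rv [-0.    -0.    -0.003] rv [-0.000e+00  1.000e-03  3.138e+00]
```

Push down 9.5 mm, then turn counter-clockwise.

{"method": "servo_tool", "body": {
  "steps": [
    [0.05,0,0.3,0,0,0,1],
    [0,0,0.3,0,0,0,1],
    [0,0,0.25,0,0,0,1],
    [0,0,0.1,0,0,0,1],
    [0,0,0,0,0,0,1],
    [0,0,0,0,0,0,1],
    [0,0,0,0,0,0,1]
  ]
}}

```text
time_s: 62.35
tcp_pos: [0.5308, -0.0729, 0.1468]
tcp_rot: [-0.001, 1.0, 0.019, 0.0]
force: [-4.2, -0.6, 20.6]
grip_width: 0.0089
```

{"method": "servo_tool", "body": {
  "steps": [
    [0,0,0,0,0,-0.06,1],
    [0,0,0,0,0,-0.11,1],
    [0,0,0,0,0,-0.11,1],
    [0,0,0,0,0,-0.11,1],
    [0,0,0,0,0,-0.11,1],
    [0,0,0,0,0,-0.11,1],
    [0,0,0,0,0,-0.11,1],
    [0,0,0,0,0,-0.11,1],
    [0,0,0,0,0,0,1]
  ]
}}

```text
time_s: 63.1
tcp_pos: [0.5311, -0.0735, 0.1468]
tcp_rot: [0.0, 0.906, 0.422, 0.0]
force: [-3.9, -3.1, 18.9]
grip_width: 0.0089
```

Run:
```python
from h import *
st(); R=W(); print('yaw',np.degrees(np.arctan2(R[1,1],R[0,1])))
```

```text
t 63.1 p [ 0.5311 -0.0735  0.1468] grip 0.0089 F [-3.9 -3.1 18.9]
x [0.643 0.765 0.001] y [ 0.765 -0.643  0.001] z [ 0.001  0.    -1.   ] q [ 0.02  0.82  0.05  1.96 -0.12  0.36 -0.53]
yaw -40.05190104527093
```

{"method": "servo_tool", "body": {
  "steps": [
    [0,0,0,0,0,-0.08,1],
    [0,0,0,0,0,-0.11,1],
    [0,0,0,0,0,-0.11,1],
    [0,0,0,0,0,-0.11,1],
    [0,0,0,0,0,-0.11,1],
    [0,0,0,0,0,-0.11,1],
    [0,0,0,0,0,-0.1,1],
    [0,0,0,0,0,-0.03,1],
    [0,0,0,0,0,0,1],
    [0,0,0,0,0,0,1]
  ]
}}

```text
time_s: 63.93
tcp_pos: [0.5316, -0.0738, 0.1468]
tcp_rot: [0.001, 0.688, 0.726, 0.0]
force: [-1.2, -3.6, 18.0]
grip_width: 0.009
```

Run:
```python
from h import *
st(); R=W(); print('yaw',np.degrees(np.arctan2(R[1,1],R[0,1])),observe()['ft_torque'])
```

```text
t 63.93 p [ 0.5316 -0.0738  0.1468] grip 0.009 F [-1.2 -3.6 18. ]
x [-0.054  0.999 -0.001] y [0.999 0.054 0.002] z [ 0.002 -0.    -1.   ] q [ 0.11  0.82 -0.1   1.96  0.21  0.37 -0.1 ]
yaw 3.100200096800823 [-0.63220944  0.61255956 -0.46646151]
```

{"method": "servo_tool", "body": {
  "steps": [
    [0,0,-0.1,0,0,0.01,1],
    [0,0,-0.2,0,0,0,1],
    [0,0,0,0,0,0,0.8],
    [0,0,0,0,0,0,0.5],
    [0,0,0,0,0,0,0.45],
    [0,0,0,0,0,0,0.45],
    [0,0,-1,0,0,0,0.45],
    [0,0,-2,0,0,0,0.45],
    [0,0,-3,0,0,0,0.45],
    [0,0,-3,0,0,0,0.45]
  ]
}}

```text
time_s: 64.77
tcp_pos: [0.5304, -0.0721, 0.239]
tcp_rot: [-0.001, 0.69, 0.724, -0.0]
force: [0.1, -0.5, 0.3]
grip_width: 0.047
```

{"method": "servo_tool", "body": {
  "steps": [
    [-2,0,-2,0,0,0,0],
    [-3,0,-2,0,0,0,0],
    [-3,0,0,0,0,0,0],
    [-3,0,0,0,0,0,0],
    [-1,0,0,0,0,0,0],
    [0,0,0,0,0,0,0],
    [0,0,0,0,0,0,0],
    [0,0,0,0,0,0,0]
  ]
}}

```text
time_s: 65.43
tcp_pos: [0.5369, -0.1899, 0.278]
tcp_rot: [-0.001, 0.689, 0.725, 0.001]
force: [0.0, 0.0, 0.4]
grip_width: 0.0856
```

Run:
```python
from h import *
st(); snap('wrist','w33'); crop('w33',0,0,560,420,1.42,'w33b'); snap('scene','s14'); crop('s14',200,120,360,250,5,'s14b')
```

```text
t 65.43 p [ 0.5369 -0.1899  0.278 ] grip 0.0856 F [0.  0.  0.4]
x [-0.051  0.999  0.003] y [ 0.999  0.051 -0.001] z [-0.001  0.003 -1.   ] q [ 0.37  0.65 -0.19  1.76  0.17  0.75  0.15]
```

View pics/w33b.png

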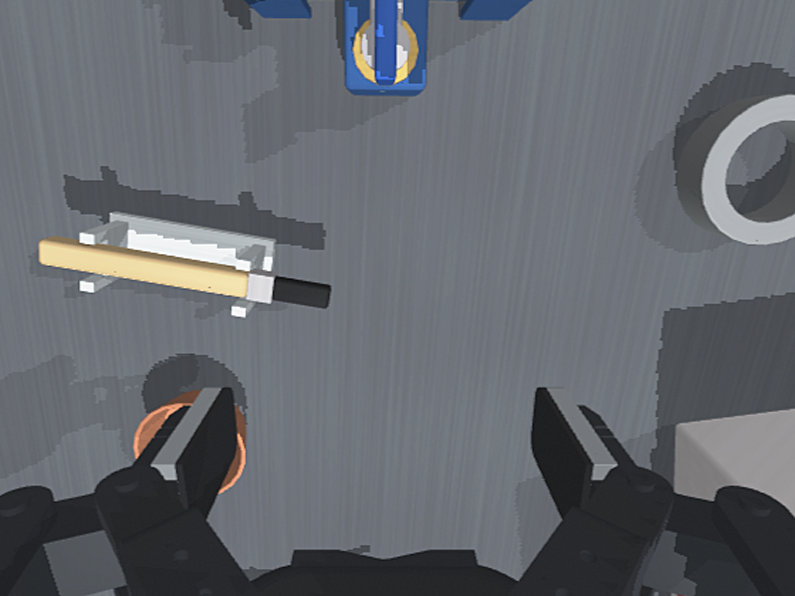

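View pics/s14b.png

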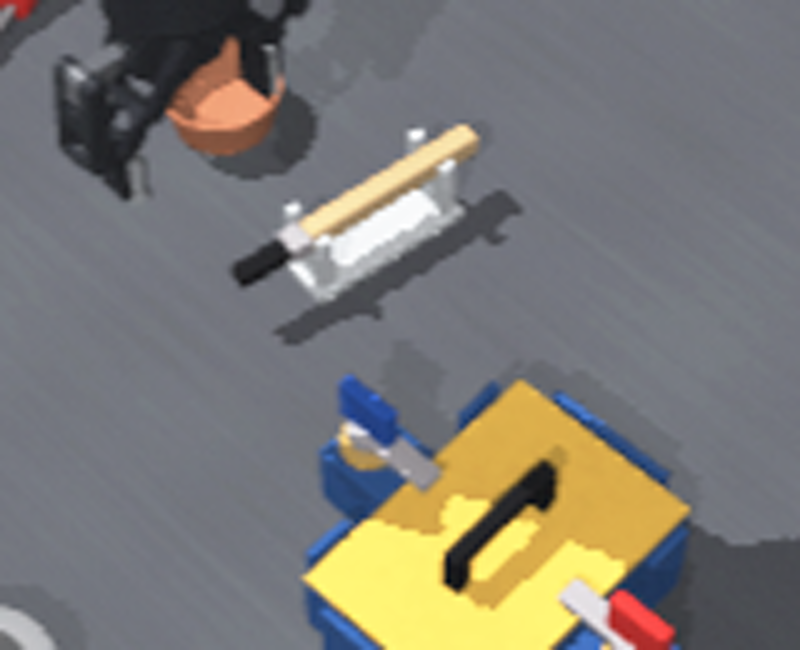

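Run:
```python
from h import *
snap('top','top3'); crop('top3',205,160,305,255,8,'top3b'); crop('top3',130,130,430,300,2.6,'top3c')
th=np.radians(2.41)
for nm,s in (('red',1),('blue',-1)):
  c=np.array([.5271-np.sin(th)*s*.095,.0233+np.cos(th)*s*.095])
  e=np.array([np.sin(th),-np.cos(th)])*s
  for nmz,z in (('latched',.1015),('up',.1065),('bot',.0985)):
    print(nm,nmz,[((proj('top3',[*(c+e*a),z])-[205,160])*8).round(0) for a in (-.018,.018)],[((proj('s14',[*(c+e*a),z])-[200,120])*5).round(0) for a in (-.018,.018)])
  print('tongue end',((proj('top3',[*(c+e*.048),.0715])-[205,160])*8).round(0))
```

```text
red latched [array([129., 440.]), array([215., 430.])] [array([673., 637.]), array([618., 593.])]
red up [array([128., 438.]), array([214., 427.])] [array([674., 632.]), array([619., 588.])]
red bot [array([130., 442.]), array([215., 431.])] [array([673., 640.]), array([617., 596.])]
tongue end [291. 436.]
blue latched [array([666., 374.]), array([581., 385.])] [array([345., 378.]), array([394., 416.])]
blue up [array([666., 372.]), array([581., 382.])] [array([345., 372.]), array([394., 411.])]
blue bot [array([666., 376.]), array([581., 386.])] [array([345., 381.]), array([394., 419.])]
tongue end [511. 409.]
```

View pics/top3b.png

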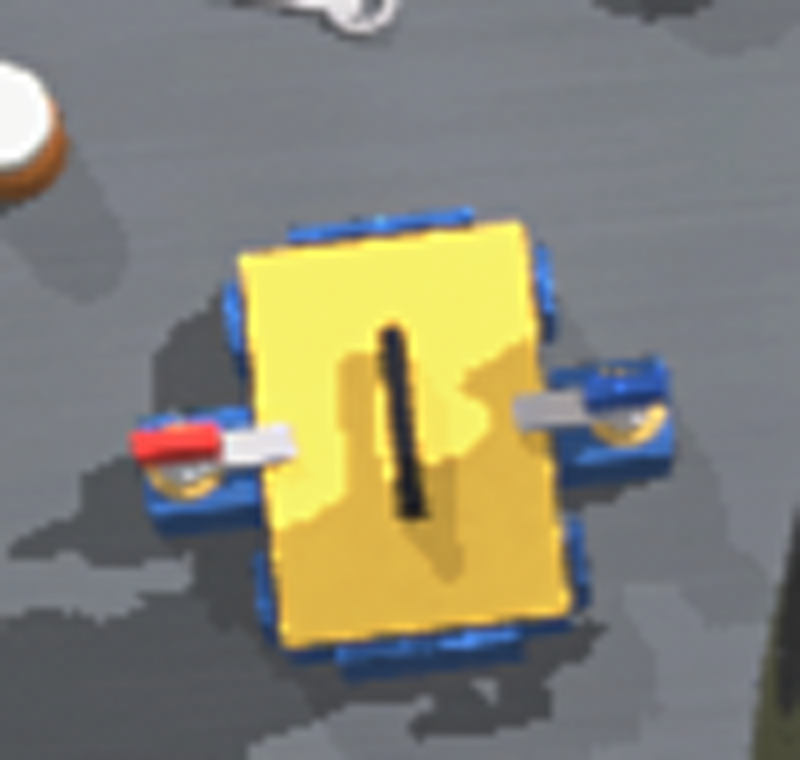

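View pics/top3c.png

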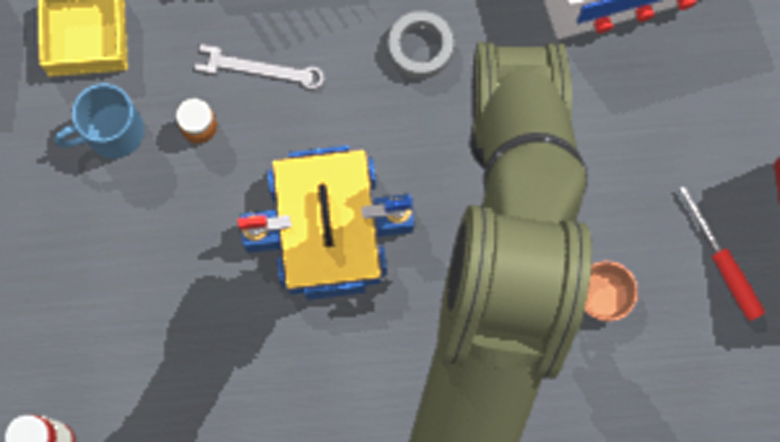

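Run:
```python
from h import *
st(); print(hand_in())
```

```text
t 65.58 p [ 0.537  -0.1902  0.278 ] grip 0.0854 F [1.2 0.6 0.1]
x [-0.051  0.999  0.002] y [ 0.999  0.051 -0.001] z [-0.001  0.002 -1.   ] q [ 0.37  0.65 -0.19  1.76  0.17  0.75  0.15]
the job is handed in; nothing more can be done
None
```

The whole job is done in the order asked and handed in after about 66 s of the 210 s.

- **Stowing:** The hole saw, chuck and V-block were set upright in the case. No step block was on the bench. The yellow panel sits flat between the lugs, within about 1 mm of centre.
- **Greasing:** I dipped the brush and dabbed the red tongue, then dipped it again and dabbed the blue tongue, with about 2.5 N of contact at each dab. By the force readings the second dip just touched the tin's bottom and the first did not; both put the bristle tip about 8 mm above the table, by calculation. The brush is back in both notches of its rest.
- **Locking:** Each stud was pushed to its stop and turned about 90° until it met the end stop, then let go.

The last pictures show both tongues lying across the panel edges within a few pixels of the predicted locked position. They cannot clearly separate the latched height from a few millimetres higher or lower, so I judged latching from the turn, the end-stop torque and both studs staying put once released. The bystander items visible in the last top view look unmoved, though no check compared each one.

One early wrist-camera reading was about 9 mm off because it was taken while the arm was moving. I repeated it with the arm still before acting on it.

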